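# Photograph carved fragments on a rail carrier and send them on to laser cleaning

### The arm

A 7-joint arm with a two-finger parallel gripper is mounted at the origin on the work surface. World frame = base frame: x ahead of the robot, y to its left, z up, the work surface at z = 0. Lengths are in m, angles in rad, forces in N, time in s.
With the tool pointing down it reaches from about 0.425 to 1.025 m from the base axis. Payload 9.4 kg.
Tool frame: the origin (TCP) lies at the very end of the fingers, on their centre line; the grasp point (between the pads) lies 19 mm behind it; z points along the fingers, y is the direction in which the jaws open and shut (so a half turn about z gives the same grasp; the last joint's range is limited). The gripper opens to 93 mm and grips with 3 to 60 N. Pads are 15 mm wide; open, the fingers measure 128 mm over their backs; the gripper's body (75 mm by 188 mm) begins 65 mm behind the grasp point.
Start: joints at [1.226, 0.599, -0.003, 1.599, 0.002, 0.943, -0.08], TCP at [0.192, -0.699, 0.194] pointing down, gripper open.
Joint ranges: [-2.57, 2.57], [-0.35, 1.97], [-1.29, 1.29], [0.11, 2.56], [-1.05, 4.19], [0.11, 1.86], [-2.63, 2.63]. Speed limits (rad/s): [2.22, 2.22, 3.01, 3.01, 3.14, 3.14, 3.14].

### API

Orientations are given as a unit quaternion [w, x, y, z].
In Python, from rig import sensors, vision, hand_in gives the robot as it stands.
- The arm moves only by the tool step_arm, never from a script. Its argument "plan" is a list of rows, each a list of 6 numbers: the shift along the world's x, y, z in m, then the turn, a rotation vector about the world's x, y, z in rad. A call has 1 to 10 rows; each row shifts and turns the pose as measured when the row begins; what a row does not reach is not made up. A row lasts 1/12 s, in which the tool goes at most 41.7 mm and 7.16 degrees, less where a joint would pass 70% of its speed; a pose out of reach is approached as far as the arm can. A call is refused whole if a number of a shift passes 0.0417 or a number of a turn 0.125, either way. A call with a gripper value outside its range is refused whole. "jaw" is the closure, from 0 (fully open) to 1 (shut), set as the call begins (left out, the last holds). The fingers move at their own pace and stop on an object; "squeeze" is the grip in N (left out, the last holds). Time passes only in rows, so rows that do not move let the fingers close. It gives the time, the measured TCP pose, the force and the opening at its end, in the units of the state.
- sensors.get_state(): the state, without advancing time (a new reading comes with each control period).
- vision.get_image(name): name is "scene" or "side" or "wrist"; returns a dict with "img" (480x640x3 uint8, red, green, blue), "K" (3x3 intrinsics, pixels), "extrinsics" (4x4, takes a point from world to camera coordinates); the wrist camera has in their place "T_tool_cam" (4x4, takes a point from camera to tool coordinates, whose origin is the TCP and whose axes are the flange's). Camera axes: x right, y up, looking along -z (the intrinsics and any distortion apply to the point x, -y, -z); pixel columns grow to the right and rows downward; lengths in m; the calibration is good to about 2 mm. A picture is of the moment at which its call begins: read the wrist's pose just before it. There is no depth.
- hand_in(): hands the job in, once; it reports no verdict.
The state is a dict: "time_s": time; "joint_positions": joint angles; "joint_vel": joint speeds; "joint_torque": joint torques, N m; "eef_pos": TCP position; "eef_rot": TCP orientation; "wrist_force": force on the tool from outside, world axes, zero at the start; "ft_torque": the same for the moment, N m; "opening": finger opening in m.
Only numpy, scipy, OpenCV 4.12 (cv2) and the standard library are available. Lean on these libraries where they do the work, as an engineer would, in place of code of your own. Each camera call takes 0.05 s, during which the arm holds its last target.

### The job

With the carrier at its load station, stand every carved fragment from the dark foam mat upright in a bay of its own on the carrier, pull the steel photo scale out of its slanted stand and lay it, grip upwards and not overhanging the ends, flush against the front edge of the carrier's raised deck; then push the carrier along the rail into the detent of the next station, in front of the camera, and press the red shutter button right down. Then, with the carrier still there, lay the scale flat, grip upwards and wholly on the foam mat, and only then push the carrier on into the last detent, at the laser: the steel scale must never ride there. Finish with the fragments still in their bays and the other things on the bench left alone.

Things in the scene. Friction and masses are not known exactly. Their poses are not given: they have to be found in the camera images.
- rosette: Cream plaster rosette boss: a round block 42 mm in diameter with 34 mm straight sides and small petals on top (40 mm overall), 0.12 kg. Lies on the mat at the start, flat underside down; may be absent (None). Origin: centre of its underside, z up.
- coffer: Off-white square coffer fragment: 42 x 42 mm, 34 mm high, with a thin raised lozenge on top (39 mm overall), 0.13 kg. Its x and y axes are square to its sides. Lies on the mat at the start, flat underside down; may be absent (None). Origin: centre of its underside, z up.
- finial: Terracotta finial stub: round, 42 mm in diameter to 24 mm height, 40 mm at 36 mm height, with a small thin point above (49 mm overall), 0.11 kg. Lies on the mat at the start, flat underside down; may be absent (None). Origin: centre of its underside, z up.
- moulding: Brown stone moulding fragment: 44 mm (its x) by 38 mm (its y), 34 mm high, two half-round beads along x on top (39 mm overall), 0.12 kg. Lies on the mat at the start, flat underside down; may be absent (None). Origin: centre of its underside, z up.
- mat: Thin near-black foam mat, fixed, 110 mm (its x) by 360 mm (its y), 3 mm thick, in front of the rail on the robot's side. Origin: centre of its underside on the table.
- scale: Photo scale: steel straightedge 160 mm long (its x), 24 mm wide (y), 8 mm thick, with black and white checks and a black upright grip block in the middle of its upper face (36 mm along x, 12 mm along y, from 8 to 34 mm above the underside), 0.12 kg. Origin: centre of the underside; z out of the upper face. At the start it stands on its -x end in the slanted stand.
- scale_grip (a point): Middle of the scale's grip block, 21 mm above its underside; axes as the scale's. At the start the scale leans 30 degrees from vertical towards the stand's +x, its upper face with the grip on the upper side of the lean, 50 mm of its lower end in the slot.
- scale_end_a (a point): Point on the underside at the +x end of the scale, mid-width.
- scale_end_b (a point): Point on the underside at the -x end of the scale, mid-width.
- stand: Grey slanted stand, fixed: base 110 (its x) x 70 x 8 mm with a square tube leaning 30 degrees from vertical towards its own +x; slot 30 mm wide (y) by 13 mm, 50 mm deep, walls 6 mm. Origin: centre of the base's underside.
- slot_mouth (a point): Centre of the slot's mouth on the stand (about 63 mm above the table); axes as the stand's.
- carrier (a joint): Travel (m) of the dark carrier (134 by 200 mm) along its rail, growing to the rail's +y, roughly the robot's left: 0 load station (white flag), 0.12 camera station (blue flag, before the camera), 0.24 laser station (red flag, before the laser head). A sprung ball catches in a detent at each, within about 8 mm; about 4 N to leave or enter. End stops at -0.004 and 0.246.
- deck_edge (a point): On the carrier: middle of the front edge of its grey raised deck, at the foot of the 8 mm high, 200 mm long upright face, 40 mm above the table. x points into the deck, y along edge and rail. In front (-x) is a level apron 44 mm deep; behind, the deck is 26 mm deep, then come the bays. The flush scale's middle lies 12 mm in front.
- push_post (a point): On the carrier: middle of the -y face of a yellow upright post, 14 x 14 mm, standing from 40 to 88 mm above the table at the carrier's -y end; this point is 70 mm above the table. Push this face towards the rail's +y to move the carrier on.
- shutter (a joint): Travel of the red shutter button, 0 up to 0.006 m fully down (about 5 N); springs back.
- shutter_top (a point): Middle of the top of the red shutter button (28 mm across, in a black housing on the table); press down.
- statuette: Cream statuette, 220 mm tall, at the far left. Bystander; origin under its foot.
- jar: Amber jar, 56 mm across, 70 mm tall, on the right. Bystander; origin under its foot.
- bottle: White bottle, 52 mm across, 130 mm tall, on the right. Bystander; origin under its foot.
- bowl: White bowl, 90 mm across, 40 mm high, on the right. Bystander; origin under its foot.
- spatula: Spatula 180 mm long lying on the left. Bystander.
- bay0 (a point): On the carrier: middle of the floor of bay 0 of 3 (bay 0 at the -y end), axes as deck_edge; each bay is 58 mm (x) by 60 mm (y) with walls 8 mm high, floor 40 mm above the table; bays are 64 mm apart.
- bay1 (a point): On the carrier: middle of the floor of bay 1 of 3 (bay 0 at the -y end), axes as deck_edge; each bay is 58 mm (x) by 60 mm (y) with walls 8 mm high, floor 40 mm above the table; bays are 64 mm apart.
- bay2 (a point): On the carrier: middle of the floor of bay 2 of 3 (bay 0 at the -y end), axes as deck_edge; each bay is 58 mm (x) by 60 mm (y) with walls 8 mm high, floor 40 mm above the table; bays are 64 mm apart.
Things that resemble listed ones, but are neither listed nor needed, are in the scene too. Of the things shaped like the part that bears shutter, the black one is meant.

How it is judged:
On the way, in this order (a step that is already met when the one before it is completed fails the run):
1. every fragment stands in a bay and the scale lies flush against the deck's front edge, released, with the carrier at the load station (value of joint carrier between -0.005 and 0.005 m and velocity of joint carrier between -0.01 and 0.01 m/s and x of rosette in the frame of bay1 between -0.014 and 0.014 m and y of rosette in the frame of bay1 between -0.078 and 0.078 m and z of rosette in the frame of bay1 between -0.004 and 0.005 m and angle between each of rosette, coffer, finial, moulding's own z axis and vertical below 0.12 rad and x of coffer in the frame of bay1 between -0.014 and 0.014 m and y of coffer in the frame of bay1 between -0.078 and 0.078 m and z of coffer in the frame of bay1 between -0.004 and 0.005 m and x of finial in the frame of bay1 between -0.014 and 0.014 m and y of finial in the frame of bay1 between -0.078 and 0.078 m and z of finial in the frame of bay1 between -0.004 and 0.005 m and x of moulding in the frame of bay1 between -0.014 and 0.014 m and y of moulding in the frame of bay1 between -0.078 and 0.078 m and z of moulding in the frame of bay1 between -0.004 and 0.005 m and linear speed of each of rosette, coffer, finial, moulding below 0.02 m/s and x of scale in the frame of deck_edge between -0.0145 and -0.0095 m and y of scale in the frame of deck_edge between -0.022 and 0.022 m and z of scale in the frame of deck_edge between -0.004 and 0.003 m and angle between scale's own z axis and vertical below 0.08 rad and angle between the x axis of scale and the y axis of deck_edge, either way round below 0.035 rad and contact force between the fingers and scale below 0.3 N), for 0.2 s.
2. the loaded carrier rests in the camera station's detent, scale still flush, fragments in their bays (value of joint carrier between 0.115 and 0.125 m and velocity of joint carrier between -0.01 and 0.01 m/s and x of rosette in the frame of bay1 between -0.014 and 0.014 m and y of rosette in the frame of bay1 between -0.078 and 0.078 m and z of rosette in the frame of bay1 between -0.004 and 0.005 m and angle between each of rosette, coffer, finial, moulding's own z axis and vertical below 0.12 rad and x of coffer in the frame of bay1 between -0.014 and 0.014 m and y of coffer in the frame of bay1 between -0.078 and 0.078 m and z of coffer in the frame of bay1 between -0.004 and 0.005 m and x of finial in the frame of bay1 between -0.014 and 0.014 m and y of finial in the frame of bay1 between -0.078 and 0.078 m and z of finial in the frame of bay1 between -0.004 and 0.005 m and x of moulding in the frame of bay1 between -0.014 and 0.014 m and y of moulding in the frame of bay1 between -0.078 and 0.078 m and z of moulding in the frame of bay1 between -0.004 and 0.005 m and x of scale in the frame of deck_edge between -0.0145 and -0.0095 m and y of scale in the frame of deck_edge between -0.022 and 0.022 m and z of scale in the frame of deck_edge between -0.004 and 0.003 m and angle between scale's own z axis and vertical below 0.08 rad and angle between the x axis of scale and the y axis of deck_edge, either way round below 0.035 rad), for 0.2 s.
3. the shutter button is pressed right down while the carrier stands loaded at the camera station (all of step 2 and value of joint shutter above 0.0045 m), for 0.02 s.
4. the scale lies flat on the foam mat, released, with the carrier still at the camera station (value of joint carrier between 0.115 and 0.125 m and velocity of joint carrier between -0.01 and 0.01 m/s and x of scale_end_a in the frame of mat between -0.055 and 0.055 m and y of scale_end_a in the frame of mat between -0.18 and 0.18 m and z of scale_end_a in the frame of mat between -0.001 and 0.008 m and x of scale_end_b in the frame of mat between -0.055 and 0.055 m and y of scale_end_b in the frame of mat between -0.18 and 0.18 m and z of scale_end_b in the frame of mat between -0.001 and 0.008 m and angle between scale's own z axis and vertical below 0.08 rad and contact force between the fingers and scale below 0.3 N), for 0.2 s.
At the end, for the whole second after the job is handed in: The carrier rests in the laser station's detent (0.24 m, within 5 mm); every fragment present stands upright (within 7 degrees) on the floor of a bay, between its walls; the scale lies flat, grip up, with both ends on the foam mat (value of joint carrier between 0.235 and 0.245 m and velocity of joint carrier between -0.01 and 0.01 m/s and x of rosette in the frame of bay1 between -0.014 and 0.014 m and y of rosette in the frame of bay1 between -0.078 and 0.078 m and z of rosette in the frame of bay1 between -0.004 and 0.005 m and angle between each of rosette, coffer, finial, moulding's own z axis and vertical below 0.12 rad and x of coffer in the frame of bay1 between -0.014 and 0.014 m and y of coffer in the frame of bay1 between -0.078 and 0.078 m and z of coffer in the frame of bay1 between -0.004 and 0.005 m and x of finial in the frame of bay1 between -0.014 and 0.014 m and y of finial in the frame of bay1 between -0.078 and 0.078 m and z of finial in the frame of bay1 between -0.004 and 0.005 m and x of moulding in the frame of bay1 between -0.014 and 0.014 m and y of moulding in the frame of bay1 between -0.078 and 0.078 m and z of moulding in the frame of bay1 between -0.004 and 0.005 m and linear speed of each of rosette, coffer, finial, moulding, scale below 0.02 m/s and x of scale_end_a in the frame of mat between -0.055 and 0.055 m and y of scale_end_a in the frame of mat between -0.18 and 0.18 m and z of scale_end_a in the frame of mat between -0.001 and 0.008 m and x of scale_end_b in the frame of mat between -0.055 and 0.055 m and y of scale_end_b in the frame of mat between -0.18 and 0.18 m and z of scale_end_b in the frame of mat between -0.001 and 0.008 m and angle between scale's own z axis and vertical below 0.08 rad); the robot touches nothing.
It fails at once if the steel scale rides on the carrier beyond the camera station towards the laser (value of joint carrier above 0.18 m and z of scale in the frame of deck_edge between -0.01 and 0.03 m and x of scale in the frame of deck_edge between -0.06 and 0.1 m and y of scale in the frame of deck_edge between -0.11 and 0.11 m).
It fails at once if a bystander (statuette, jar, bottle, bowl or spatula) is pushed more than 4 cm from its place (distance of any of statuette, jar, bottle, bowl, spatula from where it was at the start of the episode above 0.04 m).
Of rosette, coffer, finial, moulding only 2 to 3 are there at a start; the rules pass over those that are not, and their reading is None.
At some moment in a run one of rosette, coffer, finial, moulding may be knocked a few centimetres aside while the robot is not near it.
Once in a run the grip may slacken for a moment while it holds something.
It also fails if it takes over 200 s, if anything falls off the work surface, if the arm or the gripper's body presses on something with over 40 N, if the wrist force passes 120 N, or if a joint passes its speed limit or range.

## Working session

There is one attempt and no reset: what is moved stays moved. The work goes in short steps, Python scripts to look and compute and a tool call to move; the robot and the scene stay as the last step left them, time stands still between calls to the robot, and variables do not carry over. Pictures are saved under pics/ and viewed, and the job is handed in when it is done.

Besides the shell and the picture viewer there is one more tool, called after ">>>" by a JSON object that holds its "api" and its "payload", one argument or row to a line. step_arm: Moves the arm, as the interface text tells. Its arguments: {"type":"object","properties":{"plan":{"type":"array","items":{"type":"array","items":{"type":"number"}}},"jaw":{"type":"number"},"squeeze":{"type":"number"}},"required":["plan"]}

```bash
ls; mkdir -p pics; cat > h.py <<'E'
import numpy as np, cv2
from rig import sensors, vision
def save(name,fn):
    d=vision.get_image(name); cv2.imwrite('pics/'+fn,d['img'][:,:,::-1]); return d
E
python3 - <<'E'
from h import *
np.set_printoptions(precision=4,suppress=True)
for n in ['scene','side','wrist']:
    d=save(n,n+'0.png')
    np.savez('pics/'+n+'0.npz',**d)
    print(n,[ (k,v) for k,v in d.items() if k!='img'])
print(sensors.get_state())
E
```

```text
pics
scene [('K', array([[470.5959,   0.    , 310.3116],
       [  0.    , 470.5959, 234.6418],
       [  0.    ,   0.    ,   1.    ]])), ('extrinsics', array([[ 0.7481,  0.6634,  0.0163, -0.4188],
       [-0.4408,  0.4783,  0.7595,  0.1547],
       [ 0.4961, -0.5754,  0.6503, -1.7449],
       [ 0.    ,  0.    ,  0.    ,  1.    ]]))]
side [('K', array([[493.1552,   0.    , 315.371 ],
       [  0.    , 493.1552, 238.9064],
       [  0.    ,   0.    ,   1.    ]])), ('extrinsics', array([[-0.8396, -0.5429, -0.0171,  0.4669],
       [ 0.3813, -0.6116,  0.6932, -0.3007],
       [-0.3868,  0.5755,  0.7206, -1.0472],
       [ 0.    ,  0.    ,  0.    ,  1.    ]]))]
wrist [('K', array([[332.5616,   0.    , 322.0863],
       [  0.    , 332.5616, 235.2505],
       [  0.    ,   0.    ,   1.    ]])), ('T_tool_cam', array([[-0.0005,  0.9644,  0.2644,  0.0739],
       [ 1.    ,  0.0007, -0.0005, -0.0013],
       [-0.0006,  0.2644, -0.9644, -0.1909],
       [ 0.    ,  0.    ,  0.    ,  1.    ]]))]
{'time_s': 0.15, 'joint_positions': array([ 1.2263,  0.5999, -0.0025,  1.5999,  0.0018,  0.9429, -0.0798]), 'joint_vel': array([ 0.0003, -0.0028, -0.0002, -0.0006, -0.0005, -0.0001, -0.0006]), 'joint_torque': array([  0.0023, -76.5584,   1.4987, -25.2564,  -0.0524,   0.0148,
         0.0001]), 'eef_pos': array([ 0.1917, -0.6988,  0.1933]), 'eef_rot': array([-0.0006,  0.991 ,  0.1335, -0.0001]), 'wrist_force': array([ 0.0601,  0.1408, -0.021 ]), 'ft_torque': array([0.0111, 0.0346, 0.0285]), 'opening': 0.09299246629789017}
```

View pics/scene0.png

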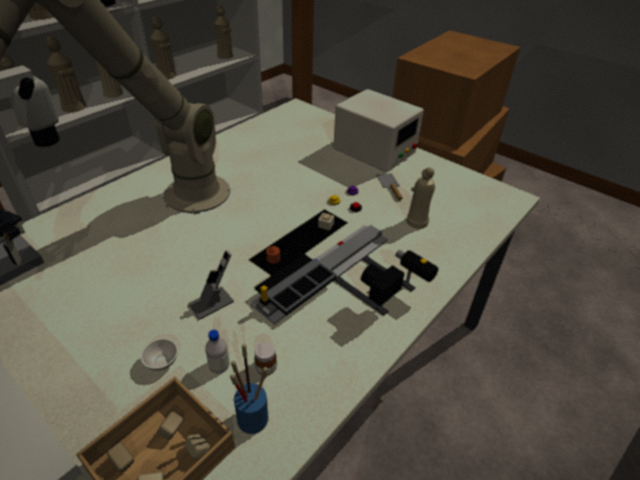

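View pics/side0.png

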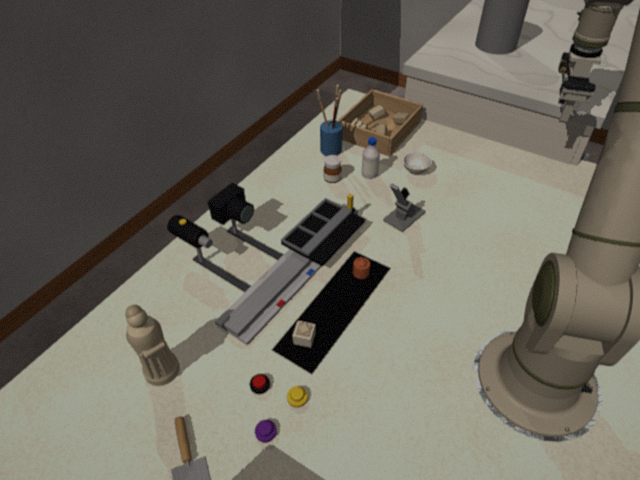

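View pics/wrist0.png

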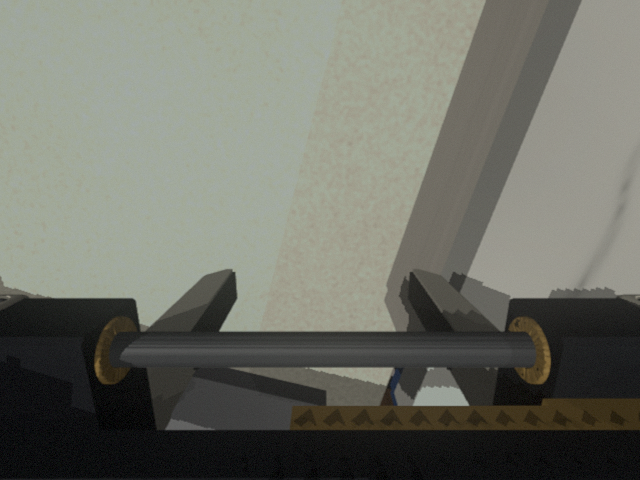

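```bash
cat >> h.py <<'E'
def load(fn):
    d=np.load('pics/'+fn); return {k:d[k] for k in d.files}
def ray(d,u,v,pose=None):
    """origin, dir in world. pose=(eef_pos, eef_quat wxyz) for wrist"""
    K=d['K']; c=np.array([(u-K[0,2])/K[0,0],-(v-K[1,2])/K[1,1],-1.0])
    if 'extrinsics' in d:
        E=d['extrinsics']; R=E[:3,:3]; return -R.T@E[:3,3], R.T@c
    from scipy.spatial.transform import Rotation as Ro
    T=np.array(d['T_tool_cam']); p,q=pose; Rw=Ro.from_quat([q[1],q[2],q[3],q[0]]).as_matrix()
    return Rw@T[:3,3]+p, Rw@(T[:3,:3]@c)
def onz(d,u,v,z,pose=None):
    o,r=ray(d,u,v,pose); return o+r*(z-o[2])/r[2]
def tri(d1,p1,d2,p2):
    o1,r1=ray(d1,*p1);o2,r2=ray(d2,*p2)
    A=np.stack([r1,-r2],1); s=np.linalg.lstsq(A,o2-o1,rcond=None)[0]
    a=o1+s[0]*r1;b=o2+s[1]*r2; return (a+b)/2, np.linalg.norm(a-b)
def crop(fn,x0,y0,w,h,k,out):
    im=cv2.imread('pics/'+fn)[y0:y0+h,x0:x0+w]; cv2.imwrite('pics/'+out,np.clip(cv2.resize(im,None,fx=k,fy=k,interpolation=cv2.INTER_CUBIC).astype(float)*1.6,0,255).astype(np.uint8))
E
python3 - <<'E'
from h import *
crop('scene0.png',180,180,220,150,3.6,'c1.png')
crop('side0.png',180,170,260,190,3,'c2.png')
E
```

```text
(no output)
```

View pics/c1.png

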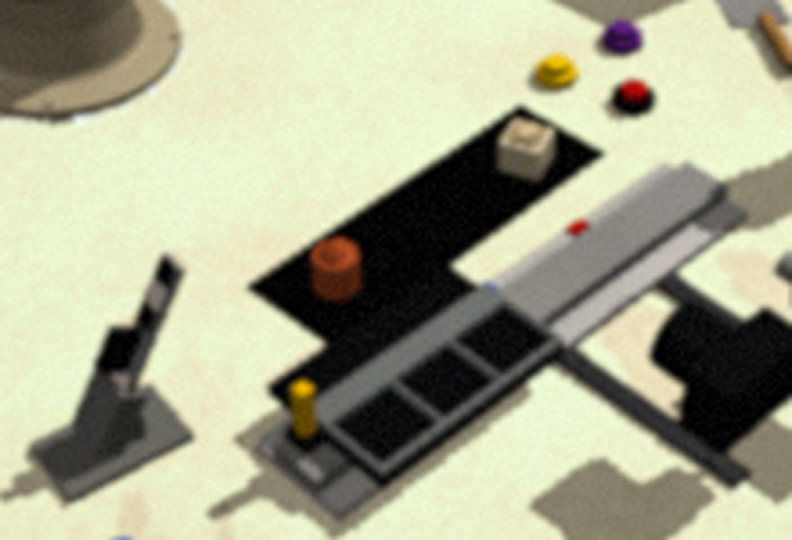

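View pics/c2.png

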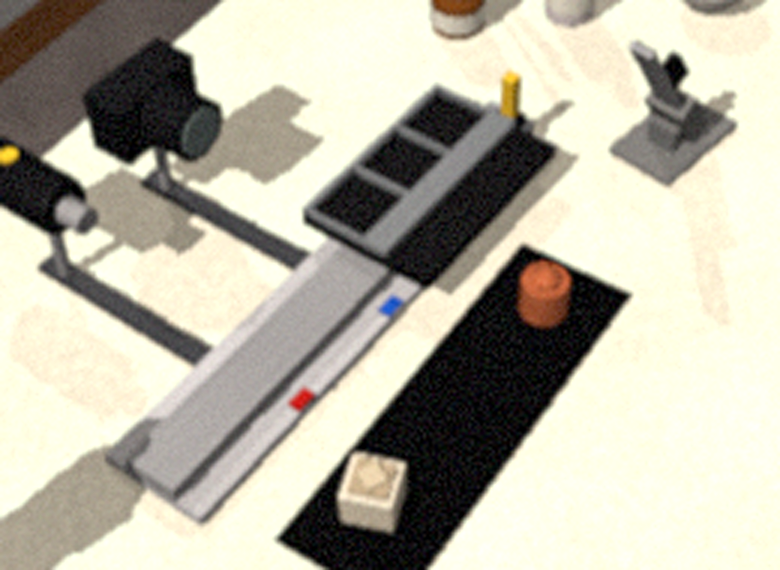

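```bash
python3 - <<'E'
from h import *
np.set_printoptions(precision=4,suppress=True)
s=load('side0.npz'); c=load('scene0.npz')
S=lambda x,y:(180+x/3,170+y/3)
C=lambda x,y:(180+x/3.6,180+y/3.6)
for n,p,z in [('mat a',S(522,247),.003),('mat b',S(630,295),.003),('mat c',S(278,540),.003),('mat d',(310,370),.003),
 ('apron -y',S(555,152),.04),('apron +y',S(427,282),.04),('deck +y',S(375,250),.048),('bayback+y',S(305,213),.048),('bayback -y',S(437,87),.048),
 ('finial top',S(545,280),.036),('coffer top',S(375,475),.037)]: print(n,onz(s,*p,z))
for n,p,z in [('mat a',C(250,287),.003),('mat b',C(520,106),.003),('mat c',C(603,153),.003),
 ('apron -y',C(272,388),.04),('bays -y far',C(382,475),.048),('bays +y far',C(562,340),.048),
 ('finial top',C(337,252),.036),('coffer top',C(527,133),.037)]: print(n,onz(c,*p,z))
for n,a,b in [('posttop',C(303,388),S(511,80)),('scaletop',C(173,265),S(643,48)),('grip',C(120,350),S(676,68)),('red',C(635,92),(260,381)),('yel',C(558,67),(297,394)),('pur',C(622,33),(265,429))]:
    print(n,tri(c,a,s,b))
E
```

```text
mat a [ 0.5076 -0.1136  0.003 ]
mat b [ 0.4017 -0.1143  0.003 ]
mat c [0.5149 0.2401 0.003 ]
mat d [0.4169 0.2367 0.003 ]
apron -y [ 0.5245 -0.2001  0.04  ]
apron +y [ 0.5395 -0.0075  0.04  ]
deck +y [ 0.5919 -0.0086  0.048 ]
bayback+y [ 0.6672 -0.0124  0.048 ]
bayback -y [ 0.6572 -0.2112  0.048 ]
finial top [ 0.459  -0.0646  0.036 ]
coffer top [0.4719 0.1718 0.037 ]
mat a [ 0.4081 -0.1163  0.003 ]
mat b [0.4137 0.2406 0.003 ]
mat c [0.5198 0.2383 0.003 ]
apron -y [ 0.5359 -0.2079  0.04  ]
bays -y far [ 0.6657 -0.2181  0.048 ]
bays +y far [ 0.6757 -0.0188  0.048 ]
finial top [ 0.4582 -0.058   0.036 ]
coffer top [0.4731 0.1787 0.037 ]
posttop (array([ 0.5842, -0.2192,  0.0842]), np.float64(0.0018236703729746105))
scaletop (array([ 0.4714, -0.2415,  0.1552]), np.float64(0.0033791029161396487))
grip (array([ 0.4609, -0.2946,  0.0979]), np.float64(0.007061492556054187))
red (array([0.4903, 0.3215, 0.0148]), np.float64(0.005282333965030623))
yel (array([0.4075, 0.3032, 0.0141]), np.float64(0.004234619443931713))
pur (array([0.4187, 0.3965, 0.013 ]), np.float64(0.0017006411820611827))
```

>>> {"api": "step_arm", "payload": {
  "plan": [
    [0.015,0.03,0.02,0,0,-0.05],
    [0.016,0.033,0.015,0,0,-0.05],
    [0.016,0.033,0.015,0,0,-0.05],
    [0.016,0.033,0.015,0,0,-0.05],
    [0.016,0.033,0.015,0,0,-0.05],
    [0.016,0.036,0.01,0,0,-0.02],
    [0.016,0.036,0.01,0,0,0],
    [0.016,0.036,0,0,0,0],
    [0.016,0.036,0,0,0,0],
    [0.016,0.036,0,0,0,0]
  ],
  "jaw": 0
}}

```text
time_s: 0.98
eef_pos: [0.3465, -0.3482, 0.2914]
eef_rot: [-0.003, 1.0, -0.015, -0.001]
wrist_force: [1.4, -1.2, 0.5]
opening: 0.0933
```

>>> {"api": "step_arm", "payload": {
  "plan": [
    [0.014,0.036,0,0,0,0],
    [0.014,0.036,0,0,0,0],
    [0.014,0.036,0,0,0,0],
    [0.014,0.036,0,0,0,0],
    [0.014,0.036,0,0,0,0],
    [0.014,0.036,0,0,0,0],
    [0.01,0.02,0,0,0,0],
    [0,0,0,0,0,0],
    [0,0,0,0,0,0]
  ]
}}

```text
time_s: 1.73
eef_pos: [0.4442, -0.0908, 0.2927]
eef_rot: [-0.003, 1.0, -0.009, 0.0]
wrist_force: [-0.5, 0.1, -0.1]
opening: 0.093
```

```bash
cat >> h.py <<'E'
def wsave(tag):
    st=sensors.get_state(); d=vision.get_image('wrist'); cv2.imwrite(f'pics/{tag}.png',d['img'][:,:,::-1])
    np.savez(f'pics/{tag}.npz',pos=st['eef_pos'],rot=st['eef_rot'],**d); return d,(st['eef_pos'],st['eef_rot'])
def wload(tag):
    d=load(tag+'.npz'); return d,(d['pos'],d['rot'])
E
python3 - <<'E'
from h import *
d,p=wsave('w1'); print(p)
crop('w1.png',0,0,640,480,1.25,'w1b.png')
E
```

```text
(array([ 0.4442242 , -0.09075765,  0.29272829]), array([-3.05118833e-03,  9.99955948e-01, -8.86418877e-03,  4.67633876e-04]))
```

View pics/w1b.png

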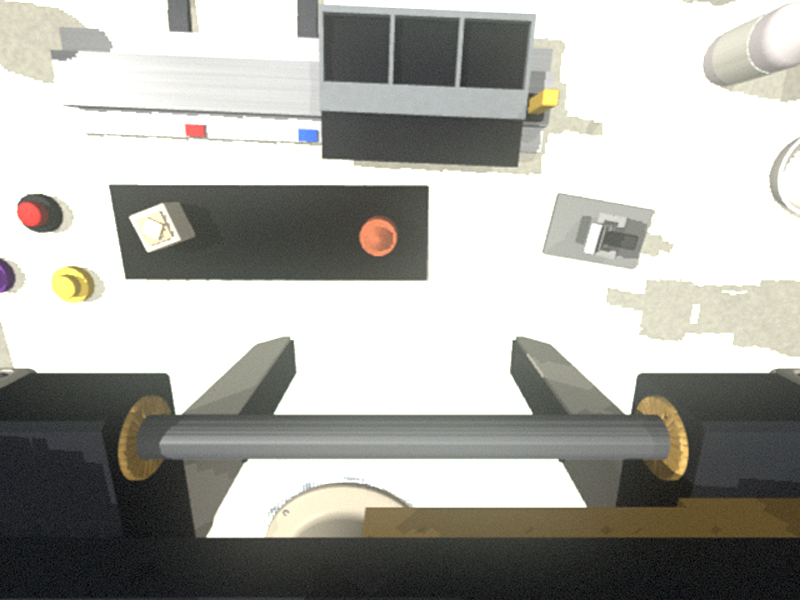

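```bash
python3 - <<'E'
from h import *
np.set_printoptions(precision=4,suppress=True)
d,p=wload('w1')
for n,u,v,z in [('mat',110,186,.003),('mat',428,186,.003),('mat',427,279,.003),('mat',125,279,.003),
 ('apron+y',322,158,.04),('apron-y',518,166,.04),('deck top front +y',322,110,.048),('deck top front -y',526,118,.048),
 ('bayback +y',320,12,.048),('bayback -y',534,17,.048),
 ('bay fl',325,82,.048),('bay fr',528,90,.048),
 ('post',544,98,.088),('fin',379,232,.036),('finpt',378,233,.049),('coffer c',157,228,.035),
 ('cof1',130,213,.034),('cof2',165,203,.034),('cof3',181,241,.034),('cof4',149,251,.034),
 ('red',33,213,.02),('st1',559,194,.008),('st2',653,210,.008),('st3',638,268,.008),('st4',544,251,.008),
 ('scale top L',598,222,.155),('scale bot L',586,251,.155)]: print(n,onz(d,u/1.25,v/1.25,z,p))
from cv2 import imread
im=cv2.imread('pics/w1.png')
def cr(x0,y0,w,h,k,o): 
    a=cv2.resize(im[y0:y0+h,x0:x0+w],None,fx=k,fy=k,interpolation=cv2.INTER_CUBIC); cv2.imwrite('pics/'+o,a)
cr(420,140,120,90,6,'z1.png'); cr(80,140,90,70,8,'z2.png')
E
```

```text
mat [0.5177 0.2396 0.003 ]
mat [ 0.5112 -0.1175  0.003 ]
mat [ 0.4044 -0.1161  0.003 ]
mat [0.4105 0.2435 0.003 ]
apron+y [ 0.5412 -0.0079  0.04  ]
apron-y [ 0.5298 -0.2073  0.04  ]
deck top front +y [ 0.5851 -0.0125  0.048 ]
deck top front -y [ 0.5741 -0.2105  0.048 ]
bayback +y [ 0.6682 -0.0164  0.048 ]
bayback -y [ 0.6602 -0.2127  0.048 ]
bay fl [ 0.6097 -0.017   0.048 ]
bay fr [ 0.599  -0.2109  0.048 ]
post [ 0.5849 -0.2143  0.088 ]
fin [ 0.4648 -0.0631  0.036 ]
finpt [ 0.4653 -0.0628  0.049 ]
coffer c [0.4732 0.1757 0.035 ]
cof1 [0.4895 0.2024 0.034 ]
cof2 [0.4992 0.1632 0.034 ]
cof3 [0.4587 0.1526 0.034 ]
cof4 [0.4483 0.1894 0.034 ]
red [0.4905 0.319  0.02  ]
st1 [ 0.5    -0.2627  0.008 ]
st2 [ 0.4807 -0.3692  0.008 ]
st3 [ 0.4146 -0.3611  0.008 ]
st4 [ 0.4364 -0.2506  0.008 ]
scale top L [ 0.4836 -0.242   0.155 ]
scale bot L [ 0.4609 -0.2349  0.155 ]
```

View pics/z1.png

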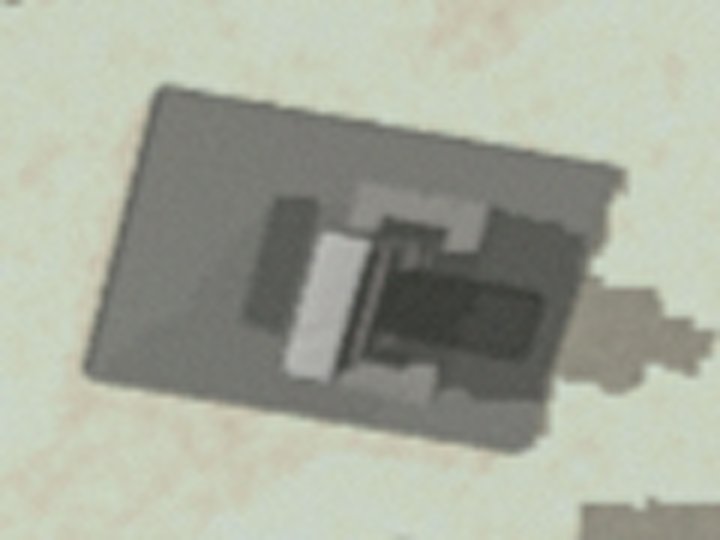

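View pics/z2.png

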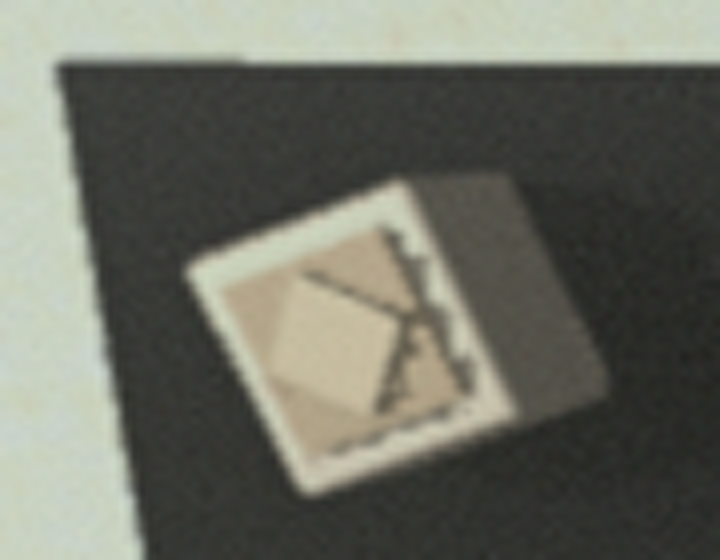

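>>> {"api": "step_arm", "payload": {
  "plan": [
    [0.01,0.014,-0.035,0,0,0],
    [0.011,0.014,-0.035,0,0,0],
    [0,0,-0.035,0,0,0],
    [0,0,-0.035,0,0,0],
    [0,0,-0.03,0,0,0],
    [0,0,-0.02,0,0,0],
    [0,0,0,0,0,0]
  ]
}}

```text
time_s: 2.37
eef_pos: [0.4656, -0.0732, 0.0984]
eef_rot: [-0.001, 1.0, -0.017, 0.005]
wrist_force: [-0.5, -0.7, 0.2]
opening: 0.093
```

```bash
python3 - <<'E'
from h import *
np.set_printoptions(precision=4,suppress=True)
d,p=wsave('w2'); print(p); print(sensors.get_state()['joint_positions'])
E
```

```text
(array([ 0.4656, -0.0732,  0.0984]), array([-0.0008,  0.9998, -0.0169,  0.0052]))
[ 0.155   0.4524 -0.1607  2.2575  0.1654  0.4307 -1.7446]
```

View pics/w2.png

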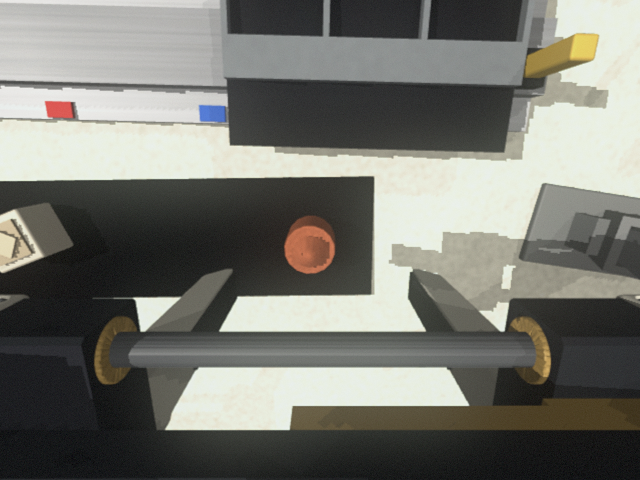

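```bash
python3 - <<'E'
from h import *
np.set_printoptions(precision=4,suppress=True)
d,p=wload('w2')
im=d['img'].astype(int)
m=((im[:,:,0]-im[:,:,2]>40)&(np.arange(640)[None]>270)&(np.arange(640)[None]<350)&(np.arange(480)[:,None]<290)&(np.arange(480)[:,None]>200)).astype(np.uint8)
ys,xs=np.where(m); print(xs.min(),xs.max(),ys.min(),ys.max())
for u,v,z in [(309,251,.036),(309,251,.034),(285,250,.03),(335,250,.03)]: print(onz(d,u,v,z,p))
for n,u,v,z in [('deckfront+y',226,78,.048),('deckfront-y',524,84,.048),('apron+y',229,146,.04),('apron-y',506,152,.04),('bayf+y',228,34,.048),('bayf-y',528,40,.048)]: print(n,onz(d,u,v,z,p))
E
```

```text
284 334 216 273
[ 0.4577 -0.061   0.036 ]
[ 0.4571 -0.0609  0.034 ]
[ 0.4573 -0.0411  0.03  ]
[ 0.4559 -0.082   0.03  ]
deckfront+y [ 0.5845 -0.0115  0.048 ]
deckfront-y [ 0.5739 -0.2113  0.048 ]
apron+y [ 0.5407 -0.0067  0.04  ]
apron-y [ 0.5296 -0.2082  0.04  ]
bayf+y [ 0.6107 -0.0156  0.048 ]
bayf-y [ 0.6004 -0.2107  0.048 ]
```

>>> {"api": "step_arm", "payload": {
  "plan": [
    [-0.003,0.006,-0.025,0,0,0],
    [-0.003,0.006,-0.025,0,0,0],
    [0,0,-0.02,0,0,0],
    [0,0,-0.008,0,0,0],
    [0,0,0,0,0,0]
  ]
}}

```text
time_s: 2.83
eef_pos: [0.4645, -0.0672, 0.026]
eef_rot: [0.001, 1.0, -0.021, 0.011]
wrist_force: [-0.3, 0.1, 0.6]
opening: 0.093
```

```bash
cat >> h.py <<'E'
from scipy.spatial.transform import Rotation as Ro
def tooldir(yaw,tilt=0):
    """tool x at yaw, then tilted about jaw axis so tool z=(sin tilt * toolx + -cos tilt z)"""
    X=np.array([np.cos(yaw),np.sin(yaw),0]);Z=np.array([0,0,-1.]);Y=np.cross(Z,X)
    z=np.sin(tilt)*X+np.cos(tilt)*Z; x=np.cross(Y,z); return np.stack([x,Y,z],1)
def delta(pos,yaw,tilt=0):
    st=sensors.get_state(); q=st['eef_rot']; R=Ro.from_quat([q[1],q[2],q[3],q[0]])
    dr=(Ro.from_matrix(tooldir(yaw,tilt))*R.inv()).as_rotvec()
    np.set_printoptions(precision=4,suppress=True)
    print('dpos',np.array(pos)-st['eef_pos'],'drot',dr,'t',st['time_s'],'F',st['wrist_force'],'open',st['opening'])
E
python3 -c "
from h import *
delta([.459,-.061,.014],-.055)"
```

```text
dpos [-0.0055  0.0062 -0.012 ] drot [ 0.0029  0.0218 -0.012 ] t 2.8333 F [-0.3193  0.0547  0.5721] open 0.09302900181131873
```

>>> {"api": "step_arm", "payload": {
  "plan": [
    [-0.003,0.003,-0.006,0.002,0.012,-0.006],
    [-0.003,0.003,-0.006,0.001,0.012,-0.006],
    [-0.001,0.001,-0.002,0,0,0],
    [0,0,0,0,0,0]
  ]
}}

```text
time_s: 3.17
eef_pos: [0.4597, -0.0614, 0.015]
eef_rot: [0.0, 1.0, -0.03, 0.001]
wrist_force: [-1.3, 0.2, -0.0]
opening: 0.093
```

```bash
python3 -c "
from h import *
delta([.459,-.061,.014],-.055)"
```

```text
dpos [-0.0007  0.0004 -0.001 ] drot [0.0006 0.0012 0.0044] t 3.1667 F [-1.3267  0.157  -0.0013] open 0.09299997078515508
```

Good. Close on the finial.

>>> {"api": "step_arm", "payload": {
  "plan": [
    [0,0,-0.001,0,0,0],
    [0,0,0,0,0,0],
    [0,0,0,0,0,0],
    [0,0,0,0,0,0],
    [0,0,0,0,0,0],
    [0,0,0,0,0,0],
    [0,0,0,0,0,0],
    [0,0,0,0,0,0]
  ],
  "jaw": 1,
  "squeeze": 25
}}

```text
time_s: 3.83
eef_pos: [0.4606, -0.0616, 0.0157]
eef_rot: [0.0, 1.0, -0.03, 0.002]
wrist_force: [0.4, 0.2, 0.5]
opening: 0.0442
```

>>> {"api": "step_arm", "payload": {
  "plan": [
    [0,0,0.02,0,0,0],
    [0,0,0.03,0,0,0],
    [0,0,0.035,0,0,0],
    [0.02,-0.014,0.025,0,0,0],
    [0.03,-0.02,0,0,0,0],
    [0.03,-0.02,0,0,0,0],
    [0.03,-0.02,0,0,0,0],
    [0.03,-0.02,0,0,0,0],
    [0.02,-0.014,0,0,0,0],
    [0,0,0,0,0,0]
  ]
}}

```text
time_s: 4.67
eef_pos: [0.6229, -0.1746, 0.1332]
eef_rot: [0.001, 1.0, -0.027, 0.001]
wrist_force: [0.8, 0.2, -0.1]
opening: 0.0004
```

```bash
python3 -c "
from h import *
delta([.6304,-.1776,.055],-.055)
d,p=wsave('w3')"
```

```text
dpos [ 0.0075 -0.003  -0.0782] drot [ 0.0026  0.0012 -0.0001] t 4.6667 F [ 0.8091  0.2459 -0.0647] open 0.0004051726166373005
```

View pics/w3.png

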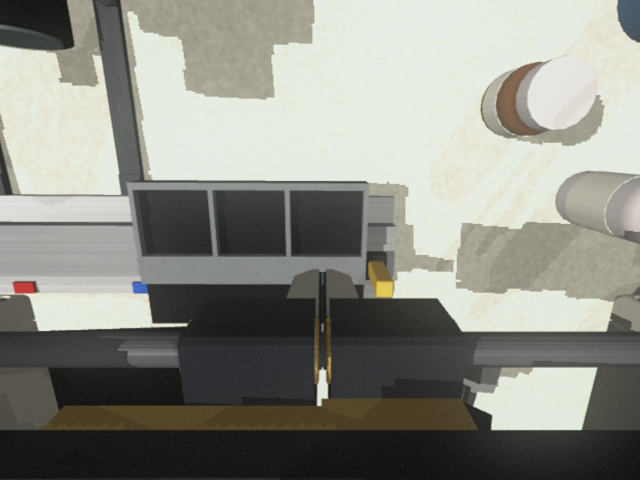

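>>> {"api": "step_arm", "payload": {
  "plan": [
    [-0.03,0.01,0.025,0,0,0],
    [-0.035,0.015,0.02,0,0,0],
    [-0.035,0.015,0.02,0,0,0],
    [-0.035,0.02,0.01,0,0,0],
    [-0.03,0.02,0,0,0,0],
    [-0.02,0.015,0,0,0,0],
    [0,0,0,0,0,0]
  ],
  "jaw": 0
}}

```text
time_s: 5.3
eef_pos: [0.4209, -0.0735, 0.2027]
eef_rot: [0.0, 1.0, -0.027, -0.007]
wrist_force: [0.2, -0.9, -0.0]
opening: 0.0424
```

```bash
python3 -c "
from h import *
delta([.459,-.061,.015],-.055)
d,p=wsave('w4')"
```

```text
dpos [ 0.0381  0.0125 -0.1877] drot [ 0.0001 -0.0136 -0.0017] t 5.3 F [ 0.2224 -0.8909 -0.0476] open 0.042369514547549184
```

View pics/w4.png

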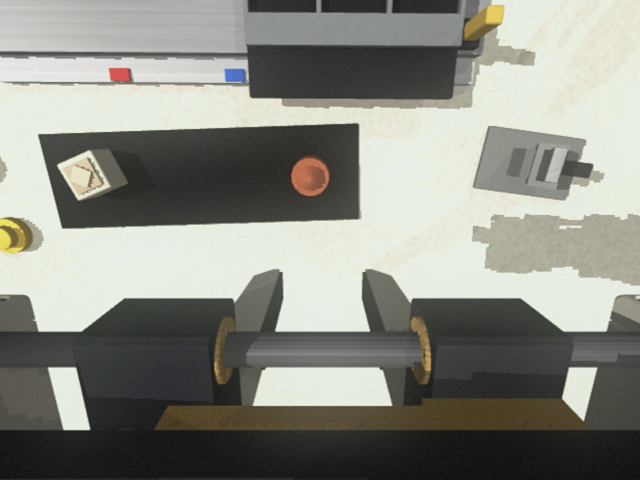

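```bash
python3 - <<'E'
from h import *
np.set_printoptions(precision=4,suppress=True)
d,p=wload('w4')
im=d['img'].astype(int)
m=((im[:,:,0]-im[:,:,2]>40)&(np.arange(640)[None]>270)&(np.arange(640)[None]<350)&(np.arange(480)[:,None]<230)&(np.arange(480)[:,None]>120)).astype(np.uint8)
ys,xs=np.where(m); print(xs.min(),xs.max(),ys.min(),ys.max())
for u,v,z in [(310,177,.036),(310,ys.max(),.036),(xs.min(),177,.036),(xs.max()+1,177,.036)]: print(onz(d,u,v,z,p))
E
```

```text
291 329 156 195
[ 0.4592 -0.0616  0.036 ]
[ 0.44   -0.0604  0.036 ]
[ 0.4603 -0.0415  0.036 ]
[ 0.458  -0.0828  0.036 ]
```

>>> {"api": "step_arm", "payload": {
  "plan": [
    [0.013,0.004,-0.03,0,-0.007,0],
    [0.013,0.004,-0.03,0,-0.007,0],
    [0.013,0.004,-0.03,0,0,0],
    [0,0,-0.03,0,0,0],
    [0,0,-0.03,0,0,0],
    [0,0,-0.018,0,0,0],
    [0,0,-0.005,0,0,0],
    [0,0,0,0,0,0]
  ]
}}

```text
time_s: 6.02
eef_pos: [0.4659, -0.0614, 0.024]
eef_rot: [0.001, 1.0, -0.025, 0.006]
wrist_force: [-0.8, -0.2, -0.1]
opening: 0.0927
```

```bash
python3 -c "
from h import *
delta([.460,-.062,.015],-.055)"
```

```text
dpos [-0.0059 -0.0006 -0.009 ] drot [ 0.0016  0.0115 -0.004 ] t 6.0167 F [-0.8217 -0.2125 -0.1158] open 0.09269131181628894
```

>>> {"api": "step_arm", "payload": {
  "plan": [
    [-0.004,0,-0.005,0.001,0.006,-0.002],
    [-0.003,0,-0.004,0.001,0.005,-0.002],
    [0,0,-0.001,0,0,0],
    [0,0,0,0,0,0]
  ]
}}

```text
time_s: 6.35
eef_pos: [0.4595, -0.0619, 0.0154]
eef_rot: [-0.0, 1.0, -0.028, 0.001]
wrist_force: [0.5, -0.1, 0.2]
opening: 0.0929
```

>>> {"api": "step_arm", "payload": {
  "plan": [
    [0,0,0,0,0,0],
    [0,0,0,0,0,0],
    [0,0,0,0,0,0],
    [0,0,0,0,0,0],
    [0,0,0,0,0,0],
    [0,0,0,0,0,0],
    [0,0,0,0,0,0],
    [0,0,0,0,0,0],
    [0,0,0,0,0,0],
    [0,0,0,0,0,0]
  ],
  "jaw": 1,
  "squeeze": 25
}}

```text
time_s: 7.18
eef_pos: [0.4613, -0.0625, 0.0182]
eef_rot: [-0.0, 1.0, -0.028, 0.004]
wrist_force: [-0.5, 0.4, 0.2]
opening: 0.0309
```

>>> {"api": "step_arm", "payload": {
  "plan": [
    [0,0,0,0,0,0],
    [0,0,0,0,0,0],
    [0,0,0,0,0,0],
    [0,0,0,0,0,0],
    [0,0,0,0,0,0]
  ]
}}

```text
time_s: 7.6
eef_pos: [0.4612, -0.0624, 0.018]
eef_rot: [-0.0, 1.0, -0.028, 0.004]
wrist_force: [-1.0, 1.0, -0.4]
opening: 0.0013
```

```bash
python3 -c "
from h import *
d,p=wsave('w5'); c=save('side','s5.png'); np.savez('pics/s5.npz',**c)
crop('s5.png',200,150,240,200,3,'s5b.png')"
```

```text
(no output)
```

View pics/w5.png

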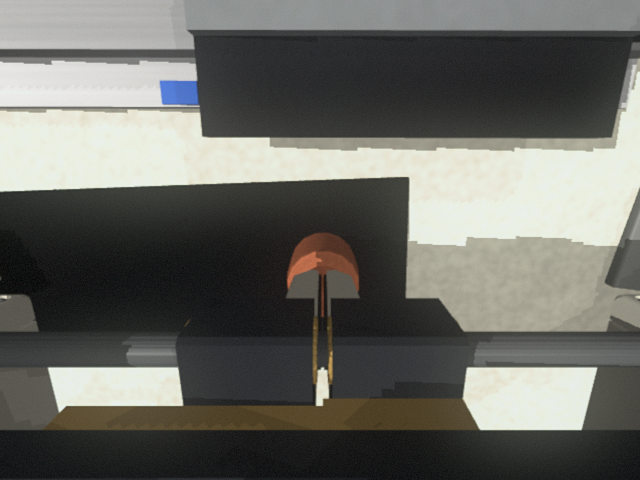

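View pics/s5b.png

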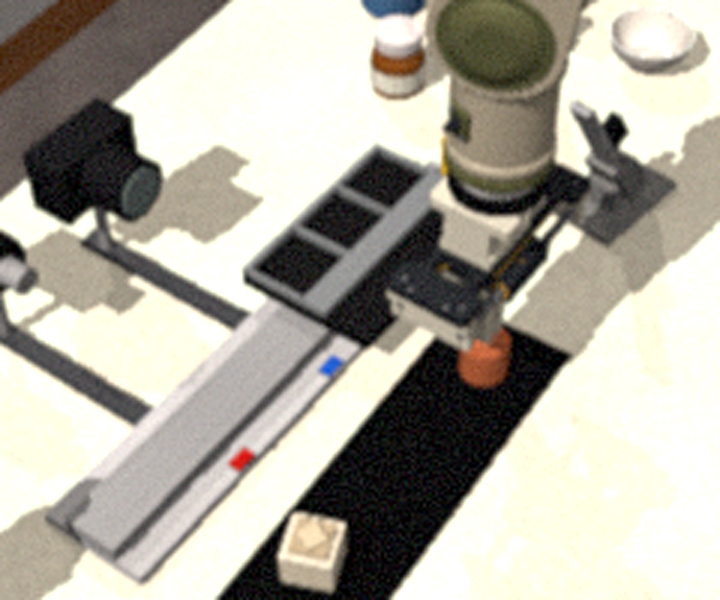

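```bash
python3 - <<'E'
from h import *
np.set_printoptions(precision=4,suppress=True)
d,p=wload('w5')
T=d['T_tool_cam'];Ti=np.linalg.inv(T)
def pj(q):
    c=Ti[:3,:3]@np.array(q)+Ti[:3,3]; K=d['K']; return K[0,0]*c[0]/-c[2]+K[0,2], K[1,1]*-c[1]/-c[2]+K[1,2]
for q in [(0,0,0),(.0075,0,0),(-.0075,0,0),(0,0,-.019),(.0,0.0465,0)]: print(q,pj(q))
for u,v,z in [(322,233,.036),(322,233,.003),(322,250,.036),(288,285,.03),(358,285,.03)]: print(onz(d,u,v,z,p))
E
```

```text
(0, 0, 0) (np.float64(324.2861777825287), np.float64(268.5659044148417))
(0.0075, 0, 0) (np.float64(324.30131218287823), np.float64(256.9588542263465))
(-0.0075, 0, 0) (np.float64(324.2713351417627), np.float64(279.9491949530349))
(0, 0, -0.019) (np.float64(324.53135018006407), np.float64(280.87293013175383))
(0.0, 0.0465, 0) (np.float64(400.2467455439413), np.float64(268.50643770441593))
[ 0.4883 -0.0626  0.036 ]
[ 0.4798 -0.0621  0.003 ]
[ 0.4788 -0.062   0.036 ]
[ 0.4567 -0.0409  0.03  ]
[ 0.4544 -0.0816  0.03  ]
```

```bash
python3 - <<'E'
from h import *
np.set_printoptions(precision=4,suppress=True)
s=load('s5.npz')
E=s['extrinsics'];R=E[:3,:3];print('campos',-R.T@E[:3,3])
def pj(w):
    c=R@np.array(w)+E[:3,3];K=s['K'];return K[0,0]*c[0]/-c[2]+K[0,2],K[1,1]*-c[1]/-c[2]+K[1,2]
for w in [(.461,-.062,.018),(.461,-.062,.05),(.461,-.062,.003),(.461,-.04,.018),(.461,-.085,.018)]: u,v=pj(w);print(w,u,v,(u-200)*3,(v-150)*3)
crop('s5.png',330,220,60,50,12,'s5c.png')
im=cv2.imread('pics/w5.png');cv2.imwrite('pics/w5c.png',cv2.resize(im[210:350,240:400],None,fx=5,fy=5,interpolation=cv2.INTER_NEAREST))
E
```

```text
campos [0.1017 0.6722 0.971 ]
(0.461, -0.062, 0.018) 360.09711055914414 268.34503415061755 480.2913316774324 355.03510245185265
(0.461, -0.062, 0.05) 360.71840739473276 259.9702085856924 482.1552221841983 329.9106257570771
(0.461, -0.062, 0.003) 359.813711838682 272.1651322313442 479.4411355160461 366.49539669403265
(0.461, -0.04, 0.018) 355.78818622681376 274.0176235316392 467.3645586804413 372.0528705949175
(0.461, -0.085, 0.018) 364.5094120924304 262.5363513116575 493.5282362772912 337.60905393497245
```

View pics/s5c.png

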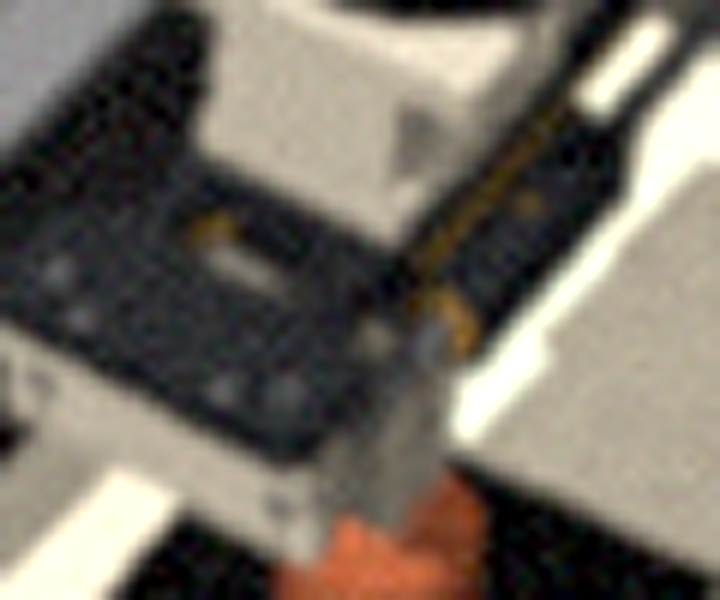

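View pics/w5c.png

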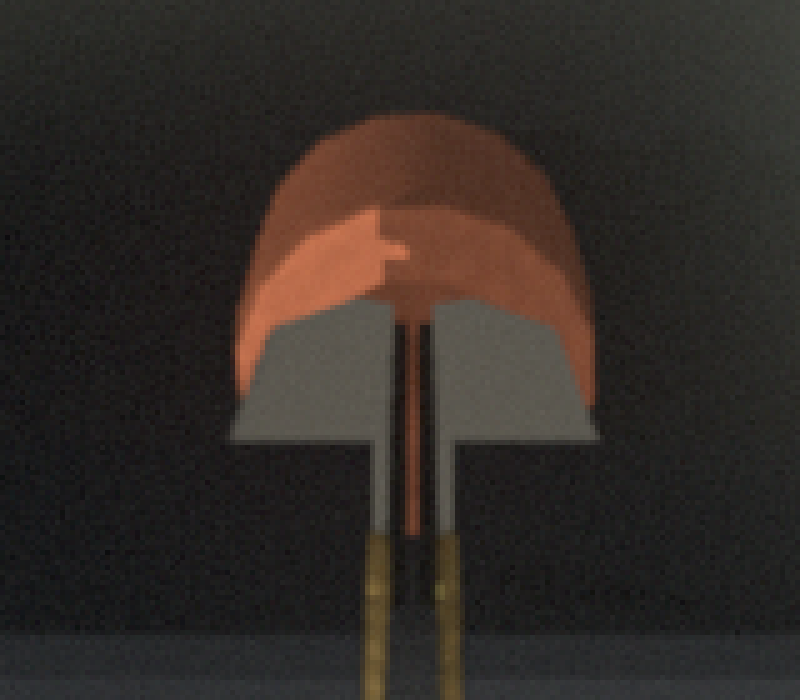

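```bash
python3 - <<'E'
from h import *
np.set_printoptions(precision=4,suppress=True)
d,p=wload('w5'); print(p)
print(onz(d,408,178,.003,p), 'expect .5112 -.1175')
print(onz(d,203,136,.04,p),onz(d,612,136,.04,p),'expect .5412,-.0079  .5298,-.2073')
st=sensors.get_state(); print(st)
E
```

```text
(array([ 0.4612, -0.0624,  0.018 ]), array([-0.0001,  0.9996, -0.0284,  0.0036]))
[ 0.5116 -0.1168  0.003 ] expect .5112 -.1175
[ 0.5416 -0.0074  0.04  ] [ 0.5301 -0.2069  0.04  ] expect .5412,-.0079  .5298,-.2073
{'time_s': 7.7, 'joint_positions': array([ 0.0782,  0.6065, -0.0935,  2.3249,  0.2555,  0.2117, -1.8761]), 'joint_vel': array([-0.0005, -0.0024, -0.0002, -0.0017, -0.0008, -0.0009,  0.0016]), 'joint_torque': array([ -0.0046, -58.4833,   0.3704,  -6.6764,   0.0065,  -0.1076,
        -0.0001]), 'eef_pos': array([ 0.4611, -0.0624,  0.018 ]), 'eef_rot': array([-0.0001,  0.9996, -0.0285,  0.0036]), 'wrist_force': array([ 0.291 , -0.8815,  0.0009]), 'ft_torque': array([0.0343, 0.0526, 0.0031]), 'opening': 0.00030731084266636256}
```

```bash
python3 - <<'E'
from h import *
im=cv2.imread('pics/w3.png');a=cv2.resize(im[210:350,240:400],None,fx=5,fy=5,interpolation=cv2.INTER_NEAREST);cv2.imwrite('pics/w3c.png',a)
E
```

```text
(no output)
```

View pics/w3c.png

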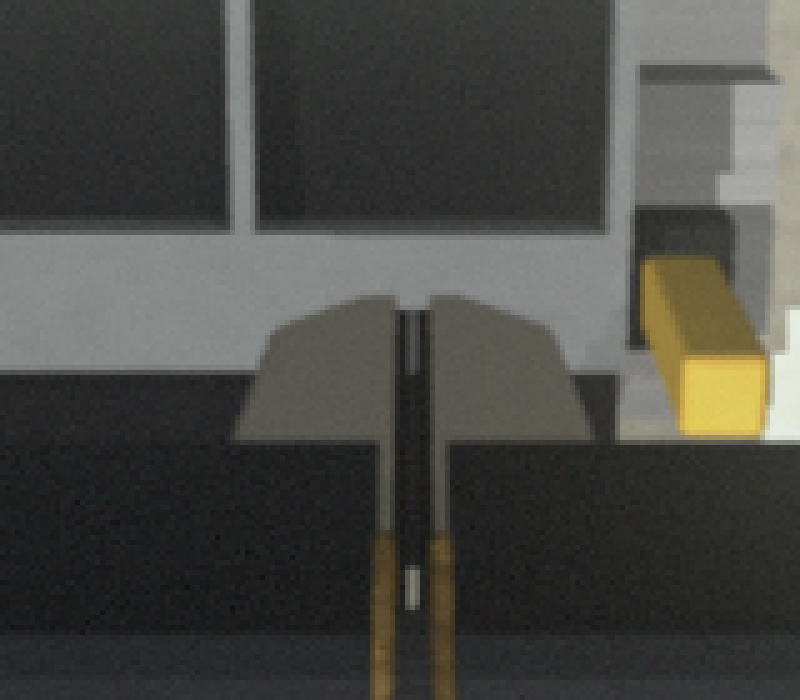

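>>> {"api": "step_arm", "payload": {
  "plan": [
    [0,0,0.02,0,0,0],
    [0,0,0.02,0,0,0],
    [0,0,0,0,0,0],
    [0,0,0,0,0,0],
    [0,0,0,0,0,0],
    [0,0,0,0,0,0],
    [0,0,0,0,0,0],
    [0,0,0,0,0,0],
    [0,0,0,0,0,0],
    [0,0,0,0,0,0]
  ],
  "jaw": 0
}}

```text
time_s: 8.53
eef_pos: [0.4594, -0.0621, 0.0559]
eef_rot: [-0.0, 1.0, -0.028, 0.001]
wrist_force: [0.7, -0.7, -0.6]
opening: 0.0627
```

```bash
python3 -c "
from h import *
delta([.460,-.062,-.008],-.055)
d,p=wsave('w6'); c=save('side','s6.png'); np.savez('pics/s6.npz',**c)
crop('s6.png',320,190,110,100,7,'s6b.png')
c=save('scene','c6.png'); np.savez('pics/c6.npz',**c)
crop('c6.png',220,190,110,100,7,'c6b.png')
"
```

```text
dpos [ 0.0006  0.0001 -0.0639] drot [-0.0003  0.002   0.0013] t 8.5333 F [ 0.7328 -0.688  -0.6033] open 0.06271928100050256
```

View pics/w6.png

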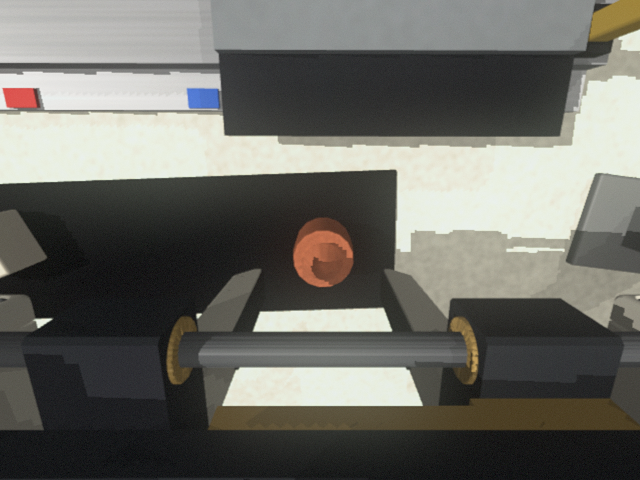

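View pics/s6b.png

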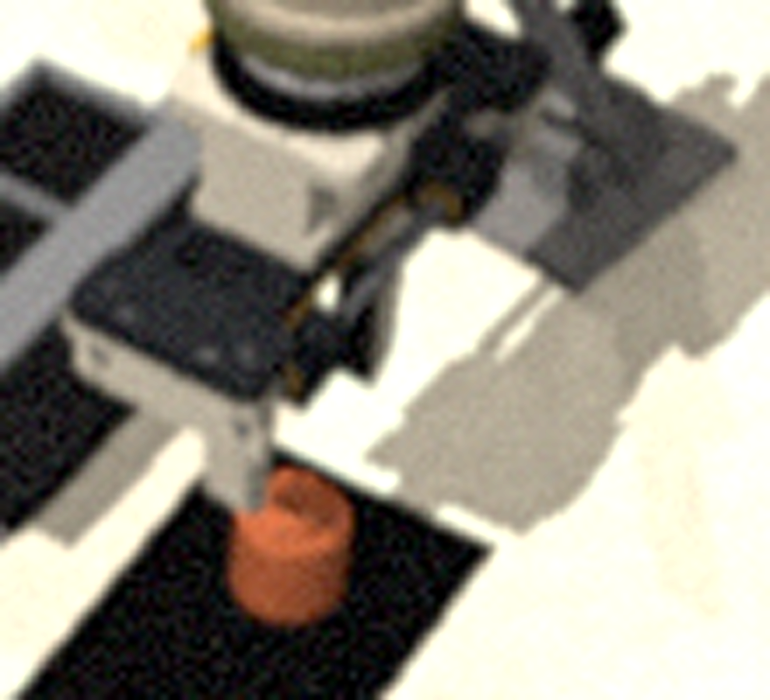

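View pics/c6b.png

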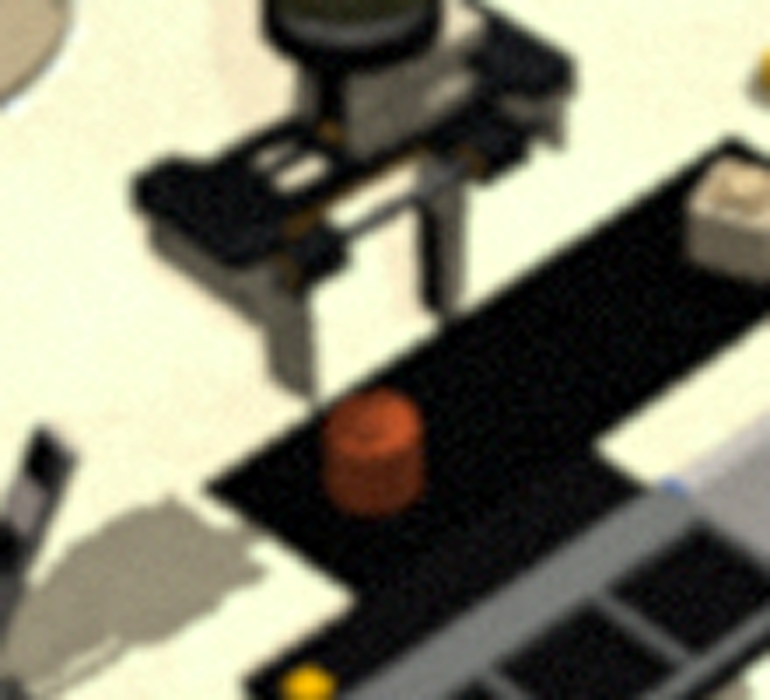

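```bash
python3 - <<'E'
from h import *
np.set_printoptions(precision=4,suppress=True)
s=load('s6.npz');c=load('c6.npz')
print('tip+y',tri(c,(282.4,235.4),s,(355,262.9)))
print('finial top c',tri(c,(220+375/7,190+425/7),s,(320+297/7,190+510/7)))
print('finial side on plane', onz(s,320+297/7,190+510/7,.039))
d,p=wload('w6'); print('wrist fin top', onz(d,323,259,.039,p), 'base back', onz(d,322,218,.003,p))
E
```

```text
tip+y (array([ 0.4601, -0.0238,  0.0759]), np.float64(0.005927103605201162))
finial top c (array([ 0.4594, -0.0633,  0.038 ]), np.float64(0.0057450662308170105))
finial side on plane [ 0.457  -0.0646  0.039 ]
wrist fin top [ 0.4597 -0.0614  0.039 ] base back [ 0.4796 -0.0618  0.003 ]
```

>>> {"api": "step_arm", "payload": {
  "plan": [
    [0,0,0,0,0,0],
    [0,0,0,0,0,0],
    [0,0,0,0,0,0],
    [0,0,-0.02,0,0,0],
    [0,0,-0.02,0,0,0],
    [0,0,-0.018,0,0,0],
    [0,0,-0.006,0,0,0],
    [0,0,-0.002,0,0,0]
  ]
}}

```text
time_s: 9.35
eef_pos: [0.4616, -0.0624, -0.0105]
eef_rot: [-0.0, 1.0, -0.028, 0.004]
wrist_force: [-0.3, -0.2, 0.4]
opening: 0.0929
```

```bash
python3 -c "
from h import *
delta([.460,-.062,-.008],-.055)"
```

```text
dpos [-0.0016  0.0004  0.0025] drot [-0.0001  0.008   0.0019] t 9.35 F [-0.3318 -0.2469  0.3857] open 0.0929238774062227
```

Fine. Close (about 0.7 s to contact) and hold.

>>> {"api": "step_arm", "payload": {
  "plan": [
    [-0.001,0,0.002,0,0.004,0],
    [0,0,0,0,0.003,0],
    [0,0,0,0,0,0],
    [0,0,0,0,0,0],
    [0,0,0,0,0,0],
    [0,0,0,0,0,0],
    [0,0,0,0,0,0],
    [0,0,0,0,0,0],
    [0,0,0,0,0,0],
    [0,0,0,0,0,0]
  ],
  "jaw": 1,
  "squeeze": 25
}}

```text
time_s: 10.18
eef_pos: [0.4619, -0.0628, -0.0049]
eef_rot: [-0.0, 1.0, -0.029, 0.002]
wrist_force: [-0.4, -0.3, -1.8]
opening: 0.0408
```

>>> {"api": "step_arm", "payload": {
  "plan": [
    [0,0,0,0,0,0],
    [0,0,0,0,0,0],
    [0,0,0,0,0,0]
  ]
}}

```text
time_s: 10.43
eef_pos: [0.4618, -0.0628, -0.0049]
eef_rot: [-0.0, 1.0, -0.029, 0.002]
wrist_force: [-0.1, -1.0, 0.6]
opening: 0.0411
```

>>> {"api": "step_arm", "payload": {
  "plan": [
    [0,0,0.015,0,0,0],
    [0,0,0.03,0,0,0],
    [0,0,0.035,0,0,0],
    [0.01,-0.007,0.02,0,0,0],
    [0.028,-0.019,0,0,0,0],
    [0.028,-0.019,0,0,0,0],
    [0.028,-0.019,0,0,0,0],
    [0.028,-0.019,0,0,0,0],
    [0.028,-0.019,0,0,0,0],
    [0.01,-0.008,0,0,0,0]
  ]
}}

```text
time_s: 11.27
eef_pos: [0.621, -0.1754, 0.1006]
eef_rot: [0.0, 1.0, -0.025, -0.002]
wrist_force: [1.1, 0.5, -2.4]
opening: 0.0412
```

```bash
python3 -c "
from h import *
delta([.632,-.1778,.033],-.055)
d,p=wsave('w7')"
```

```text
dpos [ 0.011  -0.0024 -0.0676] drot [ 0.0006 -0.0038 -0.0043] t 11.2667 F [ 1.0653  0.4602 -2.4095] open 0.0412445520324324
```

View pics/w7.png

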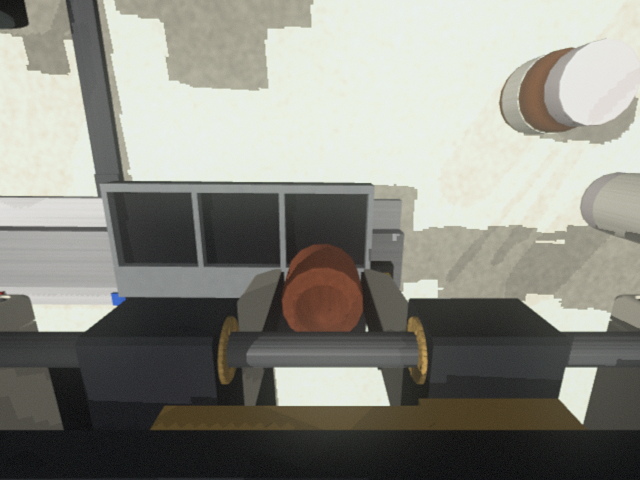

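```bash
python3 - <<'E'
from h import *
np.set_printoptions(precision=4,suppress=True)
d,p=wload('w7')
P=[onz(d,u,v,.048,p) for u,v in [(281,191),(369,191),(371,266),(286,266),(107,192),(118,266)]]
print(np.array(P)); print(np.mean(P[:4],0))
E
```

```text
[[ 0.6628 -0.1462  0.048 ]
 [ 0.6594 -0.2105  0.048 ]
 [ 0.6008 -0.2113  0.048 ]
 [ 0.6043 -0.1452  0.048 ]
 [ 0.6686 -0.019   0.048 ]
 [ 0.611  -0.0146  0.048 ]]
[ 0.6318 -0.1783  0.048 ]
```

>>> {"api": "step_arm", "payload": {
  "plan": [
    [0.006,-0.002,-0.01,0,0,0],
    [0.006,-0.0015,-0.015,0,0,0],
    [0.001,0,-0.018,0,-0.003,0],
    [0,0,-0.012,0,0,0],
    [0,0,-0.004,0,0,0],
    [0,0,0,0,0,0]
  ]
}}

```text
time_s: 11.82
eef_pos: [0.6318, -0.1781, 0.0326]
eef_rot: [-0.0, 1.0, -0.025, -0.003]
wrist_force: [0.9, -0.1, -1.7]
opening: 0.0413
```

```bash
python3 -c "
from h import *
delta([.633,-.179,.033],-.055)"
```

```text
dpos [ 0.0012 -0.0009  0.0004] drot [-0.0009 -0.0068 -0.0041] t 11.8167 F [ 0.8712 -0.0774 -1.7498] open 0.04127396763193494
```

>>> {"api": "step_arm", "payload": {
  "plan": [
    [0,0,-0.001,0,0,0],
    [0,0,-0.001,0,0,0],
    [0,0,0,0,0,0]
  ]
}}

```text
time_s: 12.07
eef_pos: [0.6316, -0.1777, 0.0329]
eef_rot: [0.0, 1.0, -0.025, -0.003]
wrist_force: [-0.1, -0.1, -1.5]
opening: 0.0412
```

>>> {"api": "step_arm", "payload": {
  "plan": [
    [0,0,0,0,0,0],
    [0,0,0,0,0,0],
    [0,0,0,0,0,0],
    [0,0,0,0,0,0],
    [0,0,0,0,0,0]
  ],
  "jaw": 0.35
}}

```text
time_s: 12.48
eef_pos: [0.6328, -0.1769, 0.0353]
eef_rot: [0.0, 1.0, -0.024, -0.002]
wrist_force: [0.3, -0.6, -0.1]
opening: 0.0603
```

```bash
python3 -c "
from h import *
delta([.633,-.179,.033],-.055)
d,p=wsave('w8')"
```

```text
dpos [ 0.0002 -0.0021 -0.0023] drot [ 0.0008 -0.0035 -0.0064] t 12.4833 F [ 0.312  -0.5644 -0.1487] open 0.0603111306176323
```

View pics/w8.png

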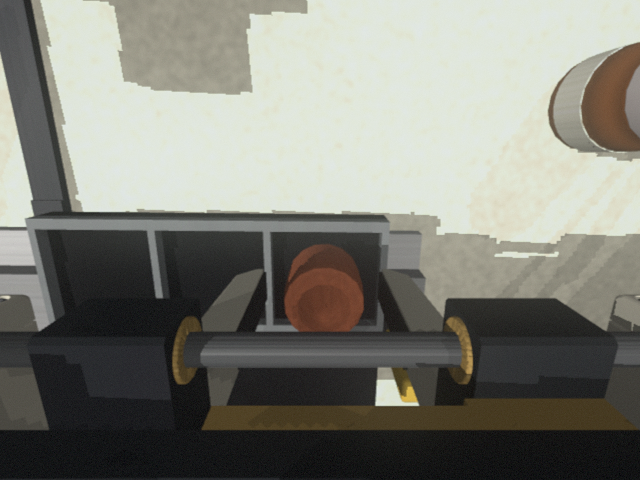

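>>> {"api": "step_arm", "payload": {
  "plan": [
    [0,0,0.025,0,0,0],
    [0,0,0.04,0,0,0],
    [-0.005,0.01,0.035,0,0,0],
    [-0.018,0.033,0.01,0,0,0.04],
    [-0.018,0.036,0,0,0,0.04],
    [-0.018,0.036,0,0,0,0.04],
    [-0.02,0.036,0,0,0,0.04],
    [-0.02,0.036,0,0,0,0.04],
    [-0.02,0.036,0,0,0,0.04],
    [-0.02,0.036,0,0,0,0.04]
  ],
  "jaw": 0
}}

```text
time_s: 13.37
eef_pos: [0.4917, 0.0784, 0.1495]
eef_rot: [0.002, 0.994, 0.113, 0.001]
wrist_force: [0.9, 0.9, -0.3]
opening: 0.0927
```

>>> {"api": "step_arm", "payload": {
  "plan": [
    [-0.02,0.036,0,0,0,0.04],
    [-0.01,0.02,0,0,0,0],
    [0,0,0,0,0,0],
    [0,0,0,0,0,0]
  ]
}}

```text
time_s: 13.7
eef_pos: [0.456, 0.1437, 0.1507]
eef_rot: [0.001, 0.99, 0.141, 0.002]
wrist_force: [-1.2, -0.4, -0.3]
opening: 0.0932
```

```bash
python3 -c "
from h import *
delta([.474,.177,.14],.27)
d,p=wsave('w9')"
```

```text
dpos [ 0.018   0.0333 -0.0107] drot [ 0.0011  0.0036 -0.013 ] t 13.7 F [-1.1632 -0.3631 -0.3386] open 0.09317317589497835
```

View pics/w9.png

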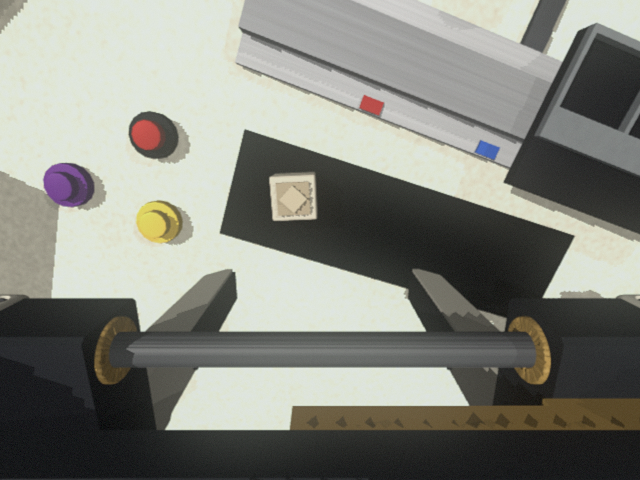

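```bash
python3 - <<'E'
from h import *
np.set_printoptions(precision=4,suppress=True)
d,p=wload('w9')
im=d['img']
g=cv2.cvtColor(im,cv2.COLOR_RGB2GRAY)
m=(g>110).astype(np.uint8); m[:140]=0;m[240:]=0;m[:,:250]=0;m[:,340:]=0
# keep blob
n,l,s,c=cv2.connectedComponentsWithStats(m); i=l[190,290] or l[196,280]; print(s[i],c[i])
cnt=cv2.findContours((l==i).astype(np.uint8),cv2.RETR_EXTERNAL,cv2.CHAIN_APPROX_NONE)[0][0]
b=cv2.boxPoints(cv2.minAreaRect(cnt)); print(b)
P=np.array([onz(d,*q,.037,p) for q in b]); print(P,P.mean(0))
for k in range(4): e=P[(k+1)%4]-P[k]; print(np.linalg.norm(e),np.degrees(np.arctan2(e[1],e[0])))
print('red',onz(d,146,135,.02,p))
E
```

```text
[ 269  173   48   48 2125] [292.9035 196.3473]
[[268.5623 173.9321]
 [314.6057 171.9302]
 [316.6434 218.7981]
 [270.6    220.8   ]]
[[0.4886 0.2044 0.037 ]
 [0.5019 0.1649 0.037 ]
 [0.4608 0.1513 0.037 ]
 [0.4469 0.1923 0.037 ]] [0.4746 0.1782 0.037 ]
0.04167699064586441 -71.37252671467604
0.04330317283119959 -161.62269073550428
0.04324899828348411 108.69811435126792
0.04339183301390642 16.30150331157209
red [0.4895 0.324  0.02  ]
```

>>> {"api": "step_arm", "payload": {
  "plan": [
    [0.009,0.017,-0.025,0,0.002,0.015],
    [0.009,0.017,-0.03,0,0.002,0.015],
    [0,0,-0.035,0,0,0],
    [0,0,-0.03,0,0,0],
    [0,0,-0.02,0,0,0],
    [0,0,-0.01,0,0,0],
    [0,0,0,0,0,0]
  ]
}}

```text
time_s: 14.33
eef_pos: [0.4841, 0.1696, -0.0048]
eef_rot: [0.002, 0.989, 0.148, 0.004]
wrist_force: [0.5, -0.1, 0.2]
opening: 0.0931
```

```bash
python3 -c "
from h import *
delta([.4746,.1782,-.007],.31)"
```

```text
dpos [-0.0095  0.0086 -0.0022] drot [0.0021 0.0091 0.0133] t 14.3333 F [ 0.4882 -0.1307  0.1811] open 0.0930780015525284
```

>>> {"api": "step_arm", "payload": {
  "plan": [
    [-0.005,0.005,-0.001,0.001,0.005,0.007],
    [-0.005,0.004,-0.001,0.001,0.004,0.007],
    [-0.002,0.001,0,0,0,0],
    [0,0,0,0,0,0]
  ]
}}

```text
time_s: 14.67
eef_pos: [0.4731, 0.1774, -0.0062]
eef_rot: [0.0, 0.988, 0.153, -0.0]
wrist_force: [0.4, 0.1, -0.6]
opening: 0.0929
```

```bash
python3 -c "
from h import *
delta([.4746,.1782,-.007],.31)"
```

```text
dpos [ 0.0015  0.0008 -0.0008] drot [0.0009 0.     0.0037] t 14.6667 F [ 0.3646  0.1099 -0.6348] open 0.09289267190702087
```

>>> {"api": "step_arm", "payload": {
  "plan": [
    [0.001,0.001,0,0,0,0],
    [0,0,0,0,0,0],
    [0,0,0,0,0,0],
    [0,0,0,0,0,0],
    [0,0,0,0,0,0],
    [0,0,0,0,0,0],
    [0,0,0,0,0,0],
    [0,0,0,0,0,0],
    [0,0,0,0,0,0],
    [0,0,0,0,0,0]
  ],
  "jaw": 1,
  "squeeze": 25
}}

```text
time_s: 15.5
eef_pos: [0.4762, 0.1788, -0.003]
eef_rot: [-0.0, 0.988, 0.152, 0.003]
wrist_force: [0.5, 0.3, 1.6]
opening: 0.0417
```

>>> {"api": "step_arm", "payload": {
  "plan": [
    [0,0,0,0,0,0],
    [0,0,0,0,0,0],
    [0,0,0,0,0,0]
  ]
}}

```text
time_s: 15.75
eef_pos: [0.4762, 0.1788, -0.003]
eef_rot: [-0.0, 0.988, 0.152, 0.003]
wrist_force: [0.5, -0.3, 1.5]
opening: 0.0423
```

```bash
python3 -c "
from h import *
delta([.6395,-.051,.035],-.055)"
```

```text
dpos [ 0.1633 -0.2298  0.038 ] drot [-0.0001  0.0053 -0.3605] t 15.75 F [ 0.5168 -0.3052  1.4611] open 0.04230899646845925
```

>>> {"api": "step_arm", "payload": {
  "plan": [
    [0,0,0.02,0,0,0],
    [0,0,0.035,0,0,0],
    [0.005,-0.008,0.035,0,0,-0.03],
    [0.021,-0.03,0.005,0,0,-0.05],
    [0.021,-0.03,0,0,0,-0.05],
    [0.021,-0.03,0,0,0,-0.05],
    [0.021,-0.03,0,0,0,-0.05],
    [0.021,-0.03,0,0,0,-0.05],
    [0.021,-0.03,0,0,0,-0.05],
    [0.021,-0.03,0,0,0,-0.03]
  ]
}}

```text
time_s: 16.58
eef_pos: [0.6266, -0.04, 0.0965]
eef_rot: [-0.002, 1.0, -0.025, 0.001]
wrist_force: [0.9, 1.0, -1.9]
opening: 0.0418
```

>>> {"api": "step_arm", "payload": {
  "plan": [
    [0.008,-0.008,0,0,0,0],
    [0,0,0,0,0,0],
    [0,0,0,0,0,0]
  ]
}}

```text
time_s: 16.83
eef_pos: [0.6375, -0.0586, 0.0949]
eef_rot: [-0.0, 0.999, -0.032, 0.001]
wrist_force: [-0.5, -0.4, -1.5]
opening: 0.0419
```

```bash
python3 -c "
from h import *
delta([.640,-.050,.035],-.055)
d,p=wsave('w10')"
```

```text
dpos [ 0.0025  0.0086 -0.0599] drot [-0.0008  0.0019  0.0094] t 16.8333 F [-0.4759 -0.3853 -1.5182] open 0.04189342303445431
```

View pics/w10.png

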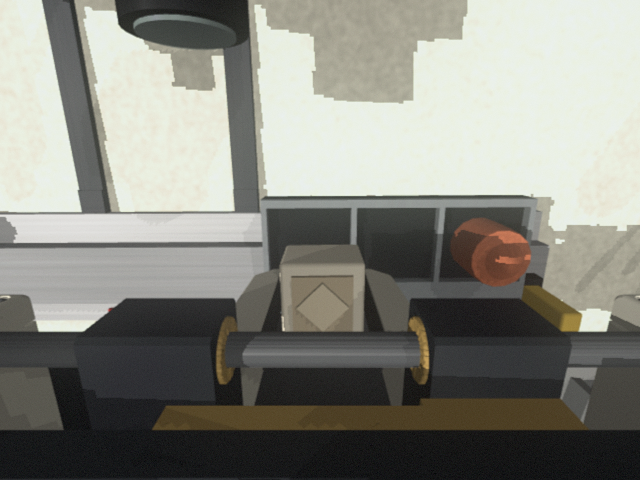

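>>> {"api": "step_arm", "payload": {
  "plan": [
    [0.001,0.004,-0.01,0,0,0.005],
    [0.001,0.005,-0.015,0,0,0.004],
    [0,0,-0.015,0,0,0],
    [0,0,-0.01,0,0,0],
    [0,0,-0.004,0,0,0],
    [0,0,0,0,0,0]
  ]
}}

```text
time_s: 17.38
eef_pos: [0.6351, -0.0383, 0.0375]
eef_rot: [-0.002, 1.0, -0.02, -0.0]
wrist_force: [1.4, -8.6, 1.8]
opening: 0.0419
```

```bash
python3 -c "
from h import *
delta([.640,-.050,.035],-.055)"
```

```text
dpos [ 0.0049 -0.0117 -0.0025] drot [-0.0034 -0.0001 -0.0151] t 17.3833 F [ 1.4404 -8.6269  1.8292] open 0.04186957821808663
```

>>> {"api": "step_arm", "payload": {
  "plan": [
    [0.001,-0.002,0.015,0,0,-0.003],
    [0.002,-0.004,0.01,0,0,-0.004],
    [0.001,-0.004,0,0,0,-0.004],
    [0,-0.001,0,0,0,0],
    [0,0,0,0,0,0],
    [0,0,0,0,0,0]
  ]
}}

```text
time_s: 17.88
eef_pos: [0.6388, -0.0474, 0.0638]
eef_rot: [-0.002, 1.0, -0.024, -0.0]
wrist_force: [0.5, 0.7, -1.2]
opening: 0.0418
```

```bash
python3 -c "
from h import *
delta([.640,-.050,.035],-.055)
d,p=wsave('w11')"
```

```text
dpos [ 0.0012 -0.0026 -0.0288] drot [-0.0042  0.     -0.007 ] t 17.8833 F [ 0.4807  0.672  -1.2381] open 0.04178700621081808
```

View pics/w11.png

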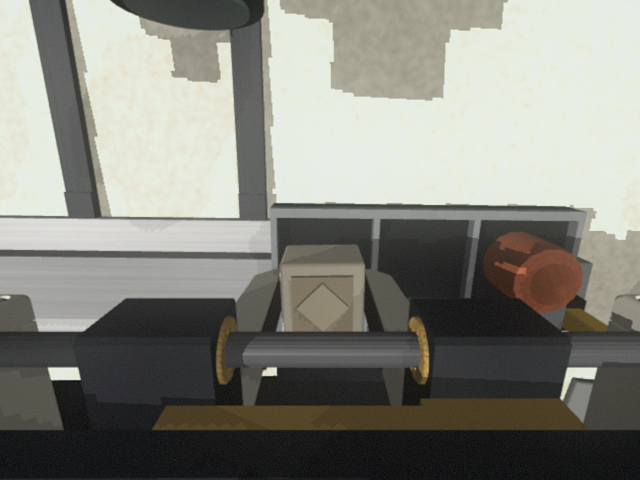

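```bash
python3 - <<'E'
from h import *
np.set_printoptions(precision=4,suppress=True)
for t,pts in [('w10',[(265,201),(537,200),(261,199)]),('w11',[(276,213),(580,213),(272,206),(586,207)])]:
    d,p=wload(t)
    print(t,np.array([onz(d,u,v,.048,p) for u,v in pts]))
E
```

```text
w10 [[ 0.6741 -0.0183  0.048 ]
 [ 0.6621 -0.214   0.048 ]
 [ 0.6758 -0.0156  0.048 ]]
w11 [[ 0.6716 -0.0184  0.048 ]
 [ 0.6625 -0.2101  0.048 ]
 [ 0.6762 -0.0162  0.048 ]
 [ 0.6661 -0.2133  0.048 ]]
```

>>> {"api": "step_arm", "payload": {
  "plan": [
    [0.001,-0.001,-0.01,0,0,-0.003],
    [0,-0.001,-0.01,0,0,-0.003],
    [0,0,-0.006,0,0,0],
    [0,0,-0.002,0,0,0],
    [0,0,0,0,0,0]
  ]
}}

```text
time_s: 18.35
eef_pos: [0.64, -0.0492, 0.0335]
eef_rot: [-0.002, 1.0, -0.027, 0.0]
wrist_force: [-3.5, -1.5, 18.2]
opening: 0.0417
```

```bash
python3 -c "
from h import *
delta([.640,-.050,.035],-.055)"
```

```text
dpos [ 0.     -0.0008  0.0015] drot [-0.0039  0.0004 -0.0011] t 18.35 F [-3.4584 -1.506  18.1704] open 0.04167905316542332
```

Seated on the floor (18 N up). Ease up 1 mm and release.

>>> {"api": "step_arm", "payload": {
  "plan": [
    [0,0,0.001,0,0,0],
    [0,0,0,0,0,0],
    [0,0,0,0,0,0],
    [0,0,0,0,0,0],
    [0,0,0,0,0,0],
    [0,0,0,0,0,0]
  ],
  "jaw": 0.35
}}

```text
time_s: 18.85
eef_pos: [0.6393, -0.0487, 0.0322]
eef_rot: [-0.002, 1.0, -0.027, -0.001]
wrist_force: [-0.0, -0.5, -0.4]
opening: 0.0603
```

>>> {"api": "step_arm", "payload": {
  "plan": [
    [0,0,0.03,0,0,0],
    [0,0,0.04,0,0,0],
    [0,0,0.04,0,0,0],
    [-0.03,0,0.02,0,0,0],
    [-0.04,-0.005,0,0,0,0],
    [-0.035,-0.02,0,0,0,0],
    [-0.03,-0.02,0,0,0,0],
    [-0.02,-0.02,0,0,0,0],
    [0,0,0,0,0,0],
    [0,0,0,0,0,0]
  ],
  "jaw": 0
}}

```text
time_s: 19.68
eef_pos: [0.4764, -0.1132, 0.1661]
eef_rot: [-0.002, 1.0, -0.025, -0.001]
wrist_force: [0.3, 0.7, -0.0]
opening: 0.0931
```

```bash
python3 -c "
from h import *
delta([.640,-.050,.035],-.055)
d,p=wsave('w12')"
```

```text
dpos [ 0.1636  0.0632 -0.1311] drot [-0.0047 -0.0021 -0.0045] t 19.6833 F [ 0.3257  0.6621 -0.0236] open 0.09306460778019128
```

View pics/w12.png

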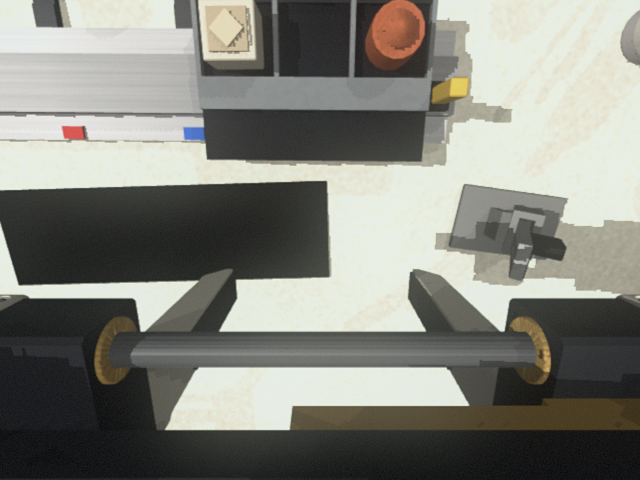

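>>> {"api": "step_arm", "payload": {
  "plan": [
    [0,-0.02,0.012,0,0,0.118],
    [-0.002,-0.02,0.012,0,0,0.118],
    [-0.002,-0.02,0.012,0,0,0.118],
    [-0.002,-0.02,0.012,0,0,0.118],
    [-0.002,-0.02,0.012,0,0,0.118],
    [-0.002,-0.02,0.012,0,0,0.118],
    [-0.002,-0.02,0.012,0,0,0.118],
    [-0.002,-0.02,0.01,0,0,0.118],
    [-0.002,-0.02,0.01,0,0,0.118],
    [0,-0.02,0.01,0,0,0.118]
  ]
}}

```text
time_s: 20.57
eef_pos: [0.471, -0.3101, 0.2834]
eef_rot: [-0.003, 0.827, 0.563, -0.001]
wrist_force: [0.7, -0.4, -0.4]
opening: 0.0928
```

>>> {"api": "step_arm", "payload": {
  "plan": [
    [0,-0.02,0,0,0,0.118],
    [0,-0.02,0,0,0,0.118],
    [0,-0.01,0,0,0,0.05],
    [0,0,0,0,0,0],
    [0,0,0,0,0,0]
  ]
}}

```text
time_s: 20.98
eef_pos: [0.4773, -0.3663, 0.2849]
eef_rot: [-0.001, 0.732, 0.681, 0.001]
wrist_force: [1.2, 0.2, -0.9]
opening: 0.0929
```

```bash
python3 -c "
from h import *
delta([.46,-.36,.27],1.385)
d,p=wsave('w13');print(p,sensors.get_state()['joint_positions'])"
```

```text
dpos [-0.0173  0.0063 -0.0149] drot [-0.0031  0.0008 -0.1135] t 20.9833 F [ 1.1981  0.1735 -0.8551] open 0.09293495826764697
(array([ 0.4773, -0.3663,  0.2849]), array([-0.0009,  0.7322,  0.6811,  0.0013])) [ 1.0339  0.4319 -0.6786  1.7553  0.3021  1.0626  0.179 ]
```

View pics/w13.png

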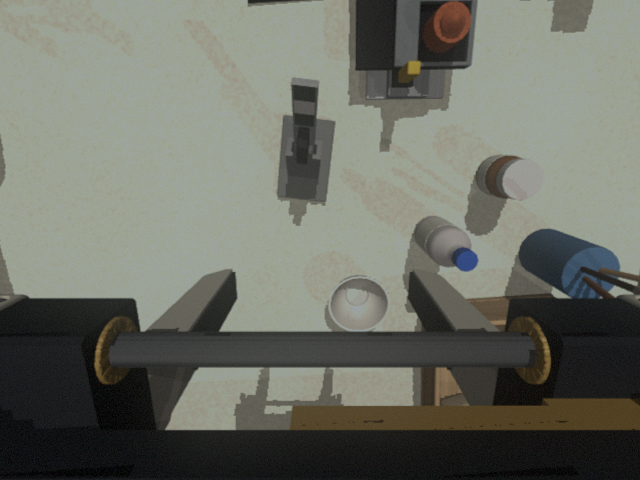

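```bash
python3 - <<'E'
from h import *
np.set_printoptions(precision=4,suppress=True)
im=cv2.imread('pics/w13.png');a=cv2.resize(im[70:215,255:360],None,fx=5,fy=4,interpolation=cv2.INTER_CUBIC)
a=cv2.resize(im[70:215,255:360],None,fx=4,fy=4,interpolation=cv2.INTER_CUBIC);cv2.imwrite('pics/w13c.png',np.clip(a*1.5,0,255).astype(np.uint8))
d,p=wload('w13')
print('bowl',onz(d,358,303,.04,p),'bottle cap',onz(d,465,260,.13,p))
E
```

```text
bowl [ 0.5184 -0.5148  0.04  ] bottle cap [ 0.6308 -0.4256  0.13  ]
```

View pics/w13c.png

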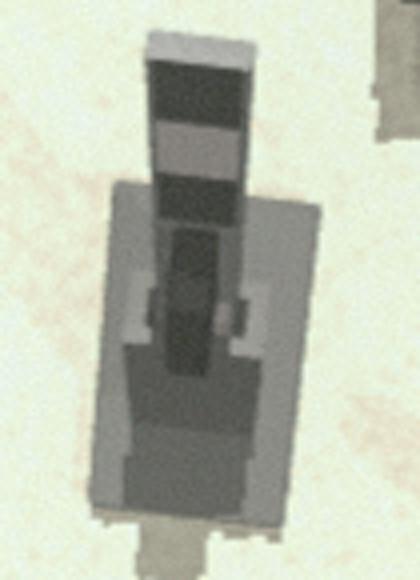

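```bash
python3 - <<'E'
from h import *
np.set_printoptions(precision=4,suppress=True)
d,p=wload('w13')
f=lambda x,y,z:onz(d,255+x/4,70+y/4,z,p)
B=np.array([f(*q,.008) for q in [(113,183),(320,206),(283,525),(90,498)]]);print(B,B.mean(0))
e1=B[0]-B[3];e2=B[1]-B[2];print(np.linalg.norm(e1),np.linalg.norm(e2),np.arctan2(e1[1],e1[0]),np.arctan2(e2[1],e2[0]))
e=B[0]-B[1];print('y',np.linalg.norm(e),np.arctan2(e[1],e[0])-np.pi/2)
e=B[3]-B[2];print('y',np.linalg.norm(e),np.arctan2(e[1],e[0])-np.pi/2)
print('top end',f(201,51,.158),'  corners',f(149,62,.156),f(254,68,.156))
print('grip low edge',f(188,374,.0884))
for t,c in [('w1',None)]:
    d1,p1=wload(t)
    print(t,'grip outer low', onz(d1,0,0,.09,p1)[:0])
E
```

```text
[[ 0.4341 -0.2512  0.008 ]
 [ 0.5023 -0.2634  0.008 ]
 [ 0.4825 -0.3695  0.008 ]
 [ 0.4152 -0.355   0.008 ]] [ 0.4585 -0.3098  0.008 ]
0.10553688250079099 0.10796025495681265 1.390509409120558 1.3862712625268383
y 0.06921606021911754 1.3931201708574696
y 0.06879480713808885 1.3579183833684012
top end [ 0.4719 -0.2385  0.158 ]   corners [ 0.4602 -0.2396  0.156 ] [ 0.4833 -0.2425  0.156 ]
grip low edge [ 0.4585 -0.311   0.0884]
w1 grip outer low []
```

>>> {"api": "step_arm", "payload": {
  "plan": [
    [-0.004,0,-0.005,0,0,-0.055],
    [-0.004,0,-0.005,0,0,-0.055],
    [-0.003,0,-0.01,0.11,-0.02,0],
    [-0.003,0.004,-0.01,0.11,-0.02,0],
    [-0.003,0.004,-0.01,0.11,-0.02,0],
    [-0.003,0.004,-0.01,0.11,-0.02,0],
    [-0.002,0.004,-0.01,0.11,-0.02,0],
    [0,0.004,-0.01,0.11,-0.02,0],
    [0,0,0,0,0,0],
    [0,0,0,0,0,0]
  ]
}}

```text
time_s: 21.87
eef_pos: [0.4667, -0.3283, 0.2172]
eef_rot: [-0.218, 0.723, 0.599, 0.267]
wrist_force: [0.0, 1.1, 1.5]
opening: 0.0933
```

```bash
python3 -c "
from h import *
delta([.4559,-.3242,.1371],1.385,.698)
print(sensors.get_state()['joint_positions'])"
```

```text
dpos [-0.0108  0.0041 -0.0801] drot [-0.0048  0.0047  0.0024] t 21.8667 F [0.0486 1.1454 1.474 ] open 0.09327005125885904
[ 1.3276  0.7657 -0.8238  1.6794 -0.1168  1.1872  0.4557]
```

>>> {"api": "step_arm", "payload": {
  "plan": [
    [-0.005,0.002,-0.025,0,0,0],
    [-0.005,0.002,-0.025,0,0,0],
    [-0.002,0,-0.02,0,0,0],
    [0,0,-0.008,0,0,0],
    [0,0,0,0,0,0]
  ]
}}

```text
time_s: 22.28
eef_pos: [0.46, -0.3191, 0.1445]
eef_rot: [-0.211, 0.722, 0.605, 0.259]
wrist_force: [0.1, 0.3, 1.2]
opening: 0.0932
```

```bash
python3 -c "
from h import *
delta([.4559,-.3242,.1371],1.385,.698)
d,p=wsave('w14'); c=save('side','s14.png'); crop('s14.png',330,150,130,110,6,'s14b.png')"
```

```text
dpos [-0.0041 -0.0051 -0.0074] drot [ 0.0186  0.006  -0.0067] t 22.2833 F [0.1403 0.2648 1.2021] open 0.09321810334606875
```

View pics/w14.png

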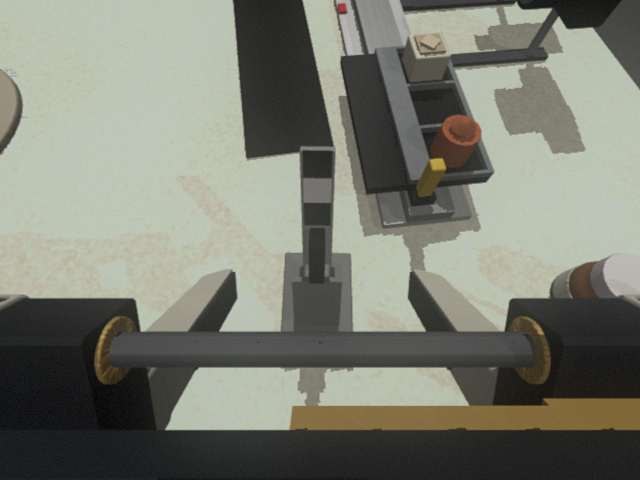

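View pics/s14b.png

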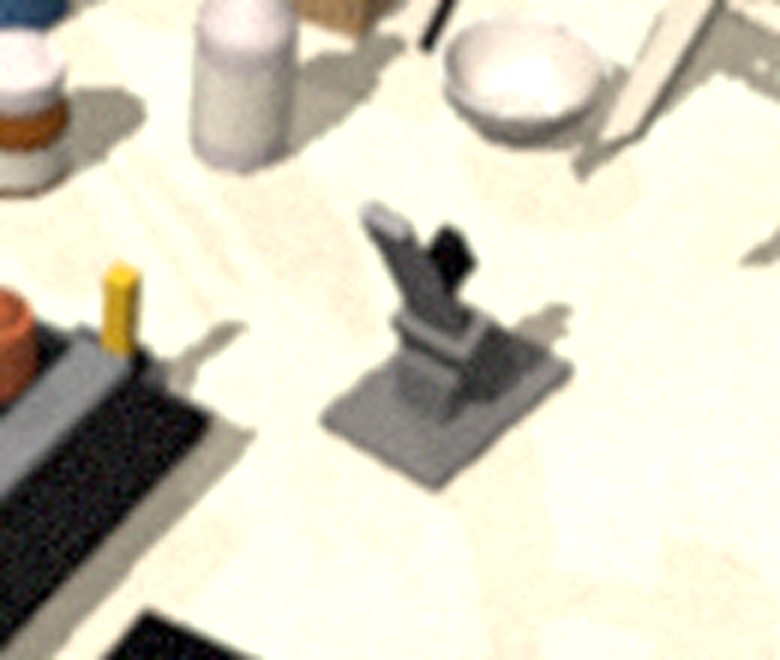

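```bash
python3 - <<'E'
from h import *
np.set_printoptions(precision=4,suppress=True)
s=load('s5.npz');E=s['extrinsics'];R=E[:3,:3]
def pj(w):
    c=R@np.array(w)+E[:3,3];K=s['K'];return K[0,0]*c[0]/-c[2]+K[0,2],K[1,1]*-c[1]/-c[2]+K[1,2]
print(pj((.46,-.319,.1445)), pj((.46-.1847*.014,-.319-.9828*.014,.1445+.017)))
crop('s14.png',320,0,320,240,2.5,'s14c.png')
E
```

```text
(np.float64(410.40718659386823), np.float64(174.64656747318236)) (np.float64(414.3462109965666), np.float64(167.0897644563941))
```

View pics/s14c.png

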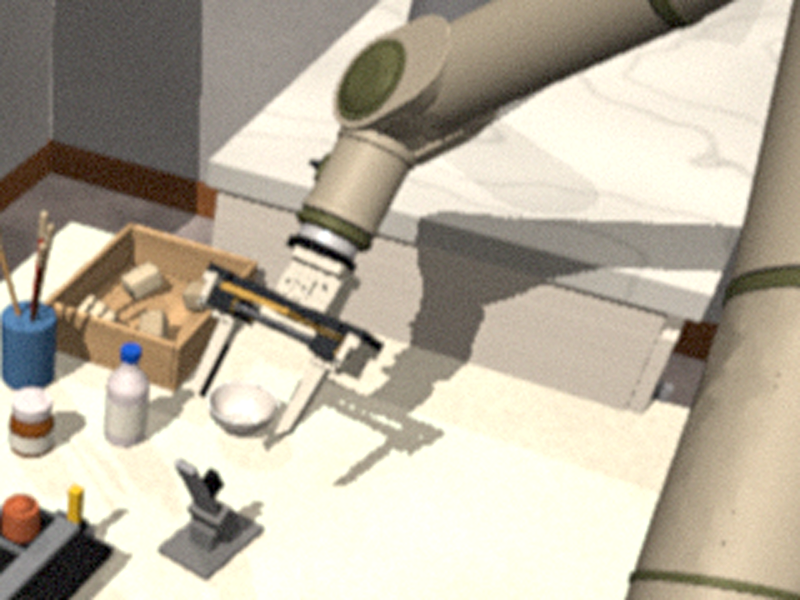

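```bash
python3 - <<'E'
from h import *
np.set_printoptions(precision=4,suppress=True)
im=cv2.imread('pics/w14.png');a=cv2.resize(im[130:300,265:375],None,fx=4,fy=4,interpolation=cv2.INTER_CUBIC);cv2.imwrite('pics/w14c.png',np.clip(a*1.5,0,255).astype(np.uint8))
d,p=wload('w14')
T=d['T_tool_cam'];Ti=np.linalg.inv(T)
Rw=Ro.from_quat(np.roll(p[1],-1)).as_matrix()
def pj(w):
    t=Rw.T@(np.array(w)-p[0]); c=Ti[:3,:3]@t+Ti[:3,3]; K=d['K']; return t,(K[0,0]*c[0]/-c[2]+K[0,2], K[1,1]*-c[1]/-c[2]+K[1,2])
print('grip centre',pj((.462,-.2916,.0975)))
print('top end',pj((.4719,-.2385,.158)))
E
```

```text
grip centre (array([-0.0082, -0.0033,  0.0538]), (np.float64(317.56201339979185), np.float64(254.86613185524072)))
top end (array([ 0.0718, -0.0025,  0.0408]), (np.float64(318.07658255674767), np.float64(147.93907948784852)))
```

View pics/w14c.png

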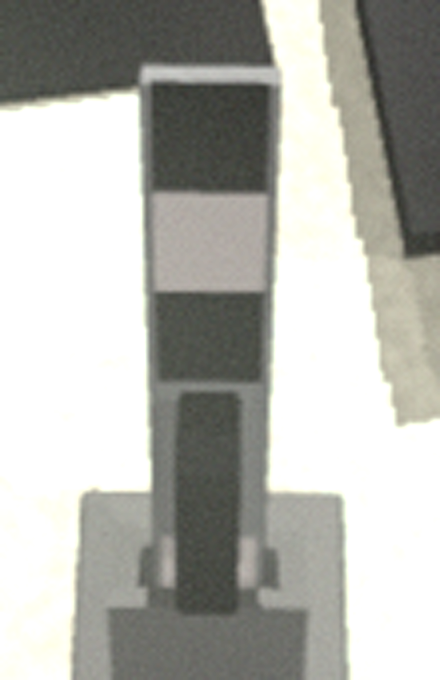

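>>> {"api": "step_arm", "payload": {
  "plan": [
    [-0.001,0.006,-0.02,0.009,0.003,-0.003],
    [0.002,0.014,-0.018,0.009,0.003,-0.003],
    [0.002,0.012,-0.014,0,0,0],
    [0.001,0.007,-0.008,0,0,0],
    [0,0,0,0,0,0]
  ]
}}

```text
time_s: 22.8
eef_pos: [0.471, -0.2815, 0.0938]
eef_rot: [-0.209, 0.723, 0.604, 0.262]
wrist_force: [0.4, -0.4, 0.7]
opening: 0.0929
```

```bash
python3 -c "
from h import *
delta([.4656,-.2726,.0745],1.385,.698)
"
```

```text
dpos [-0.0054  0.0089 -0.0193] drot [ 0.0166  0.0106 -0.0007] t 22.8 F [ 0.4287 -0.3563  0.6681] open 0.09291897438294353
```

>>> {"api": "step_arm", "payload": {
  "plan": [
    [-0.004,0.004,-0.009,0.009,0.006,0],
    [-0.003,0.004,-0.008,0.009,0.006,0],
    [-0.001,0.001,-0.003,0.002,0.002,0],
    [0,0,0,0,0,0]
  ]
}}

```text
time_s: 23.13
eef_pos: [0.4647, -0.2738, 0.0761]
eef_rot: [-0.218, 0.723, 0.6, 0.262]
wrist_force: [0.1, 0.9, -0.3]
opening: 0.0928
```

```bash
python3 -c "
from h import *
delta([.4656,-.2726,.0745],1.385,.698)
d,p=wsave('w15')
"
```

```text
dpos [ 0.0009  0.0012 -0.0016] drot [ 0.0011 -0.0011 -0.0007] t 23.1333 F [ 0.0717  0.8902 -0.3447] open 0.09276358981547714
```

View pics/w15.png

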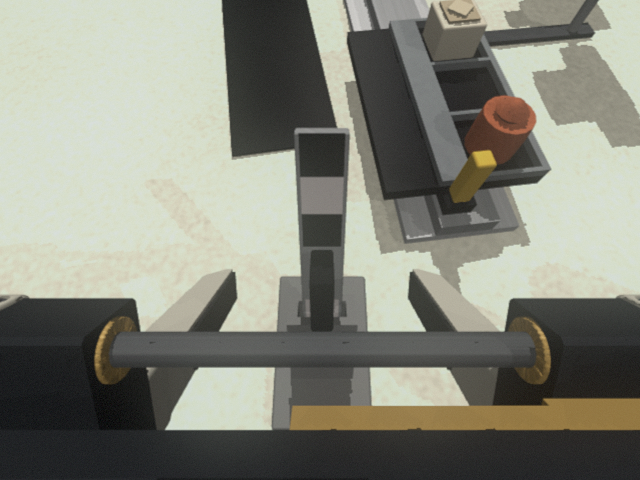

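>>> {"api": "step_arm", "payload": {
  "plan": [
    [0.001,0.001,-0.001,0,0,0],
    [0,0,0,0,0,0],
    [0,0,0,0,0,0],
    [0,0,0,0,0,0],
    [0,0,0,0,0,0],
    [0,0,0,0,0,0],
    [0,0,0,0,0,0],
    [0,0,0,0,0,0],
    [0,0,0,0,0,0],
    [0,0,0,0,0,0]
  ],
  "jaw": 1,
  "squeeze": 40
}}

```text
time_s: 24.02
eef_pos: [0.4666, -0.2745, 0.0762]
eef_rot: [-0.217, 0.724, 0.6, 0.263]
wrist_force: [0.1, -0.0, -1.0]
opening: 0.0312
```

>>> {"api": "step_arm", "payload": {
  "plan": [
    [0,0,0,0,0,0],
    [0,0,0,0,0,0],
    [0,0,0,0,0,0],
    [0,0,0,0,0,0],
    [0,0,0,0,0,0],
    [0,0,0,0,0,0]
  ]
}}

```text
time_s: 24.52
eef_pos: [0.4664, -0.2744, 0.0761]
eef_rot: [-0.217, 0.724, 0.6, 0.263]
wrist_force: [-0.4, 0.2, -0.1]
opening: 0.0115
```

```bash
python3 -c "
from h import *
delta([.4656,-.2726,.0745],1.385,.698)
d,p=wsave('w16')
"
```

```text
dpos [-0.0008  0.0018 -0.0016] drot [0.0027 0.0003 0.0014] t 24.5167 F [-0.4179  0.1619 -0.0735] open 0.011482325331916995
```

View pics/w16.png

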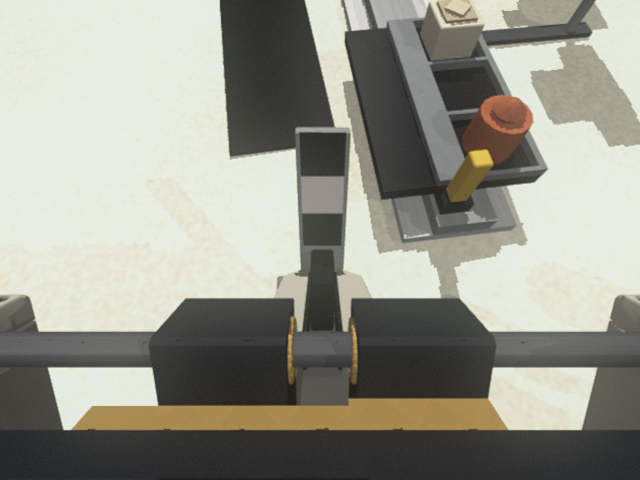

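>>> {"api": "step_arm", "payload": {
  "plan": [
    [0.001,0.005,0.009,0,0,0],
    [0.0014,0.0074,0.013,0,0,0],
    [0.0014,0.0074,0.013,0,0,0],
    [0.0014,0.0074,0.013,0,0,0],
    [0.0014,0.0074,0.013,0,0,0],
    [0.0014,0.0074,0.013,0,0,0],
    [0,0,0.015,0,0,0],
    [0,0,0.02,0,0,0],
    [0,0,0.01,0,0,0],
    [0,0,0,0,0,0]
  ]
}}

```text
time_s: 25.4
eef_pos: [0.4753, -0.2227, 0.2097]
eef_rot: [-0.216, 0.722, 0.602, 0.262]
wrist_force: [-0.1, -0.7, -0.2]
opening: 0.0117
```

```bash
python3 -c "
from h import *
delta([.4656,-.2726,.0745],1.385,.698)
d,p=wsave('w17'); c=save('side','s17.png'); crop('s17.png',320,100,200,150,4,'s17c.png')
"
```

```text
dpos [-0.0097 -0.0499 -0.1352] drot [ 0.0052  0.0022 -0.0042] t 25.4 F [-0.0643 -0.6843 -0.2142] open 0.011724962195546123
```

View pics/w17.png

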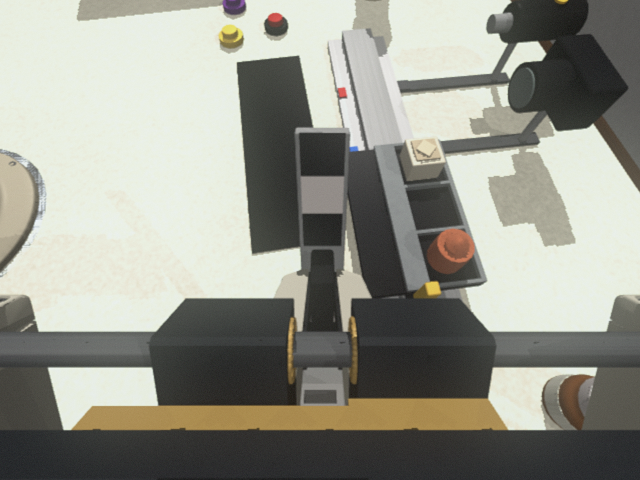

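View pics/s17c.png

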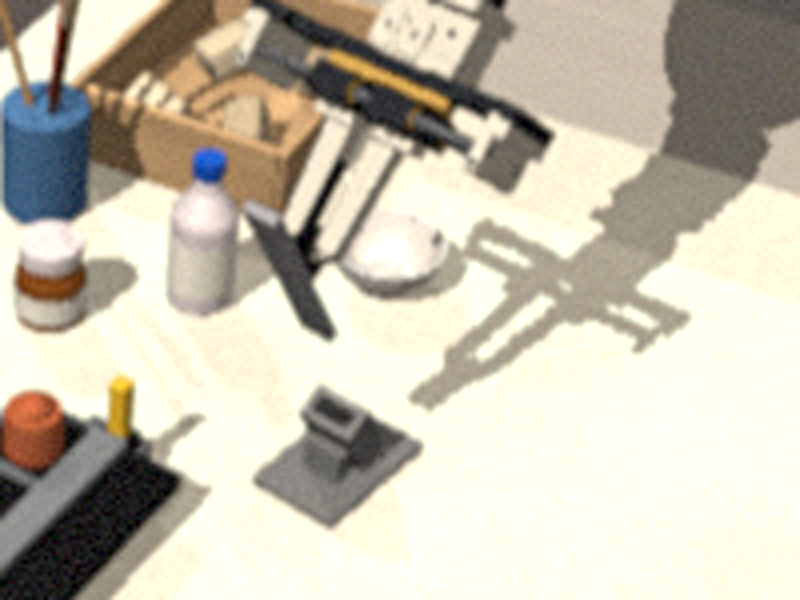

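>>> {"api": "step_arm", "payload": {
  "plan": [
    [0.005,0.006,0.005,-0.1,0.012,0.013],
    [0.009,0.011,0,-0.11,0.014,0.014],
    [0.009,0.011,0,-0.11,0.014,0.014],
    [0.009,0.011,0,-0.11,0.014,0.014],
    [0.009,0.011,0,-0.11,0.01,0.014],
    [0.009,0.011,0,-0.11,0.008,0.014],
    [0.009,0.011,0,-0.11,0.006,0.014],
    [0.009,0.011,0,-0.11,0.006,0.014],
    [0.009,0.011,0,-0.11,0.006,0.014],
    [0.005,0.005,0,-0.05,0.003,0]
  ]
}}

```text
time_s: 26.33
eef_pos: [0.5532, -0.1329, 0.202]
eef_rot: [0.128, 0.719, 0.674, -0.107]
wrist_force: [0.4, 1.1, -1.3]
opening: 0.0117
```

```bash
python3 -c "
from h import *
delta([.5585,-.1192,.0947],1.516,-.349)
"
```

```text
dpos [ 0.0053  0.0137 -0.1073] drot [-0.0137  0.0397  0.0032] t 26.3333 F [ 0.3695  1.1263 -1.3494] open 0.01172080743937981
```

>>> {"api": "step_arm", "payload": {
  "plan": [
    [0.002,0.006,-0.02,-0.007,0.02,0.002],
    [0.002,0.006,-0.025,-0.007,0.02,0.002],
    [0.001,0,-0.025,0,0,0],
    [0,0,-0.02,0,0,0],
    [0,0,0,0,0,0],
    [0,0,0,0,0,0]
  ]
}}

```text
time_s: 26.83
eef_pos: [0.5585, -0.1089, 0.1027]
eef_rot: [0.118, 0.708, 0.685, -0.128]
wrist_force: [0.7, 0.1, -0.9]
opening: 0.0116
```

```bash
python3 -c "
from h import *
delta([.5585,-.1192,.0947],1.516,-.349)
d,p=wsave('w18'); c=save('side','s18.png'); crop('s18.png',240,130,200,150,4,'s18c.png')
c=save('scene','c18.png'); crop('c18.png',200,200,160,120,5,'c18c.png')
"
```

```text
dpos [ 0.     -0.0103 -0.008 ] drot [ 0.0005 -0.0093 -0.0202] t 26.8333 F [ 0.7381  0.1353 -0.8542] open 0.011618467997175547
```

View pics/w18.png

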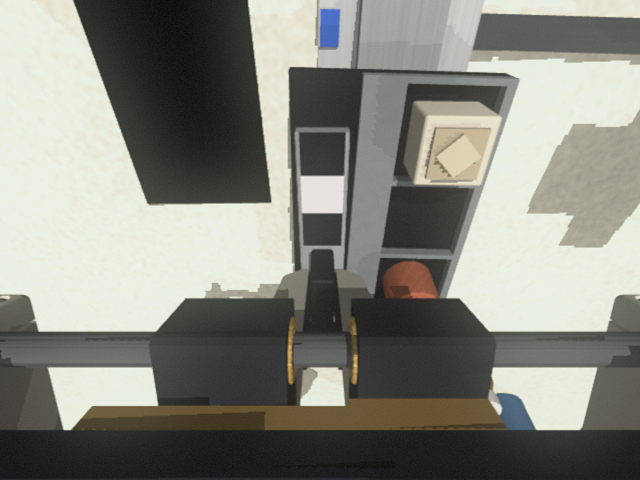

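View pics/s18c.png

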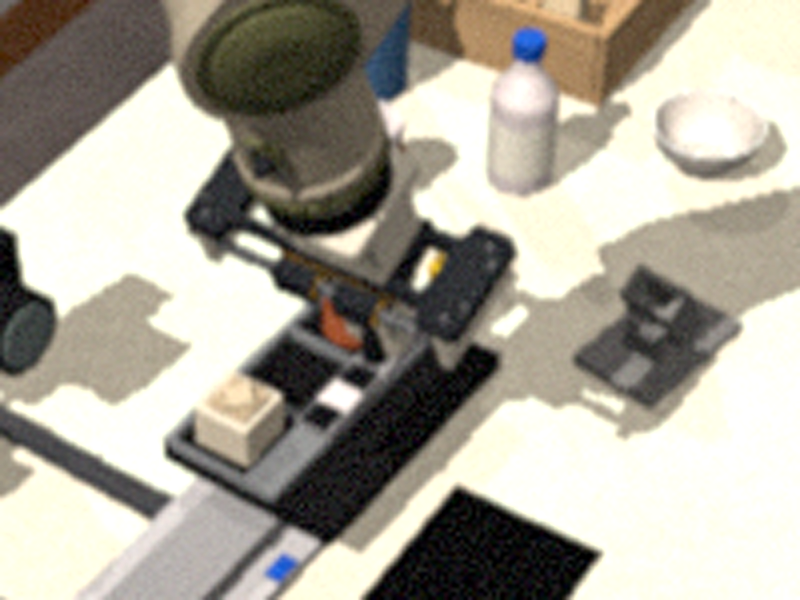

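View pics/c18c.png

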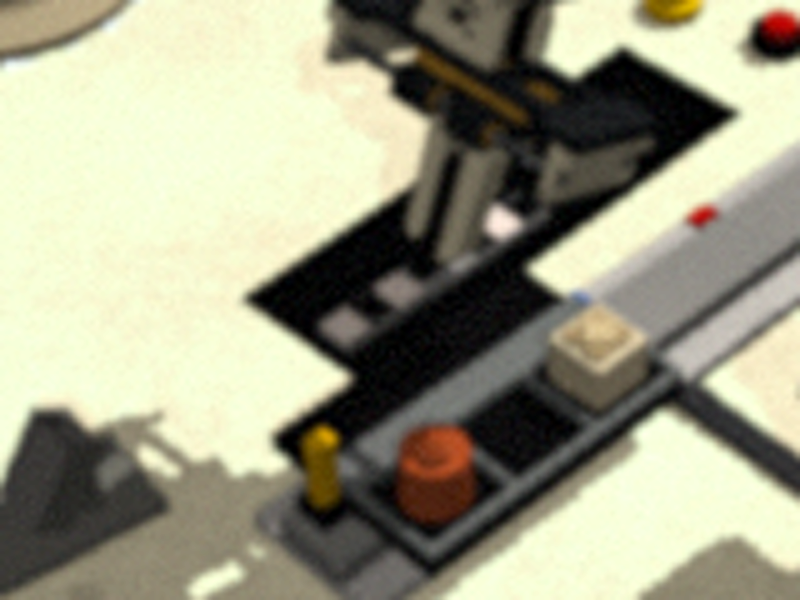

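```bash
python3 - <<'E'
from h import *
np.set_printoptions(precision=4,suppress=True)
d,p=wload('w18')
print('deck far corner',onz(d,362,73,.048,p),'deck near',onz(d,352,262,.048,p),onz(d,357,180,.048,p))
print('apron',onz(d,290,68,.04,p),onz(d,294,128,.04,p), 'carrier +y rear',onz(d,518,77,.048,p))
T=d['T_tool_cam'];Ti=np.linalg.inv(T);K=d['K']
def pjt(t):
    c=Ti[:3,:3]@np.array(t)+Ti[:3,3]; return K[0,0]*c[0]/-c[2]+K[0,2], K[1,1]*-c[1]/-c[2]+K[1,2],-c[2]
for a in (15,20,25):
  for g in (.024,.028,.032):
    c,s=np.cos(np.radians(a)),np.sin(np.radians(a))
    # flat when t=-a: sx_tool, sz_tool
    sx=np.array([c,0,s*-1]) ; sz=np.array([-s,0,-c])
    # tool z in (X,up) at tilt -a: (-s,-c); tool x: (c,-s) -> world X in tool =(c,-s), up=( -s,-c)
    G=np.array([0,0,-g]); e=G+.08*sx-.013*sz; e2=G+.08*sx-.021*sz
    print(a,g,pjt(e),pjt(e2),'half w px',K[0,0]*.012/pjt(e)[2])
    print('   grip front top',pjt(G+.018*sx+.013*sz),pjt(G+.018*sx-.013*sz))
E
python3 -c "
import cv2,numpy as np
im=cv2.imread('pics/w18.png');a=cv2.resize(im[60:300,260:420],None,fx=3.4,fy=2.5,interpolation=cv2.INTER_CUBIC);a=cv2.resize(im[110:290,260:380],None,fx=4,fy=3.3);cv2.imwrite('pics/w18c.png',np.clip(a*1.5,0,255).astype(np.uint8))"
```

```text
deck far corner [ 0.5845 -0.0087  0.048 ] deck near [ 0.5812 -0.1493  0.048 ] [ 0.5834 -0.0759  0.048 ]
apron [ 0.5428 -0.0059  0.04  ] [ 0.5422 -0.0413  0.04  ] carrier +y rear [ 0.6739 -0.0138  0.048 ]
15 0.024 (np.float64(321.45101453776834), np.float64(129.8438172801266), np.float64(0.15195122104243014)) (np.float64(321.48584470001884), np.float64(125.96510970587593), np.float64(0.15885553138891742)) half w px 26.263289420171894
   grip front top (np.float64(321.52720457022764), np.float64(273.4639010686463), np.float64(0.16083072245131969)) (np.float64(321.6159944859978), np.float64(244.9529556718067), np.float64(0.18326973107740338))
15 0.028 (np.float64(321.4295612717603), np.float64(129.47457943624477), np.float64(0.14809373863254086)) (np.float64(321.4662138875613), np.float64(125.51578883090622), np.float64(0.15499804897902814)) half w px 26.9473843582808
   grip front top (np.float64(321.5088371551305), np.float64(276.64488996869176), np.float64(0.15697324004143043)) (np.float64(321.601833317295), np.float64(247.12309548505814), np.float64(0.1794122486675141))
15 0.032 (np
[... 2383 characters left out ...]
.14150539255979783)) half w px 29.472022583188533
   grip front top (np.float64(321.5042217639281), np.float64(284.80023805940544), np.float64(0.15572456267272486)) (np.float64(321.5865537785076), np.float64(247.32122841196647), np.float64(0.1755420520623542))
25 0.032 (np.float64(321.3247748867243), np.float64(134.56614293980587), np.float64(0.13155022110694564)) (np.float64(321.3650312577802), np.float64(126.5146536831045), np.float64(0.13764791014990851)) half w px 30.33623860458226
   grip front top (np.float64(321.4846530171999), np.float64(288.3761272762819), np.float64(0.15186708026283557)) (np.float64(321.5710937162703), np.float64(249.6422595626515), np.float64(0.17168456965246492))
```

View pics/w18c.png

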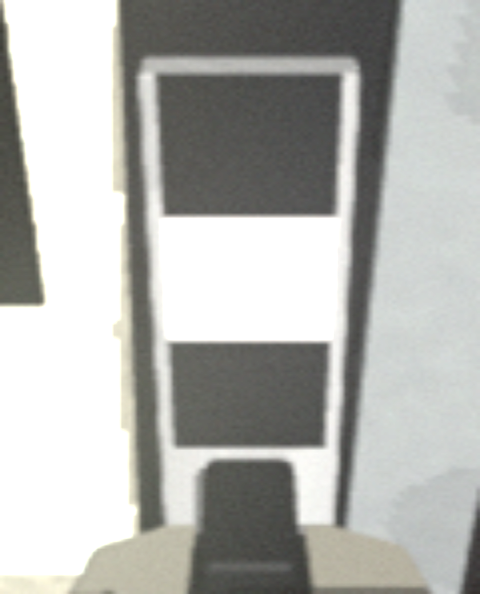

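>>> {"api": "step_arm", "payload": {
  "plan": [
    [0.001,-0.005,-0.015,0,-0.005,-0.01],
    [0.001,-0.004,-0.02,0,-0.004,-0.01],
    [0,0,-0.015,0,0,0],
    [0,0,-0.005,0,0,0],
    [0,0,0,0,0,0],
    [0,0,0,0,0,0]
  ]
}}

```text
time_s: 27.48
eef_pos: [0.5658, -0.1216, 0.0562]
eef_rot: [0.125, 0.719, 0.673, -0.121]
wrist_force: [-0.2, 0.3, -2.0]
opening: 0.0113
```

```bash
python3 -c "
from h import *
delta([.5615,-.1187,.042],1.516,-.349)
"
```

```text
dpos [-0.0043  0.0029 -0.0142] drot [0.0014 0.0173 0.0073] t 27.4833 F [-0.1796  0.3026 -1.9734] open 0.011298847400041018
```

>>> {"api": "step_arm", "payload": {
  "plan": [
    [-0.003,0.002,-0.002,0,0.009,0.004],
    [-0.003,0.001,-0.005,0.001,0.008,0.003],
    [-0.001,0,-0.005,0,0,0],
    [0,0,-0.002,0,0,0],
    [0,0,0,0,0,0]
  ]
}}

```text
time_s: 27.9
eef_pos: [0.5599, -0.1183, 0.0447]
eef_rot: [0.121, 0.715, 0.677, -0.125]
wrist_force: [0.3, -0.6, -0.3]
opening: 0.0118
```

```bash
python3 -c "
from h import *
delta([.5615,-.1187,.038],1.516,-.349)
"
```

```text
dpos [ 0.0016 -0.0004 -0.0067] drot [ 0.      0.0041 -0.0002] t 27.9 F [ 0.2585 -0.6385 -0.3312] open 0.01175090571233099
```

Now lower gently until contact.

>>> {"api": "step_arm", "payload": {
  "plan": [
    [0.001,0,-0.003,0,0.002,0],
    [0,0,-0.003,0,0.002,0],
    [0,0,-0.001,0,0,0],
    [0,0,0,0,0,0],
    [0,0,0,0,0,0]
  ]
}}

```text
time_s: 28.32
eef_pos: [0.5611, -0.1181, 0.0368]
eef_rot: [0.119, 0.715, 0.677, -0.126]
wrist_force: [0.9, -0.3, -2.5]
opening: 0.0121
```

```bash
python3 -c "
from h import *
delta([.5615,-.1187,.038],1.516,-.349)
"
```

```text
dpos [ 0.0004 -0.0006  0.0012] drot [ 0.0001 -0.0007 -0.0005] t 28.3167 F [ 0.8551 -0.3246 -2.4749] open 0.012064395909964365
```

>>> {"api": "step_arm", "payload": {
  "plan": [
    [0,0,-0.002,0,0,0],
    [0,0,-0.001,0,0,0],
    [0,0,0,0,0,0]
  ]
}}

```text
time_s: 28.57
eef_pos: [0.5614, -0.1186, 0.035]
eef_rot: [0.12, 0.715, 0.677, -0.127]
wrist_force: [-0.6, 1.0, 0.1]
opening: 0.0115
```

>>> {"api": "step_arm", "payload": {
  "plan": [
    [0,0,-0.002,0,0,0],
    [0,0,-0.001,0,0,0],
    [0,0,0,0,0,0]
  ]
}}

```text
time_s: 28.82
eef_pos: [0.5616, -0.1188, 0.0352]
eef_rot: [0.122, 0.715, 0.677, -0.127]
wrist_force: [-1.6, 0.4, -0.0]
opening: 0.0113
```

```bash
python3 -c "
from h import *
delta([.5615,-.1187,.038],1.516,-.349)
d,p=wsave('w19'); c=save('side','s19.png'); crop('s19.png',240,130,200,150,4,'s19c.png')
"
```

```text
dpos [-0.0001  0.0001  0.0028] drot [0.0055 0.0027 0.0001] t 28.8167 F [-1.5858  0.4152 -0.0399] open 0.011320652939603833
```

View pics/w19.png

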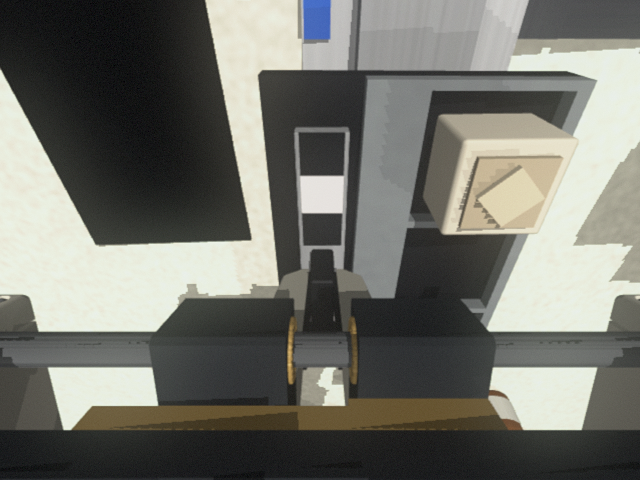

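View pics/s19c.png

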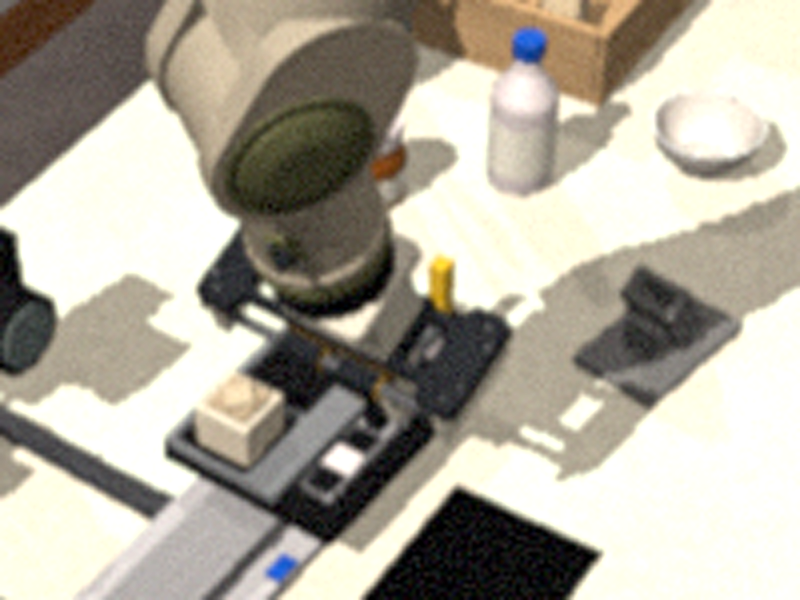

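>>> {"api": "step_arm", "payload": {
  "plan": [
    [0.002,0,-0.0005,0,0,0],
    [0.002,0,0,0,0,0],
    [0.001,0,0,0,0,0],
    [0.001,0,0,0,0,0],
    [0,0,0,0,0,0]
  ]
}}

```text
time_s: 29.33
eef_pos: [0.5647, -0.1196, 0.0348]
eef_rot: [0.121, 0.715, 0.676, -0.13]
wrist_force: [-1.7, 1.3, 4.9]
opening: 0.0115
```

```bash
python3 -c "
from h import *
delta([.5665,-.1187,.035],1.516,-.349)
d,p=wsave('w20')
im=cv2.imread('pics/w20.png');a=cv2.resize(im[60:290,240:400],None,fx=5,fy=2.6,interpolation=cv2.INTER_CUBIC);cv2.imwrite('pics/w20c.png',np.clip(a*1.5,0,255).astype(np.uint8))
"
```

```text
dpos [0.0018 0.0009 0.0002] drot [ 0.0078 -0.0022  0.0011] t 29.3333 F [-1.7416  1.3361  4.8618] open 0.011492822897057303
```

View pics/w20c.png

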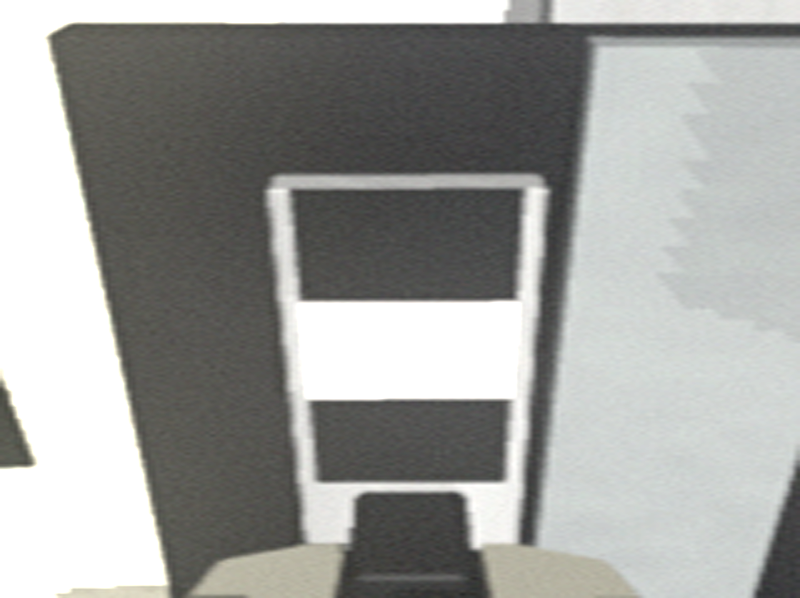

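>>> {"api": "step_arm", "payload": {
  "plan": [
    [0.002,0,0.0003,0,0,-0.012],
    [0.002,0,0,0,0,-0.012],
    [0.002,0,0,0,0,0],
    [0.002,0,0,0,0,0]
  ]
}}

```text
time_s: 29.72
eef_pos: [0.5663, -0.1201, 0.0349]
eef_rot: [0.117, 0.724, 0.666, -0.136]
wrist_force: [-9.1, 3.5, 11.9]
opening: 0.0119
```

```bash
python3 -c "
from h import *
delta([.5665,-.1187,.035],1.516,-.349)
d,p=wsave('w21')
im=cv2.imread('pics/w21.png');a=cv2.resize(im[60:290,240:400],None,fx=5,fy=2.6,interpolation=cv2.INTER_CUBIC);cv2.imwrite('pics/w21c.png',np.clip(a*1.5,0,255).astype(np.uint8))
"
```

```text
dpos [0.0002 0.0014 0.0001] drot [ 0.0112 -0.0135  0.0296] t 29.7167 F [-9.14    3.5221 11.9003] open 0.01192947544774611
```

View pics/w21c.png

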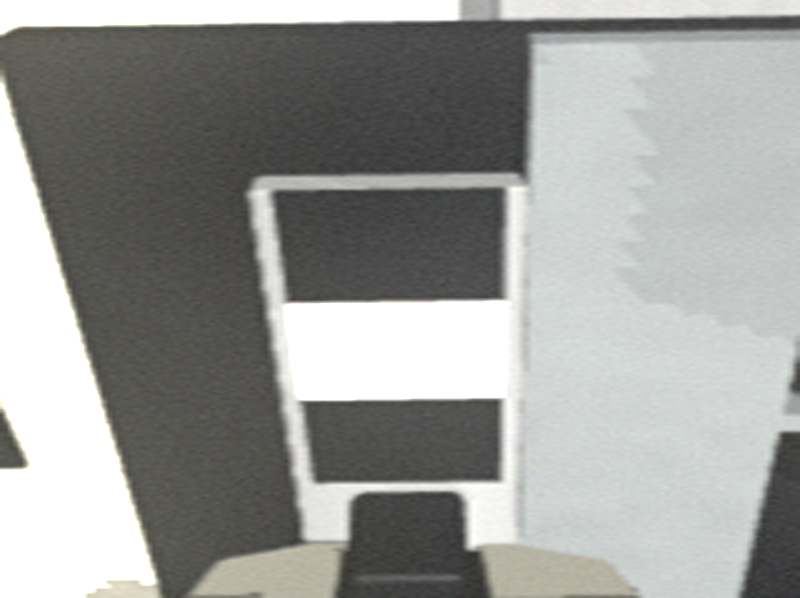

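>>> {"api": "step_arm", "payload": {
  "plan": [
    [0,0,0,0,0,0],
    [0,0,0,0,0,0],
    [0,0,0,0,0,0],
    [0,0,0,0,0,0],
    [0,0,0,0,0,0],
    [0,0,0,0,0,0]
  ],
  "jaw": 0.62
}}

```text
time_s: 30.27
eef_pos: [0.5681, -0.1204, 0.034]
eef_rot: [0.117, 0.725, 0.665, -0.136]
wrist_force: [-0.1, 0.2, -1.0]
opening: 0.0353
```

```bash
python3 -c "
from h import *
delta([.5665,-.1187,.035],1.516,-.349)
d,p=wsave('w22')
im=cv2.imread('pics/w22.png');a=cv2.resize(im[60:290,240:400],None,fx=5,fy=2.6,interpolation=cv2.INTER_CUBIC);cv2.imwrite('pics/w22c.png',np.clip(a*1.5,0,255).astype(np.uint8))
"
```

```text
dpos [-0.0016  0.0017  0.001 ] drot [ 0.0107 -0.0127  0.0324] t 30.2667 F [-0.1224  0.2075 -0.9994] open 0.03529153615098699
```

View pics/w22c.png

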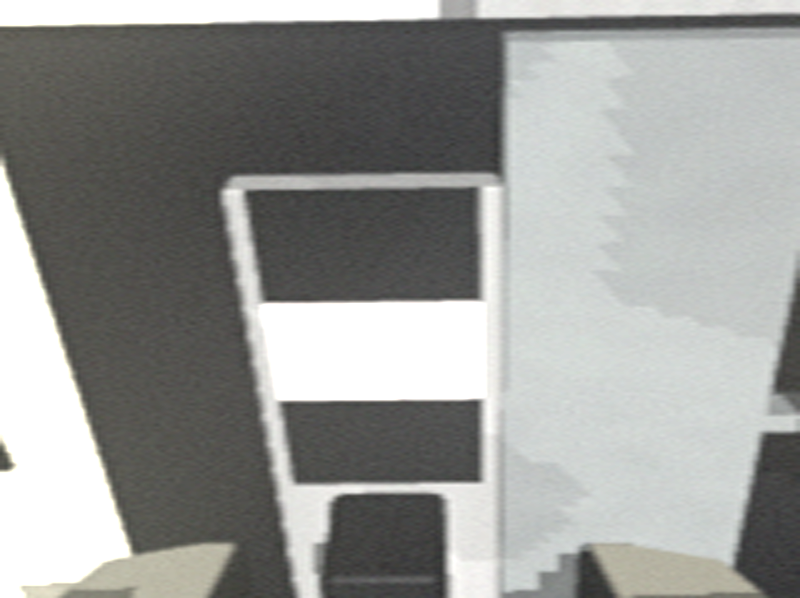

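>>> {"api": "step_arm", "payload": {
  "plan": [
    [0,0,0.015,0,0,0],
    [0,0,0.03,0,0,0],
    [0,0,0.04,0,0,0],
    [0,0,0.04,0,0,0],
    [0,0,0.01,0,0,0],
    [0,0,0,0,0,0]
  ]
}}

```text
time_s: 30.82
eef_pos: [0.5663, -0.1198, 0.1722]
eef_rot: [0.115, 0.724, 0.666, -0.138]
wrist_force: [0.8, -0.8, -0.9]
opening: 0.0355
```

```bash
python3 -c "
from h import *
delta([.585,-.27,.15],1.516,0)
d,p=wsave('w23')
"
```

```text
dpos [ 0.0187 -0.1502 -0.0222] drot [ 0.3576 -0.0424  0.0284] t 30.8167 F [ 0.8332 -0.7577 -0.8626] open 0.03545790258083133
```

View pics/w23.png

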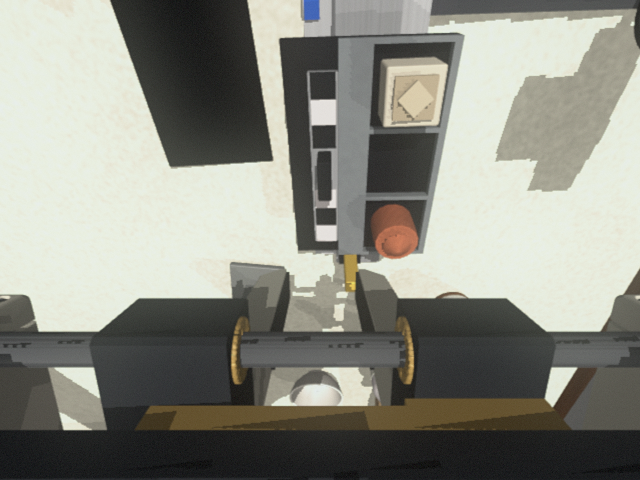

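```bash
python3 - <<'E'
from h import *
np.set_printoptions(precision=4,suppress=True)
d,p=wload('w23')
print('post top near edge',onz(d,350,290,.088,p), 'far',onz(d,350,262,.088,p),'foot',onz(d,349,255,.04,p))
print('scale ends z.048', onz(d,323,71,.048,p),onz(d,326,242,.048,p),'right edge',onz(d,336,71,.048,p),onz(d,337,240,.048,p))
print('deck corners',onz(d,338,38,.048,p),onz(d,338,253,.048,p))
d,p=wload('w13'); im=cv2.imread('pics/w13.png')
print('w13 post', onz(d,413,67,.088,p),'near/far',onz(d,413,75,.088,p),onz(d,413,62,.088,p))
cv2.imwrite('pics/w13p.png',cv2.resize(im[40:110,350:480],None,fx=6,fy=6,interpolation=cv2.INTER_CUBIC))
E
```

```text
post top near edge [ 0.5838 -0.224   0.088 ] far [ 0.5852 -0.1873  0.088 ] foot [ 0.5854 -0.2183  0.04  ]
scale ends z.048 [ 0.5728 -0.0302  0.048 ] [ 0.562  -0.1924  0.048 ] right edge [ 0.5826 -0.0311  0.048 ] [ 0.5736 -0.1907  0.048 ]
deck corners [ 0.5854 -0.0096  0.048 ] [ 0.5736 -0.2081  0.048 ]
w13 post [ 0.5851 -0.2196  0.088 ] near/far [ 0.5851 -0.2274  0.088 ] [ 0.5851 -0.2148  0.088 ]
```

View pics/w13p.png

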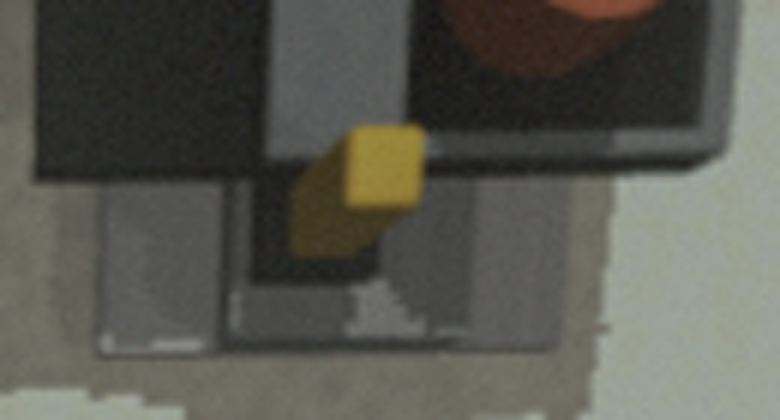

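>>> {"api": "step_arm", "payload": {
  "plan": [
    [0.002,-0.02,0.01,0.07,-0.008,0.005],
    [0.003,-0.03,0.01,0.07,-0.008,0.005],
    [0.003,-0.03,0,0.07,-0.008,0.006],
    [0.003,-0.03,0,0.07,-0.008,0.006],
    [0.003,-0.025,0,0.07,-0.008,0.006],
    [0.002,-0.012,0,0.01,-0.002,0],
    [0,0,0,0,0,0],
    [0,0,0,0,0,0]
  ],
  "jaw": 1,
  "squeeze": 20
}}

```text
time_s: 31.53
eef_pos: [0.5811, -0.2674, 0.179]
eef_rot: [-0.007, 0.722, 0.691, 0.009]
wrist_force: [0.2, 0.6, -0.2]
opening: 0.0003
```

```bash
python3 -c "
from h import *
delta([.5845,-.268,.042],1.516,0)
"
```

```text
dpos [ 0.0034 -0.0006 -0.137 ] drot [-0.0231  0.0026 -0.0112] t 31.5333 F [ 0.163   0.5838 -0.1857] open 0.0003303236139397926
```

>>> {"api": "step_arm", "payload": {
  "plan": [
    [0.001,0,-0.025,-0.01,0.001,-0.005],
    [0.001,0,-0.03,-0.01,0.001,-0.005],
    [0.001,0,-0.03,0,0,0],
    [0,0,-0.025,0,0,0],
    [0,0,-0.015,0,0,0],
    [0,0,-0.004,0,0,0],
    [0,0,0,0,0,0]
  ]
}}

```text
time_s: 32.12
eef_pos: [0.5835, -0.2497, 0.0406]
eef_rot: [-0.004, 0.72, 0.694, -0.0]
wrist_force: [0.2, -0.1, 0.5]
opening: 0.0005
```

```bash
python3 -c "
from h import *
delta([.5845,-.268,.042],1.516,0)
d,p=wsave('w24')
c=save('side','s24.png'); crop('s24.png',240,130,200,150,4,'s24c.png')
"
```

```text
dpos [ 0.001  -0.0183  0.0014] drot [-0.0048 -0.0051 -0.0182] t 32.1167 F [ 0.1692 -0.08    0.4923] open 0.0005135484657343068
```

View pics/w24.png

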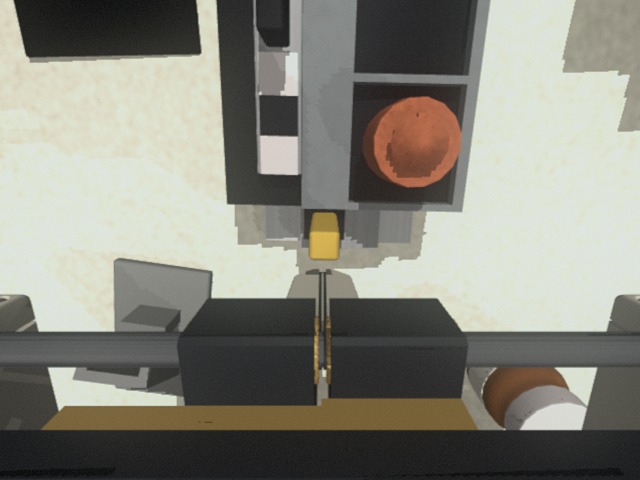

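View pics/s24c.png

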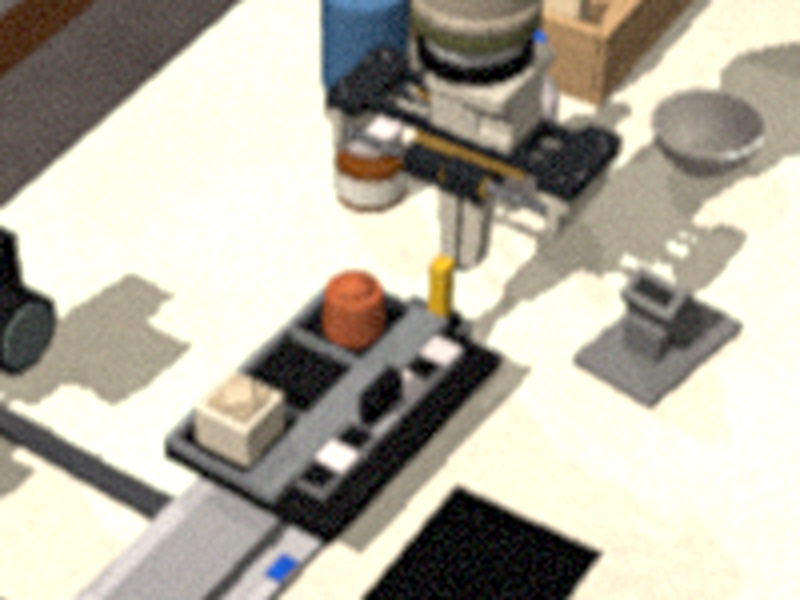

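>>> {"api": "step_arm", "payload": {
  "plan": [
    [0,0.004,0,0,0,0.009],
    [0,0.005,0,0,0,0.009],
    [0,0.005,0,0,0,0],
    [0,0.005,0,0,0,0]
  ]
}}

```text
time_s: 32.55
eef_pos: [0.5859, -0.2357, 0.0456]
eef_rot: [0.002, 0.714, 0.7, -0.001]
wrist_force: [4.5, -23.8, -18.6]
opening: 0.0004
```

```bash
python3 -c "
from h import *
delta([.5845,-.24,.042],1.516,0)
d,p=wsave('w25')
c=save('side','s25.png'); crop('s25.png',240,130,200,150,4,'s25c.png')
"
```

```text
dpos [-0.0014 -0.0043 -0.0036] drot [ 0.0039  0.0013 -0.0345] t 32.55 F [  4.464  -23.77   -18.5618] open 0.00039902187864011986
```

View pics/w25.png

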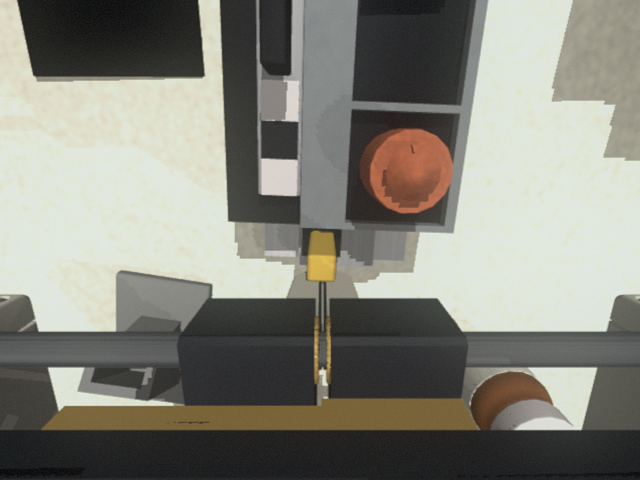

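View pics/s25c.png

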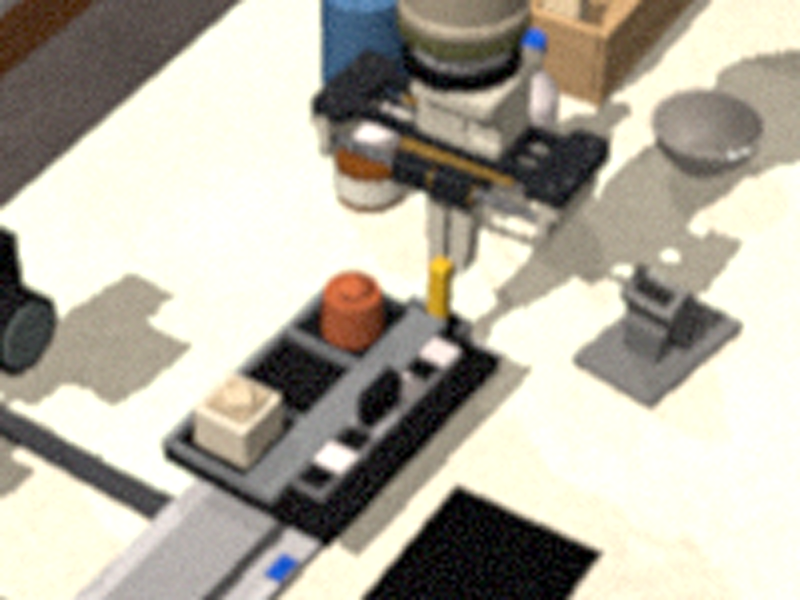

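>>> {"api": "step_arm", "payload": {
  "plan": [
    [0,0.004,-0.001,0,0,-0.01],
    [0,0.006,-0.001,0,0,-0.01],
    [0,0.006,0,0,0,0]
  ]
}}

```text
time_s: 32.9
eef_pos: [0.5854, -0.2362, 0.0461]
eef_rot: [0.009, 0.726, 0.688, -0.006]
wrist_force: [3.1, -17.7, -13.2]
opening: 0.0006
```

```bash
python3 - <<'E'
from h import *
np.set_printoptions(precision=4,suppress=True)
for t,pts in [('w24',[(228,204,.04),(463,211,.048),(324,258,.088),(338,258,.088)]),('w25',[(228,220,.04),(453,233,.048),(322,280,.088)])]:
    d,p=wload(t); print(t,p)
    for u,v,z in pts: print(onz(d,u,v,z,p))
s=save('side','s26.png'); 
a=cv2.imread('pics/side0.png').astype(int);b=cv2.imread('pics/s26.png').astype(int)
df=np.abs(a-b).sum(2); print((df[215:300,250:330]>60).sum())
w=wsave('w26'); print(sensors.get_state()['wrist_force'],sensors.get_state()['joint_positions'])
crop('s26.png',280,100,160,120,5,'s26c.png')
E
```

```text
w24 (array([ 0.5835, -0.2497,  0.0406]), array([-0.0035,  0.7199,  0.6941, -0.0002]))
[ 0.5304 -0.2069  0.04  ]
[ 0.6641 -0.2143  0.048 ]
[ 0.5858 -0.2256  0.088 ]
[ 0.5922 -0.2258  0.088 ]
w25 (array([ 0.5859, -0.2357,  0.0456]), array([ 0.0019,  0.7142,  0.6999, -0.0009]))
[ 0.5299 -0.2043  0.04  ]
[ 0.6635 -0.2131  0.048 ]
[ 0.5863 -0.224   0.088 ]
638
[  2.7992 -17.177   -7.0263] [ 0.554   0.6998 -0.416   1.9245  0.5084  0.6141 -0.2504]
```

View pics/s26c.png

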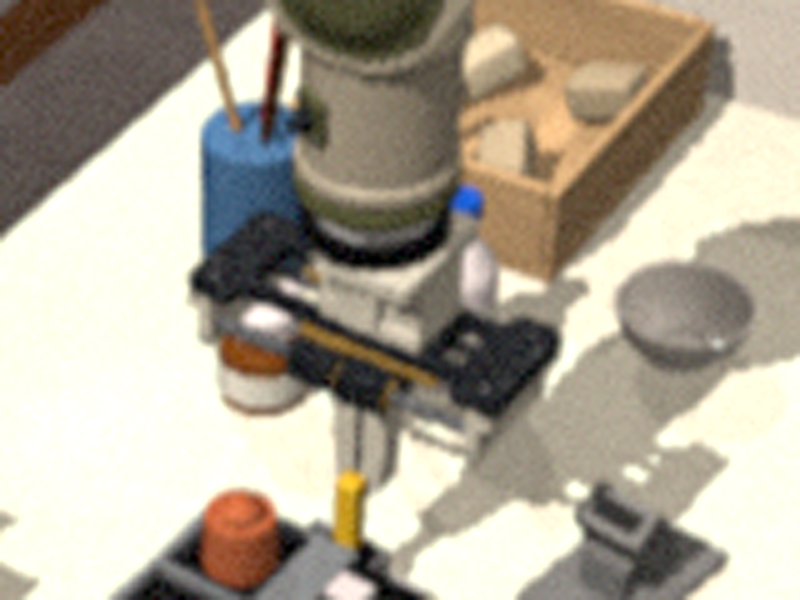

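View pics/w26.png

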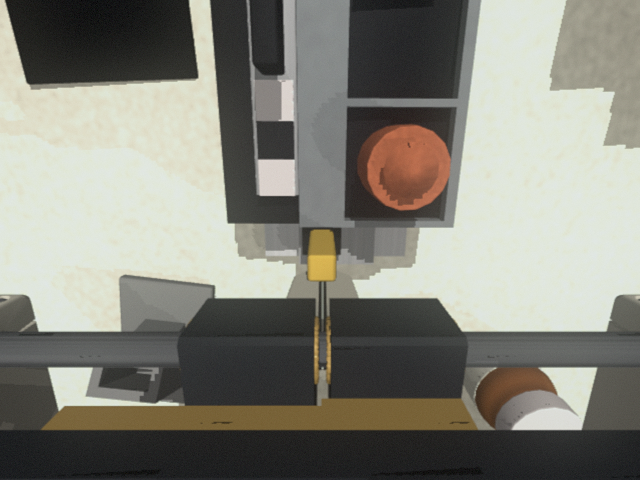

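>>> {"api": "step_arm", "payload": {
  "plan": [
    [0,-0.006,0,0,0,0],
    [0,-0.006,0,-0.01,0,0.008],
    [0,0,-0.01,-0.01,0,0.008],
    [0,0,-0.008,0,0,0],
    [0,0,0,0,0,0],
    [0,0,0,0,0,0]
  ]
}}

```text
time_s: 33.5
eef_pos: [0.5864, -0.2494, 0.029]
eef_rot: [0.02, 0.72, 0.694, -0.013]
wrist_force: [-0.1, 0.7, 1.3]
opening: 0.0005
```

```bash
python3 -c "
from h import *
delta([.5845,-.242,.028],1.516,0)
d,p=wsave('w27'); print(p)
for u,v,z in [(530,405,.07)]: print(onz(d,u,v,z,p))
"
```

```text
dpos [-0.0019  0.0074 -0.001 ] drot [ 0.0466  0.0082 -0.0174] t 33.5 F [-0.0756  0.6823  1.3177] open 0.0005110656440367789
(array([ 0.5864, -0.2494,  0.029 ]), array([ 0.0197,  0.72  ,  0.6936, -0.013 ]))
[ 0.7    -0.3181  0.07  ]
```

View pics/w27.png

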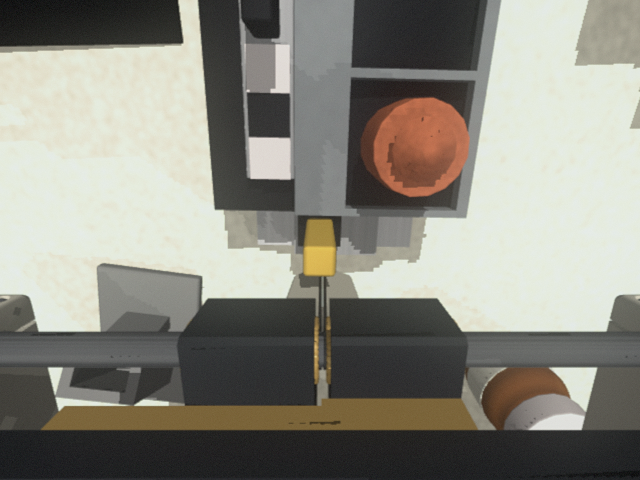

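>>> {"api": "step_arm", "payload": {
  "plan": [
    [-0.001,0.003,0,0.02,0.004,-0.008],
    [-0.001,0.005,0,0.02,0.004,-0.008],
    [0,0.008,0,0,0,0],
    [0,0.01,0,0,0,0],
    [0,0.01,0,0,0,0]
  ]
}}

```text
time_s: 33.97
eef_pos: [0.5843, -0.2294, 0.0293]
eef_rot: [0.007, 0.731, 0.682, -0.006]
wrist_force: [0.9, 0.3, 0.0]
opening: 0.0007
```

```bash
python3 -c "
from h import *
delta([.5845,-.242,.028],1.516,0)
d,p=wsave('w28'); print(p)
"
```

```text
dpos [ 0.0002 -0.0126 -0.0013] drot [0.0183 0.0004 0.0137] t 33.9667 F [0.8959 0.3081 0.0091] open 0.0007410339563456971
(array([ 0.5843, -0.2294,  0.0293]), array([ 0.0068,  0.7309,  0.6824, -0.0062]))
```

View pics/w28.png

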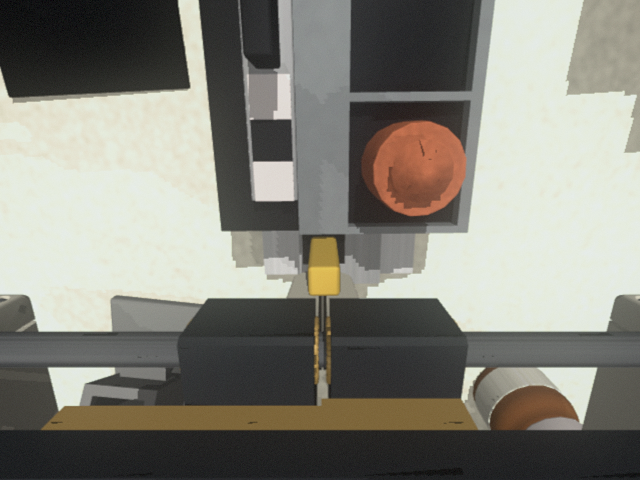

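```bash
cat >> h.py <<'E'
E
python3 - <<'E'
from h import *
np.set_printoptions(precision=4,suppress=True)
d,p=wload('w28')
print(onz(d,222,231,.04,p),onz(d,466,233,.048,p),onz(d,324,294,.088,p),'was .5304 -.2069, .6641 -.2143, post -.2256')
E
```

```text
[ 0.5307 -0.1977  0.04  ] [ 0.6633 -0.2058  0.048 ] [ 0.5862 -0.2165  0.088 ] was .5304 -.2069, .6641 -.2143, post -.2256
```

>>> {"api": "step_arm", "payload": {
  "plan": [
    [0.0005,0.006,0,0.009,0,0.007],
    [0.0005,0.008,0,0.009,0,0.007],
    [0.0005,0.008,0,0,0,0],
    [0.0005,0.008,0,0,0,0],
    [0.0005,0.008,0,0,0,0],
    [0.0005,0.008,0,0,0,0],
    [0.0005,0.008,0,0,0,0],
    [0.0005,0.006,0,0,0,0]
  ]
}}

```text
time_s: 34.68
eef_pos: [0.5883, -0.159, 0.0296]
eef_rot: [-0.003, 0.725, 0.689, 0.002]
wrist_force: [-0.5, -0.8, -1.7]
opening: 0.0004
```

```bash
python3 -c "
from h import *
delta([.591,-.1185,.03],1.516,0)
d,p=wsave('w29'); print(p)
"
```

```text
dpos [0.0027 0.0405 0.0004] drot [-0.0071  0.     -0.004 ] t 34.6833 F [-0.4881 -0.8351 -1.7489] open 0.00037261422923296346
(array([ 0.5883, -0.159 ,  0.0296]), array([-0.0026,  0.7248,  0.6889,  0.0024]))
```

View pics/w29.png

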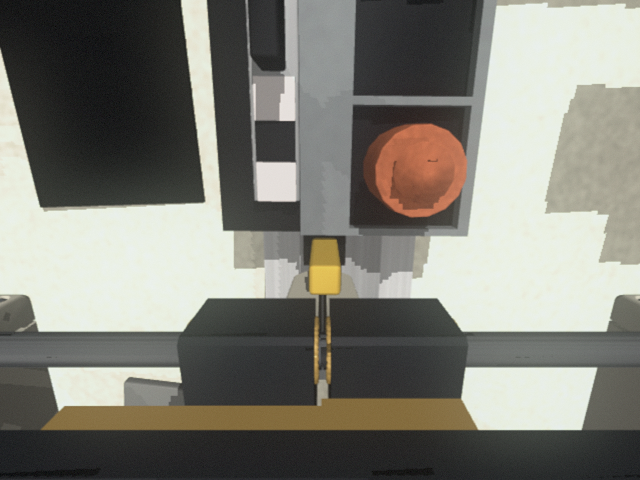

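```bash
python3 - <<'E'
from h import *
np.set_printoptions(precision=4,suppress=True)
d,p=wload('w29')
print(onz(d,223,231,.04,p),onz(d,467,236,.048,p),onz(d,325,294,.088,p),'was .5304 -.2069, .6641 -.2143, post -.2256')
E
```

```text
[ 0.5344 -0.1289  0.04  ] [ 0.6679 -0.1365  0.048 ] [ 0.5905 -0.1479  0.088 ] was .5304 -.2069, .6641 -.2143, post -.2256
```

>>> {"api": "step_arm", "payload": {
  "plan": [
    [0.0003,0.006,0,-0.003,0,0],
    [0.0003,0.006,0,-0.003,0,0],
    [0.0003,0.006,0,0,0,0],
    [0.0003,0.005,0,0,0,0],
    [0.0003,0.005,0,0,0,0],
    [0,0.004,0,0,0,0]
  ]
}}

```text
time_s: 35.23
eef_pos: [0.5896, -0.1343, 0.0299]
eef_rot: [0.004, 0.727, 0.687, -0.005]
wrist_force: [2.2, -12.6, -2.0]
opening: 0.0009
```

```bash
python3 -c "
from h import *
delta([.591,-.1185,.03],1.516,0)
d,p=wsave('w30'); print(p)
"
```

```text
dpos [0.0014 0.0158 0.0001] drot [ 0.0126 -0.0018  0.0014] t 35.2333 F [  2.2253 -12.5951  -1.9989] open 0.0008985385684436444
(array([ 0.5896, -0.1343,  0.0299]), array([ 0.004 ,  0.7267,  0.6869, -0.005 ]))
```

View pics/w30.png

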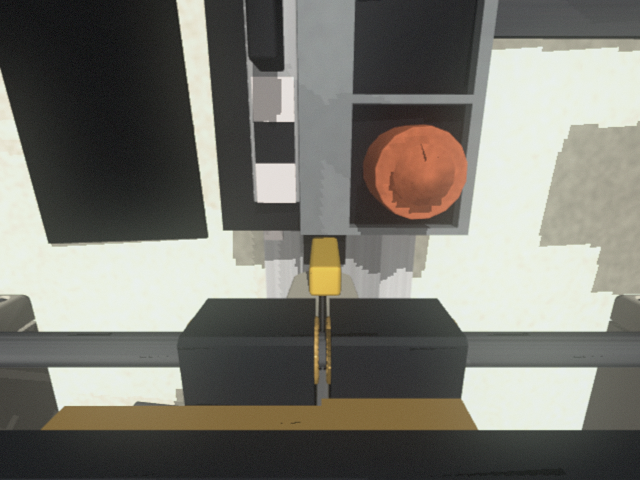

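>>> {"api": "step_arm", "payload": {
  "plan": [
    [0.0003,0.005,0,0.006,0,0],
    [0.0003,0.005,0,0.006,0,0]
  ]
}}

```text
time_s: 35.45
eef_pos: [0.5895, -0.1341, 0.0299]
eef_rot: [0.003, 0.729, 0.684, -0.005]
wrist_force: [1.9, -14.8, -1.4]
opening: 0.0008
```

>>> {"api": "step_arm", "payload": {
  "plan": [
    [0.0003,0.008,0,0.006,0,0],
    [0.0003,0.008,0,0,0,0]
  ]
}}

```text
time_s: 35.62
eef_pos: [0.5892, -0.1342, 0.03]
eef_rot: [0.006, 0.734, 0.679, -0.01]
wrist_force: [1.4, -26.2, -1.4]
opening: 0.0007
```

```bash
python3 - <<'E'
from h import *
delta([.591,-.1185,.03],1.516,0)
d,p=wsave('w31'); print(p)
E
```

```text
dpos [ 0.0018  0.0157 -0.    ] drot [ 0.0226 -0.0059  0.0221] t 35.6167 F [  1.3614 -26.1916  -1.3937] open 0.0006711451332880585
(array([ 0.5892, -0.1342,  0.03  ]), array([ 0.0062,  0.7337,  0.6794, -0.0099]))
```

View pics/w31.png

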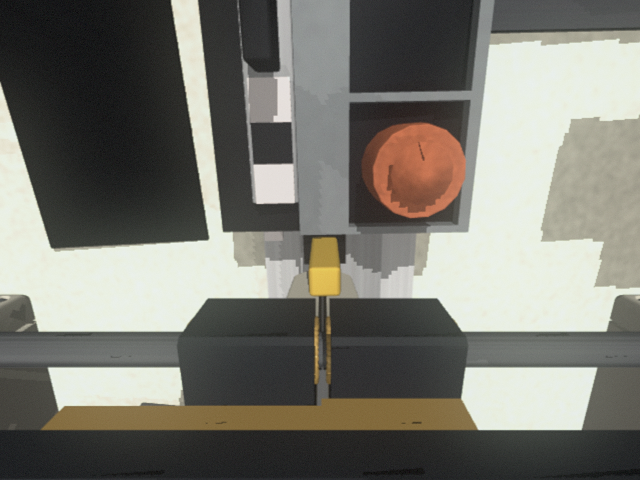

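```bash
python3 - <<'E'
from h import *
np.set_printoptions(precision=4,suppress=True)
d,p=wload('w31')
print(onz(d,223,232,.04,p),onz(d,467,233,.048,p),onz(d,325,294,.088,p),'was .5304 -.2069, .6641 -.2143, post -.2256')
d=save('side','s31.png'); np.savez('pics/s31.npz',**d); crop('s31.png',180,150,240,180,3.3,'s31c.png')
d=save('scene','c31.png'); np.savez('pics/c31.npz',**d); crop('c31.png',220,170,200,150,4,'c31c.png')
print(sensors.get_state()['wrist_force'],sensors.get_state()['ft_torque'])
E
```

```text
[ 0.536  -0.1029  0.04  ] [ 0.6691 -0.1112  0.048 ] [ 0.5919 -0.1214  0.088 ] was .5304 -.2069, .6641 -.2143, post -.2256
[ 1.0313 -2.3885 -0.6628] [-0.428  -0.2332  0.0412]
```

View pics/s31c.png

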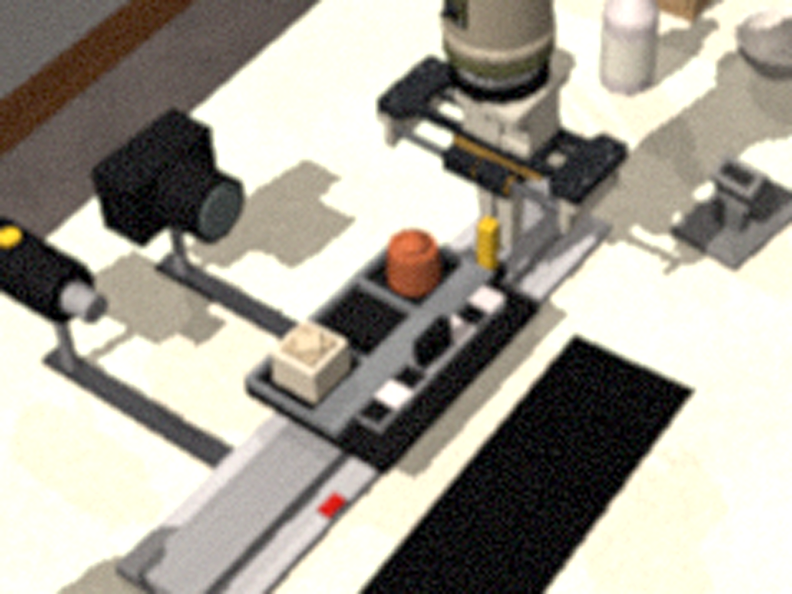

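View pics/c31c.png

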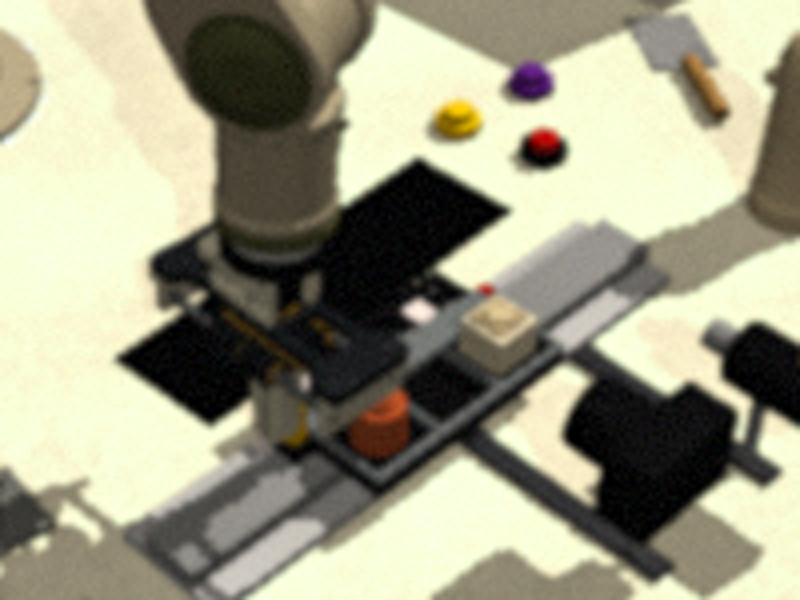

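```bash
python3 - <<'E'
from h import *
delta([.591,-.1185,.03],1.516,0)
d,p=wsave('w32'); print(p)
im=cv2.imread('pics/w32.png'); cv2.imwrite('pics/w32c.png',cv2.resize(im[180:310,180:480],None,fx=2.6,fy=2.6))
E
```

```text
dpos [ 0.0013  0.0083 -0.0001] drot [ 0.015  -0.0046  0.0169] t 35.7667 F [ 1.0313 -2.3885 -0.6628] open 0.0006960487248108113
(array([ 0.5897, -0.1268,  0.0301]), array([ 0.0039,  0.732 ,  0.6813, -0.0068]))
```

View pics/w32c.png

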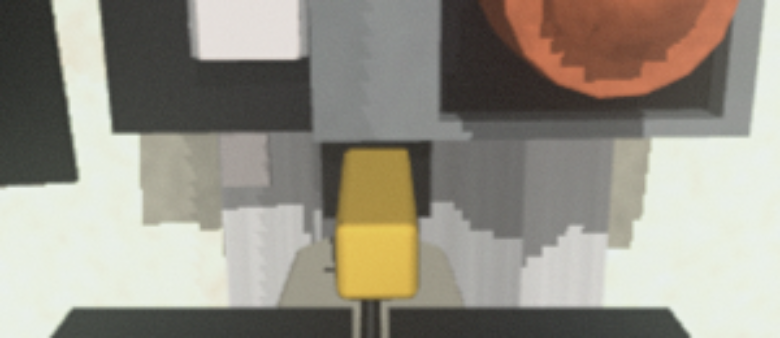

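>>> {"api": "step_arm", "payload": {
  "plan": [
    [0.0005,0.007,0,0.007,0,0.007],
    [0,0.003,0,0.004,0,0.006]
  ]
}}

```text
time_s: 35.98
eef_pos: [0.5903, -0.1165, 0.0301]
eef_rot: [-0.0, 0.727, 0.687, -0.003]
wrist_force: [2.3, -11.8, -1.0]
opening: 0.0004
```

```bash
python3 - <<'E'
from h import *
delta([.591,-.1185,.03],1.516,0)
d,p=wsave('w33'); print(p)
im=cv2.imread('pics/w33.png'); cv2.imwrite('pics/w33c.png',cv2.resize(im[180:310,180:480],None,fx=2.6,fy=2.6))
print(sensors.get_state()['wrist_force'],sensors.get_state()['eef_pos'])
E
```

```text
dpos [ 0.0007 -0.002  -0.0001] drot [ 0.0043 -0.0046  0.0025] t 35.9833 F [  2.315  -11.778   -0.9727] open 0.0004275531168285545
(array([ 0.5903, -0.1165,  0.0301]), array([-0.    ,  0.7271,  0.6865, -0.0032]))
[ 1.3729 -6.2586 -0.1688] [ 0.5904 -0.1167  0.03  ]
```

View pics/w33c.png

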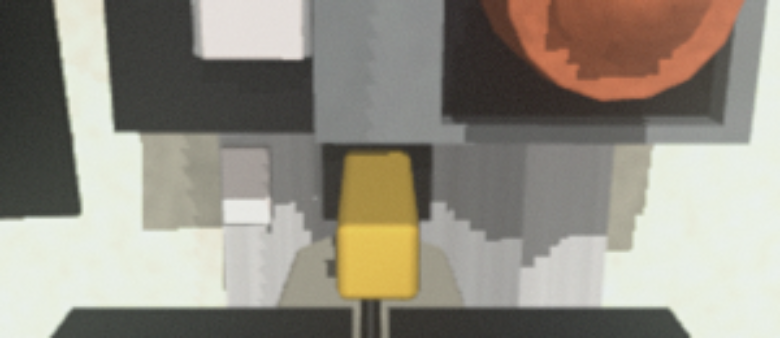

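>>> {"api": "step_arm", "payload": {
  "plan": [
    [0,-0.006,0,0,0,0],
    [0,-0.012,0,0,0,0],
    [-0.001,-0.015,0,0,0,0],
    [0,0,0.03,0,0,0],
    [0,0,0.04,0,0,0],
    [0,0,0.04,0,0,0],
    [0,0,0.03,0,0,0],
    [0,0,0,0,0,0]
  ]
}}

```text
time_s: 36.7
eef_pos: [0.5863, -0.1467, 0.1727]
eef_rot: [-0.006, 0.724, 0.69, -0.002]
wrist_force: [1.6, -0.5, 0.7]
opening: 0.0007
```

```bash
python3 - <<'E'
from h import *
delta([.591,-.1185,.03],1.516,0)
d,p=wsave('w34'); print(p)
E
```

```text
dpos [ 0.0047  0.0282 -0.1427] drot [-0.0061 -0.012  -0.0067] t 36.7 F [ 1.5622 -0.5031  0.6611] open 0.000689023074091731
(array([ 0.5863, -0.1467,  0.1727]), array([-0.0063,  0.7239,  0.6899, -0.0022]))
```

View pics/w34.png

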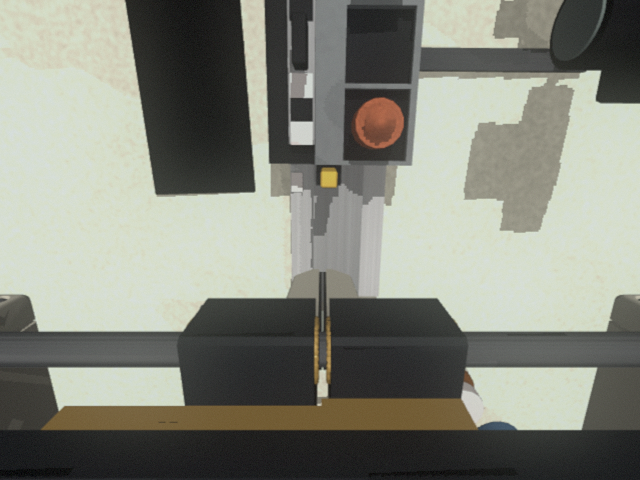

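```bash
python3 - <<'E'
from h import *
np.set_printoptions(precision=4,suppress=True)
d,p=wload('w34')
print(onz(d,269,162,.04,p),onz(d,412,166,.048,p),onz(d,329,187.5,.088,p),'was .5304 -.2069, .6641 -.2143, post -.2260')
print('scale right -y corner',onz(d,313,145,.048,p),'left',onz(d,289,143,.048,p),'deck corner',onz(d,314,163,.048,p), 'deck far',onz(d,317,5,.048,p))
im=cv2.imread('pics/w34.png'); cv2.imwrite('pics/w34c.png',cv2.resize(im[0:200,250:430],None,fx=4,fy=3))
E
```

```text
[ 0.5371 -0.0855  0.04  ] [ 0.6711 -0.0952  0.048 ] [ 0.5931 -0.1066  0.088 ] was .5304 -.2069, .6641 -.2143, post -.2260
scale right -y corner [ 0.5802 -0.0719  0.048 ] left [ 0.5583 -0.0691  0.048 ] deck corner [ 0.5803 -0.0881  0.048 ] deck far [0.5898 0.0399 0.048 ]
```

View pics/w34c.png

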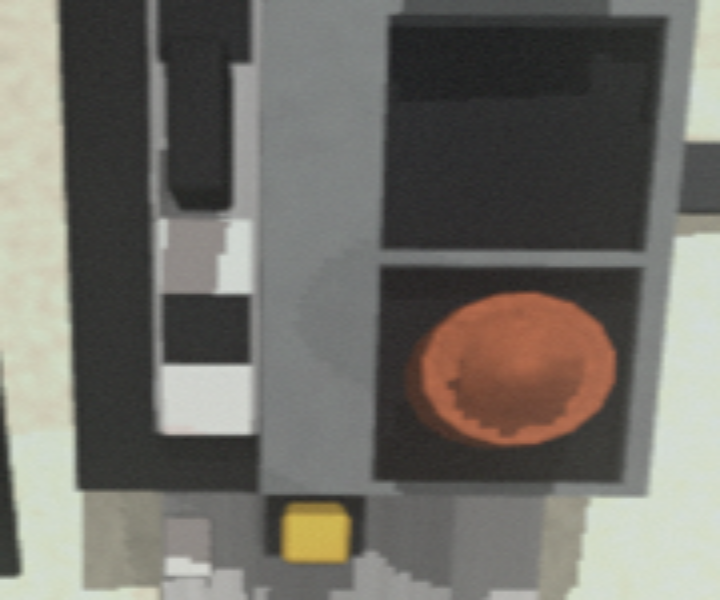

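```bash
python3 - <<'E'
from h import *
np.set_printoptions(precision=4,suppress=True)
s=load('side0.npz');c=load('scene0.npz')
print('statuette foot',onz(s,160,378,0),onz(c,420,224,0))
print('red',[onz(s,260,382,z) for z in (.015,.02,.025)],[onz(c,356,206,z) for z in (.015,.02,.025)])
d,p=wload('w9'); print([onz(d,146,135,z,p) for z in (.015,.02,.025,.03)])
d,p=wload('w1'); print([onz(d,33/1.25,213/1.25,z,p) for z in (.015,.02,.025,.03)])
im=cv2.imread('pics/w9.png'); cv2.imwrite('pics/w9c.png',cv2.resize(im[100:170,110:200],None,fx=7,fy=7,interpolation=cv2.INTER_CUBIC))
crop('side0.png',230,360,60,45,12,'s0r.png')
E
```

```text
statuette foot [0.6814 0.4249 0.    ] [0.7074 0.4053 0.    ]
red [array([0.4867, 0.3219, 0.015 ]), array([0.4847, 0.3237, 0.02  ]), array([0.4826, 0.3255, 0.025 ])] [array([0.493 , 0.3201, 0.015 ]), array([0.4967, 0.3145, 0.02  ]), array([0.5004, 0.309 , 0.025 ])]
[array([0.4889, 0.3265, 0.015 ]), array([0.4895, 0.324 , 0.02  ]), array([0.4901, 0.3215, 0.025 ]), array([0.4906, 0.3191, 0.03  ])]
[array([0.4903, 0.3234, 0.015 ]), array([0.4905, 0.319 , 0.02  ]), array([0.4908, 0.3145, 0.025 ]), array([0.4911, 0.3101, 0.03  ])]
```

View pics/w9c.png

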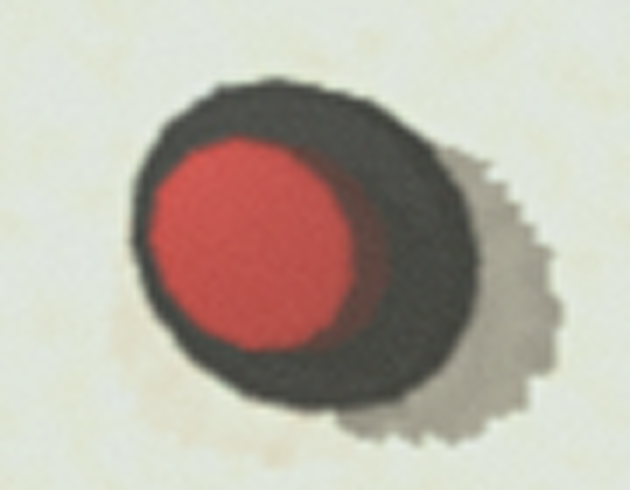

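View pics/s0r.png

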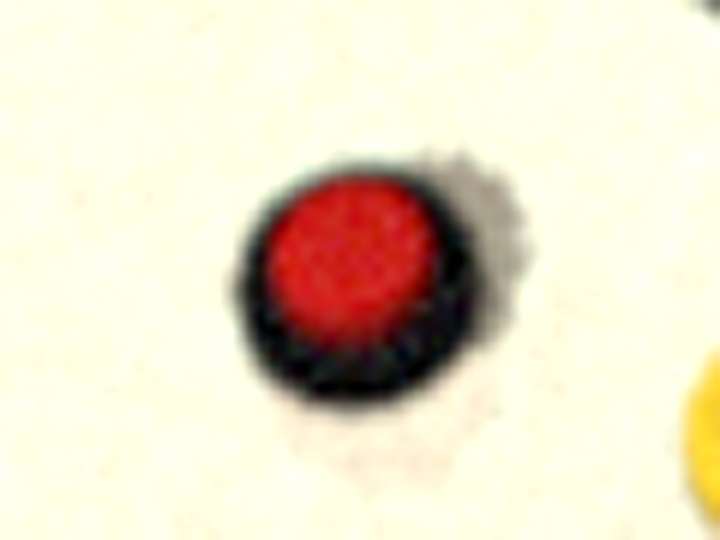

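>>> {"api": "step_arm", "payload": {
  "plan": [
    [-0.004,0.02,0.01,0,0,0],
    [-0.009,0.037,0.005,0,0,0],
    [-0.009,0.037,0.005,0,0,0],
    [-0.009,0.037,0,0,0,0],
    [-0.009,0.037,0,0,0,0],
    [-0.009,0.037,0,0,0,0],
    [-0.009,0.037,0,0,0,0],
    [-0.009,0.037,0,0,0,0],
    [-0.009,0.037,0,0,0,0],
    [-0.009,0.037,0,0,0,0]
  ]
}}

```text
time_s: 37.58
eef_pos: [0.4876, 0.2123, 0.1826]
eef_rot: [-0.011, 0.728, 0.685, -0.008]
wrist_force: [0.5, -0.2, -0.2]
opening: 0.0006
```

>>> {"api": "step_arm", "payload": {
  "plan": [
    [-0.006,0.02,0,0,0,0],
    [-0.004,0.01,0,0,0,0],
    [0,0,0,0,0,0],
    [0,0,0,0,0,0]
  ]
}}

```text
time_s: 37.92
eef_pos: [0.4686, 0.2552, 0.1795]
eef_rot: [-0.015, 0.722, 0.692, -0.009]
wrist_force: [0.1, -0.4, -0.8]
opening: 0.0005
```

```bash
python3 - <<'E'
from h import *
delta([.49,.32,.1],1.516,0)
d,p=wsave('w35'); print(p)
E
```

```text
dpos [ 0.0214  0.0648 -0.0795] drot [-0.0094 -0.0346 -0.0129] t 37.9167 F [ 0.0942 -0.3995 -0.7715] open 0.0005024227189100207
(array([0.4686, 0.2552, 0.1795]), array([-0.0153,  0.7216,  0.692 , -0.0093]))
```

View pics/w35.png

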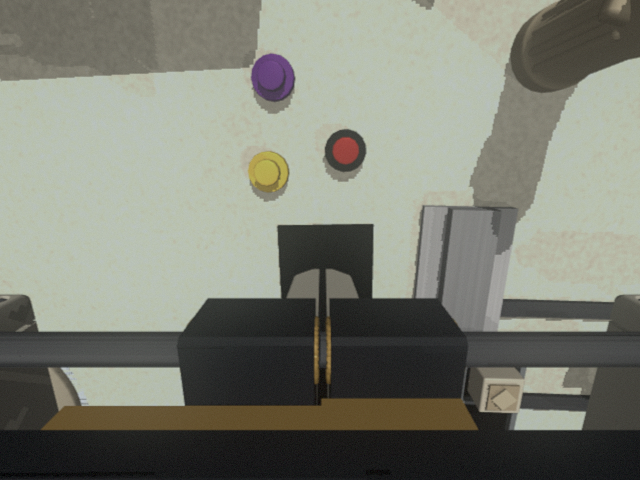

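```bash
python3 - <<'E'
from h import *
np.set_printoptions(precision=4,suppress=True)
d,p=wload('w35'); im=d['img'].astype(int)
m=(im[:,:,0]-im[:,:,1]>60)&(im[:,:,0]-im[:,:,2]>60); m[200:]=0; m[:100]=0
ys,xs=np.where(m); print(xs.mean(),ys.mean(),xs.min(),xs.max(),ys.min(),ys.max())
print([onz(d,xs.mean(),ys.mean(),z,p) for z in (.015,.025,.035)])
w=xs.max()-xs.min()+1; print('dist',332.56*.028/w)
o,r=ray(d,xs.mean(),ys.mean(),p); print(o, 'z at dist', (o+r*332.56*.028/w))
E
```

```text
345.23228346456693 150.07677165354332 333 357 138 163
[array([0.4899, 0.3241, 0.015 ]), array([0.4896, 0.3242, 0.025 ]), array([0.4893, 0.3243, 0.035 ])]
dist 0.37246720000000005
[0.4787 0.3279 0.3709] z at dist [ 0.4908  0.3238 -0.0142]
```

>>> {"api": "step_arm", "payload": {
  "plan": [
    [0.01,0.03,-0.02,-0.005,-0.018,-0.006],
    [0.01,0.03,-0.03,-0.004,-0.017,-0.006],
    [0.002,0.008,-0.03,0,0,0],
    [0,0,-0.03,0,0,0],
    [0,0,-0.02,0,0,0],
    [0,0,-0.01,0,0,0],
    [0,0,0,0,0,0]
  ]
}}

```text
time_s: 38.55
eef_pos: [0.4971, 0.3138, 0.0325]
eef_rot: [0.003, 0.732, 0.681, 0.0]
wrist_force: [-0.6, -0.7, 0.2]
opening: 0.0004
```

```bash
python3 - <<'E'
from h import *
delta([.4896,.324,.015],1.516,0)
E
```

```text
dpos [-0.0075  0.0102 -0.0175] drot [0.0038 0.0039 0.0166] t 38.55 F [-0.5878 -0.7111  0.1579] open 0.0004163462856959278
```

>>> {"api": "step_arm", "payload": {
  "plan": [
    [-0.004,0.005,-0.004,0.002,0.002,0.008],
    [-0.004,0.005,-0.006,0.002,0.002,0.008],
    [0,0.001,-0.006,0,0,0],
    [0,0,0,0,0,0],
    [0,0,0,0,0,0]
  ]
}}

```text
time_s: 38.97
eef_pos: [0.4909, 0.3239, 0.0182]
eef_rot: [0.0, 0.727, 0.686, 0.001]
wrist_force: [0.3, -0.9, -0.3]
opening: 0.0005
```

```bash
python3 - <<'E'
from h import *
delta([.4896,.324,.0],1.516,0)
d,p=wsave('w36')
E
```

```text
dpos [-0.0013  0.0001 -0.0182] drot [-0.0017  0.0023  0.0033] t 38.9667 F [ 0.3218 -0.9407 -0.3224] open 0.00045973209608193854
```

View pics/w36.png

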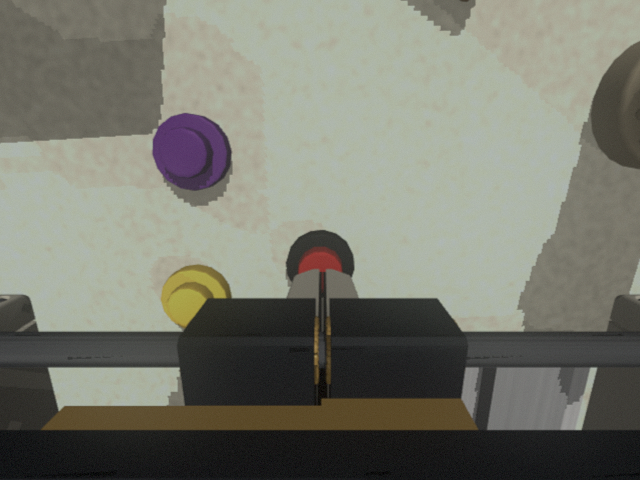

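>>> {"api": "step_arm", "payload": {
  "plan": [
    [0,0,-0.006,0,0,0],
    [0,0,-0.006,0,0,0],
    [0,0,-0.004,0,0,0]
  ]
}}

```text
time_s: 39.27
eef_pos: [0.4924, 0.3245, 0.0032]
eef_rot: [0.001, 0.728, 0.686, 0.003]
wrist_force: [-0.6, 0.2, -0.5]
opening: 0.0002
```

>>> {"api": "step_arm", "payload": {
  "plan": [
    [-0.001,0,-0.004,0,0,0],
    [-0.001,0,-0.003,0,0,0],
    [0,0,-0.002,0,0,0]
  ]
}}

```text
time_s: 39.52
eef_pos: [0.4907, 0.3244, -0.0071]
eef_rot: [0.001, 0.728, 0.686, 0.004]
wrist_force: [-0.4, -0.0, 3.0]
opening: 0.0003
```

Contact (3 N). Continue to the bottom.

>>> {"api": "step_arm", "payload": {
  "plan": [
    [0,0,-0.003,0,0,0],
    [0,0,-0.003,0,0,0],
    [0,0,-0.002,0,0,0]
  ]
}}

```text
time_s: 39.77
eef_pos: [0.4909, 0.3244, -0.0087]
eef_rot: [0.003, 0.728, 0.686, 0.005]
wrist_force: [-5.2, -4.8, 27.9]
opening: 0.0005
```

>>> {"api": "step_arm", "payload": {
  "plan": [
    [0,0,0.01,0,0,0],
    [0,0,0.03,0,0,0],
    [0,0,0.04,0,0,0],
    [0,-0.01,0.04,0,0,0],
    [0.008,-0.035,0.02,0,0,0],
    [0.01,-0.038,0.01,0,0,0],
    [0.01,-0.038,0,0,0,0],
    [0.01,-0.038,0,0,0,0],
    [0.01,-0.038,0,0,0,0],
    [0.01,-0.038,0,0,0,0]
  ],
  "jaw": 0.57
}}

```text
time_s: 40.6
eef_pos: [0.545, 0.0931, 0.1507]
eef_rot: [0.003, 0.72, 0.694, 0.008]
wrist_force: [1.5, -0.1, -1.0]
opening: 0.0399
```

>>> {"api": "step_arm", "payload": {
  "plan": [
    [0.01,-0.038,0,0,0,0],
    [0.006,-0.03,0,0,0,0],
    [0.004,-0.02,0,0,0,0],
    [0,0,0,0,0,0],
    [0,0,0,0,0,0]
  ]
}}

```text
time_s: 41.02
eef_pos: [0.5657, -0.0113, 0.1491]
eef_rot: [0.004, 0.725, 0.689, 0.006]
wrist_force: [-0.3, 0.7, 0.5]
opening: 0.0404
```

```bash
python3 - <<'E'
from h import *
delta([.5735,.0098,.033],1.516,0)
d,p=wsave('w37'); print(p)
E
```

```text
dpos [ 0.0078  0.0211 -0.1161] drot [-0.0034  0.0144 -0.003 ] t 41.0167 F [-0.332   0.6522  0.4795] open 0.04037718684039604
(array([ 0.5657, -0.0113,  0.1491]), array([0.0037, 0.7252, 0.6885, 0.0064]))
```

View pics/w37.png

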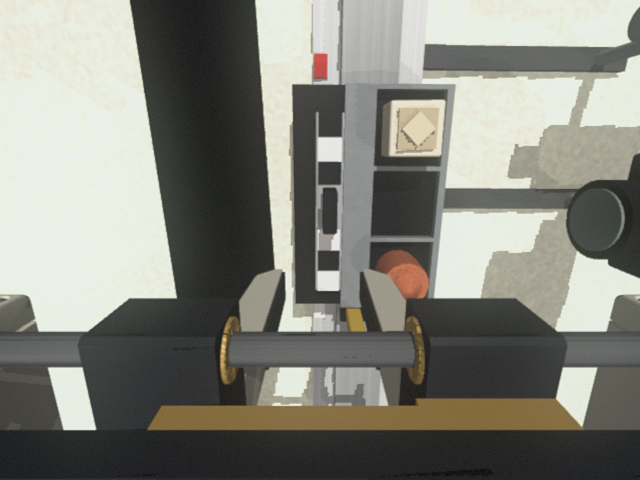

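```bash
python3 - <<'E'
from h import *
np.set_printoptions(precision=4,suppress=True)
d,p=wload('w37')
print('ends',onz(d,329,112,.048,p),onz(d,328.5,291,.048,p),'grip top',onz(d,330,188,.074,p),onz(d,330,234,.074,p))
print('apron far corner',onz(d,293,85,.04,p),'near',onz(d,296,302,.04,p))
E
```

```text
ends [0.5783 0.0887 0.048 ] [ 0.5703 -0.0719  0.048 ] grip top [0.5754 0.0292 0.074 ] [ 0.5737 -0.0088  0.074 ]
apron far corner [0.5496 0.1121 0.04  ] near [ 0.5377 -0.0855  0.04  ]
```

>>> {"api": "step_arm", "payload": {
  "plan": [
    [0.004,0.008,-0.01,-0.002,0.007,0],
    [0.004,0.008,-0.02,-0.002,0.007,0],
    [0.001,0.003,-0.02,0,0,0],
    [0,0,-0.02,0,0,0],
    [0,0,-0.01,0,0,0],
    [0,0,0,0,0,0],
    [0,0,0,0,0,0]
  ]
}}

```text
time_s: 41.65
eef_pos: [0.5751, 0.0233, 0.064]
eef_rot: [-0.001, 0.72, 0.694, 0.001]
wrist_force: [0.0, 0.3, -0.2]
opening: 0.04
```

```bash
python3 - <<'E'
from h import *
delta([.5744,.0093,.033],1.516,0)
d,p=wsave('w38')
E
```

```text
dpos [-0.0007 -0.014  -0.031 ] drot [-0.0033 -0.0001 -0.0178] t 41.65 F [ 0.0019  0.31   -0.1978] open 0.04002856347825105
```

View pics/w38.png

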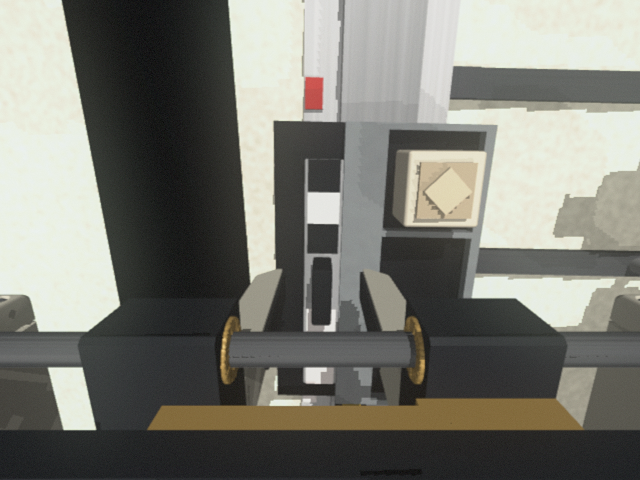

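>>> {"api": "step_arm", "payload": {
  "plan": [
    [0,-0.007,-0.008,-0.001,0,-0.009],
    [0,-0.006,-0.01,-0.001,0,-0.008],
    [0,-0.001,-0.008,0,0,0],
    [0,0,-0.002,0,0,0],
    [0,0,0,0,0,0]
  ]
}}

```text
time_s: 42.12
eef_pos: [0.5768, 0.0075, 0.0363]
eef_rot: [0.001, 0.727, 0.687, 0.002]
wrist_force: [0.0, 0.2, -0.4]
opening: 0.0399
```

```bash
python3 - <<'E'
from h import *
delta([.5744,.0093,.033],1.516,0)
d,p=wsave('w39')
E
```

```text
dpos [-0.0024  0.0018 -0.0033] drot [-0.0008  0.0048  0.0024] t 42.1167 F [ 0.022   0.1893 -0.4354] open 0.03992166721707601
```

View pics/w39.png

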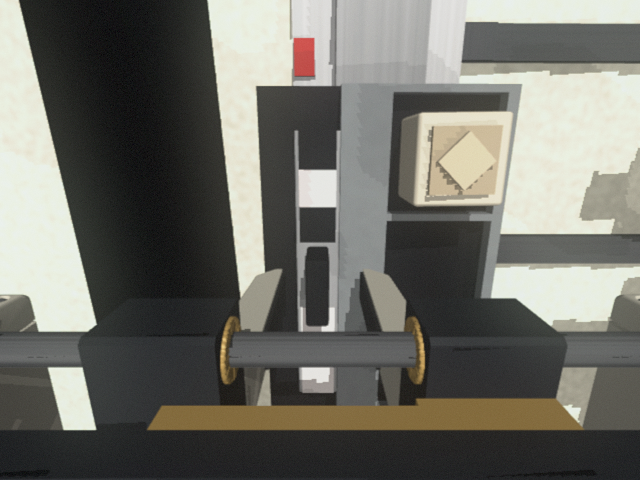

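Small shift and close; the grip is 3 mm left of centre, so centre first.

>>> {"api": "step_arm", "payload": {
  "plan": [
    [-0.002,0.001,-0.001,0,0.003,0.001],
    [-0.001,0.001,-0.001,0,0.001,0.001],
    [0,0,0,0,0,0]
  ]
}}

```text
time_s: 42.42
eef_pos: [0.5738, 0.0095, 0.0347]
eef_rot: [-0.0, 0.726, 0.687, 0.001]
wrist_force: [-0.6, -0.1, -0.4]
opening: 0.0401
```

>>> {"api": "step_arm", "payload": {
  "plan": [
    [0,0,0,0,0,0],
    [0,0,0,0,0,0],
    [0,0,0,0,0,0],
    [0,0,0,0,0,0],
    [0,0,0,0,0,0],
    [0,0,0,0,0,0],
    [0,0,0,0,0,0]
  ],
  "jaw": 1,
  "squeeze": 40
}}

```text
time_s: 43.0
eef_pos: [0.5742, 0.0101, 0.0355]
eef_rot: [0.0, 0.726, 0.687, 0.001]
wrist_force: [-0.2, 0.2, 0.1]
opening: 0.0116
```

>>> {"api": "step_arm", "payload": {
  "plan": [
    [0,0,0.015,0,0,0],
    [0,0,0.025,0,0,0],
    [-0.005,0.002,0.025,0,0,0],
    [-0.02,0.01,0.005,0,0,0.006],
    [-0.02,0.011,0,0,0,0.01],
    [-0.02,0.011,0,0,0,0.01],
    [-0.02,0.011,0,0,0,0.01],
    [-0.01,0.006,0,0,0,0],
    [0,0,0,0,0,0],
    [0,0,0,0,0,0]
  ]
}}

```text
time_s: 43.83
eef_pos: [0.4756, 0.0613, 0.1077]
eef_rot: [0.0, 0.714, 0.7, 0.001]
wrist_force: [-0.1, 0.1, -1.6]
opening: 0.0115
```

```bash
python3 - <<'E'
from h import *
delta([.475,.062,.0],1.553,0)
d,p=wsave('w40')
E
```

```text
dpos [-0.0006  0.0007 -0.1077] drot [-0.001   0.0017  0.0023] t 43.8333 F [-0.087   0.1386 -1.6446] open 0.011496018685708955
```

View pics/w40.png

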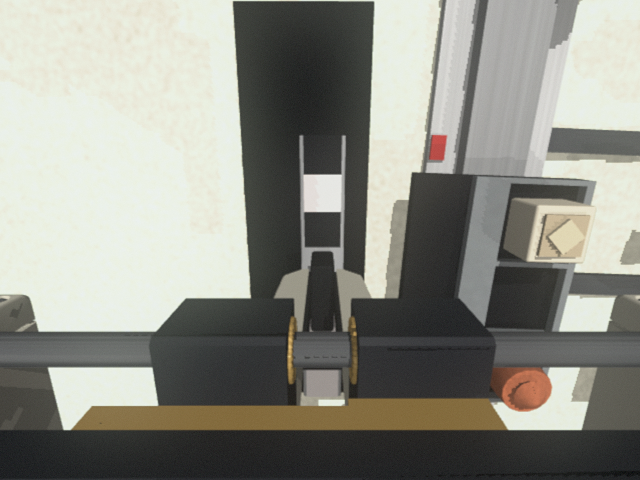

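>>> {"api": "step_arm", "payload": {
  "plan": [
    [0,0,-0.02,0,0,0],
    [0,0,-0.025,0,0,0],
    [0,0,-0.025,0,0,0],
    [0,0,-0.015,0,0,0],
    [0,0,-0.006,0,0,0],
    [0,0,0,0,0,0]
  ]
}}

```text
time_s: 44.38
eef_pos: [0.4854, 0.0582, 0.0128]
eef_rot: [0.003, 0.717, 0.697, 0.004]
wrist_force: [0.4, -0.8, -0.1]
opening: 0.0121
```

```bash
python3 - <<'E'
from h import *
delta([.475,.062,.0],1.553,0)
E
```

```text
dpos [-0.0104  0.0038 -0.0128] drot [-0.0013  0.0097  0.0109] t 44.3833 F [ 0.3756 -0.8342 -0.104 ] open 0.01207259158739647
```

>>> {"api": "step_arm", "payload": {
  "plan": [
    [-0.005,0.002,-0.004,0,0.005,0.005],
    [-0.004,0.002,-0.004,0,0.004,0.005],
    [0,0,-0.003,0,0,0],
    [0,0,-0.002,0,0,0],
    [0,0,0,0,0,0]
  ]
}}

```text
time_s: 44.8
eef_pos: [0.4782, 0.0622, 0.0003]
eef_rot: [0.0, 0.714, 0.7, 0.002]
wrist_force: [-0.1, 0.0, -0.5]
opening: 0.0114
```

```bash
python3 - <<'E'
from h import *
delta([.475,.062,-.0015],1.553,0)
E
```

```text
dpos [-0.0032 -0.0002 -0.0018] drot [-0.0018  0.003   0.0019] t 44.8 F [-0.0928  0.0408 -0.5032] open 0.01138210332433289
```

>>> {"api": "step_arm", "payload": {
  "plan": [
    [0,0,-0.002,0,0.002,0],
    [0,0,-0.002,0,0,0],
    [0,0,0,0,0,0]
  ]
}}

```text
time_s: 45.05
eef_pos: [0.4788, 0.0622, -0.0009]
eef_rot: [0.001, 0.714, 0.7, 0.002]
wrist_force: [0.0, -0.8, -1.3]
opening: 0.0115
```

>>> {"api": "step_arm", "payload": {
  "plan": [
    [0,0,-0.003,0,0,0],
    [0,0,-0.003,0,0,0],
    [0,0,0,0,0,0]
  ]
}}

```text
time_s: 45.3
eef_pos: [0.4797, 0.0622, -0.0019]
eef_rot: [0.004, 0.714, 0.7, 0.004]
wrist_force: [0.1, -0.7, -1.9]
opening: 0.0118
```

>>> {"api": "step_arm", "payload": {
  "plan": [
    [0,0,0,0,0,0],
    [0,0,0,0,0,0],
    [0,0,0,0,0,0],
    [0,0,0,0,0,0],
    [0,0,0,0,0,0],
    [0,0,0,0,0,0]
  ],
  "jaw": 0.57
}}

```text
time_s: 45.8
eef_pos: [0.4809, 0.0622, -0.0012]
eef_rot: [0.005, 0.714, 0.7, 0.005]
wrist_force: [-0.2, 0.4, 0.4]
opening: 0.0399
```

>>> {"api": "step_arm", "payload": {
  "plan": [
    [0,0,0.015,0,0,0],
    [0,0,0.03,0,0,0],
    [0,0,0.04,0,0,0],
    [0,0,0.04,0,0,0],
    [0,-0.02,0.02,0,0,0],
    [0.01,-0.035,0,0,0,0],
    [0.015,-0.035,0,0,0,0],
    [0.015,-0.035,0,0,0,0],
    [0.015,-0.03,0,0,0,0],
    [0,0,0,0,0,0]
  ]
}}

```text
time_s: 46.63
eef_pos: [0.5349, -0.0972, 0.1504]
eef_rot: [0.004, 0.711, 0.703, 0.004]
wrist_force: [0.5, -0.2, 0.1]
opening: 0.0403
```

```bash
python3 - <<'E'
from h import *
delta([.589,-.15,.03],1.516,0)
d,p=wsave('w41')
E
```

```text
dpos [ 0.0541 -0.0528 -0.1204] drot [ 0.0004  0.0106 -0.0446] t 46.6333 F [ 0.5459 -0.1869  0.1473] open 0.04028801435002781
```

View pics/w41.png

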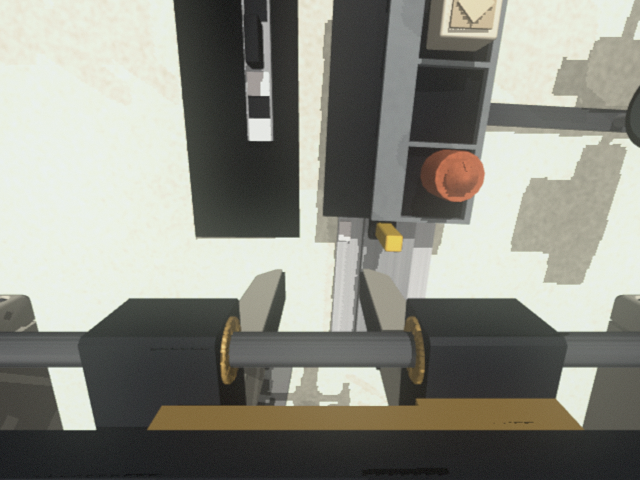

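```bash
python3 - <<'E'
from h import *
np.set_printoptions(precision=4,suppress=True)
d,p=wload('w41')
print('carrier',onz(d,323,216,.04,p),onz(d,470,223,.048,p),'expect .5371 -.0855 / .6711 -.0952')
print('scale end',onz(d,260,140,.011,p))
s=save('side','s41.png'); crop('s41.png',180,170,240,180,3.3,'s41c.png')
E
```

```text
carrier [ 0.5373 -0.0869  0.04  ] [ 0.6709 -0.0934  0.048 ] expect .5371 -.0855 / .6711 -.0952
scale end [ 0.4783 -0.0183  0.011 ]
```

View pics/s41c.png

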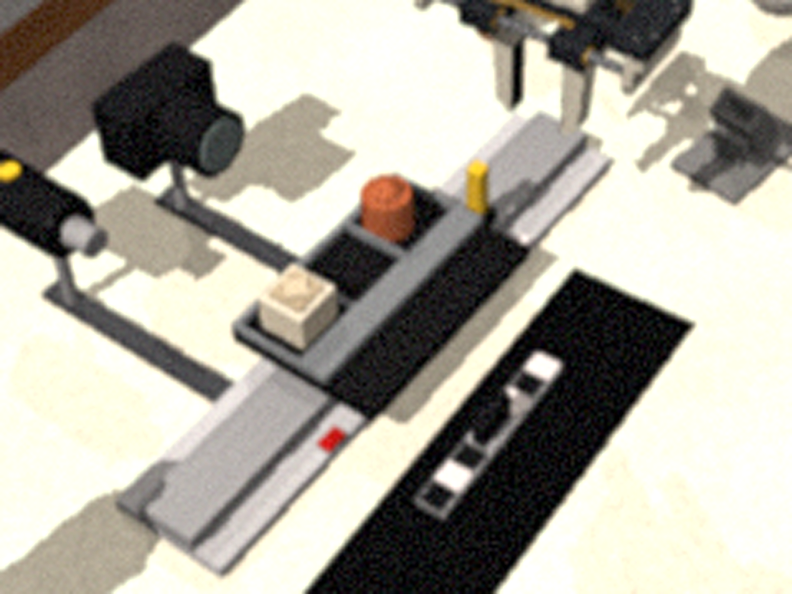

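>>> {"api": "step_arm", "payload": {
  "plan": [
    [0.014,-0.014,0,0,0.003,-0.011],
    [0.015,-0.016,0,0,0.003,-0.011],
    [0.015,-0.016,0,0,0.003,-0.011],
    [0.01,-0.008,0,0,0.001,-0.011],
    [0,0,0,0,0,0],
    [0,0,-0.01,0,0,0],
    [0,0,-0.02,0,0,0],
    [0,0,-0.02,0,0,0],
    [0,0,0,0,0,0],
    [0,0,0,0,0,0]
  ],
  "jaw": 1,
  "squeeze": 20
}}

```text
time_s: 47.57
eef_pos: [0.5813, -0.1305, 0.0964]
eef_rot: [-0.006, 0.718, 0.696, 0.0]
wrist_force: [0.3, 0.8, 0.5]
opening: 0.0003
```

```bash
python3 - <<'E'
from h import *
delta([.590,-.15,.03],1.516,0)
E
```

```text
dpos [ 0.0087 -0.0195 -0.0664] drot [-0.0083 -0.0074 -0.0235] t 47.5667 F [0.3494 0.8136 0.548 ] open 0.00027362626758509635
```

>>> {"api": "step_arm", "payload": {
  "plan": [
    [0.004,-0.012,0,-0.004,-0.004,-0.012],
    [0.004,-0.012,0,-0.004,-0.003,-0.011],
    [0,0,0,0,0,0],
    [0,0,-0.015,0,0,0],
    [0,-0.002,-0.02,0,0,0],
    [0,-0.002,-0.015,0,0,0],
    [0,0,-0.01,0,0,0],
    [0,0,0,0,0,0]
  ]
}}

```text
time_s: 48.23
eef_pos: [0.5931, -0.1628, 0.0408]
eef_rot: [0.005, 0.728, 0.686, 0.002]
wrist_force: [-0.3, 0.1, -0.6]
opening: 0.0003
```

```bash
python3 - <<'E'
from h import *
delta([.590,-.14,.03],1.516,0)
d,p=wsave('w42')
E
```

```text
dpos [-0.0031  0.0228 -0.0108] drot [0.0037 0.0101 0.0043] t 48.2333 F [-0.2992  0.1022 -0.6182] open 0.0002977051577432517
```

View pics/w42.png

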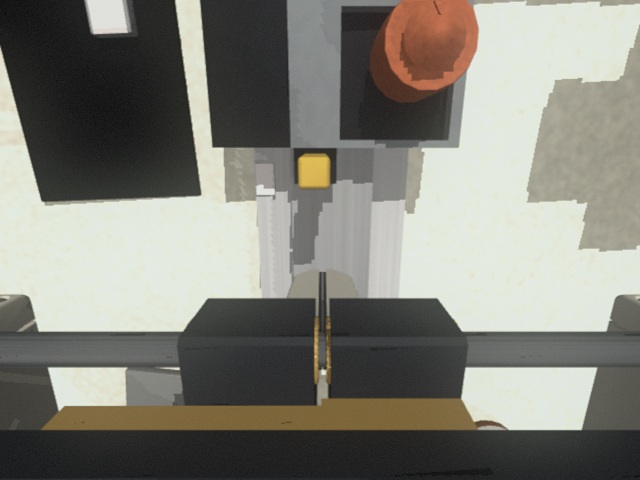

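>>> {"api": "step_arm", "payload": {
  "plan": [
    [-0.001,0.01,-0.005,0.002,0.005,0.002],
    [-0.001,0.01,-0.005,0.002,0.005,0.002],
    [0,0.008,-0.001,0,0,0],
    [0,0.006,0,0,0,0],
    [0,0.003,0,0,0,0],
    [0,0,0,0,0,0]
  ]
}}

```text
time_s: 48.78
eef_pos: [0.5933, -0.1203, 0.0331]
eef_rot: [0.001, 0.726, 0.688, 0.002]
wrist_force: [-1.3, 0.1, -0.8]
opening: 0.0004
```

```bash
python3 - <<'E'
from h import *
delta([.590,-.12,.03],1.516,0)
E
```

```text
dpos [-0.0033  0.0003 -0.0031] drot [-0.0009  0.0044 -0.0014] t 48.7833 F [-1.3193  0.0541 -0.7507] open 0.0004093179003484797
```

Push out of the detent.

>>> {"api": "step_arm", "payload": {
  "plan": [
    [-0.001,0.006,-0.001,0,0.002,0],
    [-0.001,0.008,-0.001,0,0.002,0],
    [0,0.01,0,0,0,0],
    [0,0.01,0,0,0,0],
    [0,0.008,0,0,0,0]
  ]
}}

```text
time_s: 49.2
eef_pos: [0.5934, -0.0963, 0.0336]
eef_rot: [0.009, 0.731, 0.682, -0.006]
wrist_force: [0.2, -1.3, -0.8]
opening: 0.0004
```

```bash
python3 - <<'E'
from h import *
delta([.597,.0033,.03],1.516,0)
E
```

```text
dpos [ 0.0036  0.0996 -0.0036] drot [0.0209 0.0035 0.0143] t 49.2 F [ 0.2123 -1.3217 -0.7664] open 0.0004389467688017989
```

>>> {"api": "step_arm", "payload": {
  "plan": [
    [0.0005,0.007,0,0.01,0,0.007],
    [0.0005,0.008,0,0.01,0,0.007],
    [0.0005,0.008,0,0,0,0],
    [0.0005,0.008,0,0,0,0],
    [0.0005,0.008,0,0,0,0],
    [0.0005,0.008,0,0,0,0],
    [0.0005,0.007,0,0,0,0]
  ]
}}

```text
time_s: 49.78
eef_pos: [0.5969, -0.0352, 0.0337]
eef_rot: [0.0, 0.725, 0.689, 0.002]
wrist_force: [0.3, -2.3, 0.7]
opening: 0.0009
```

```bash
python3 - <<'E'
from h import *
delta([.597,.0033,.03],1.516,0)
d,p=wsave('w43')
E
```

```text
dpos [ 0.0001  0.0385 -0.0037] drot [-0.0028  0.0032 -0.0029] t 49.7833 F [ 0.3039 -2.3101  0.6952] open 0.0008822132631234175
```

View pics/w43.png

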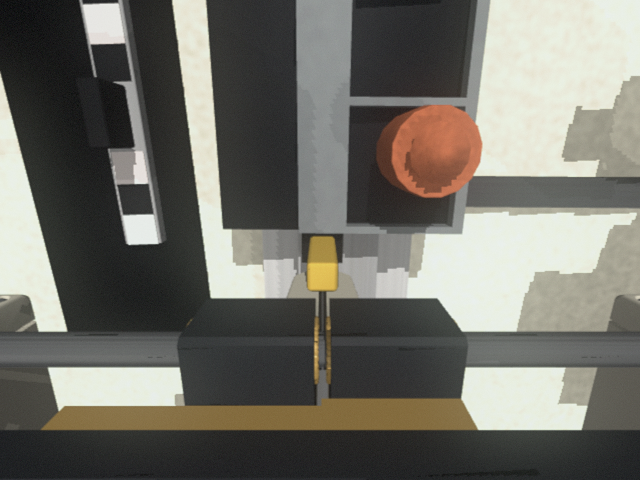

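```bash
python3 - <<'E'
from h import *
np.set_printoptions(precision=4,suppress=True)
def bayframe(t,fin,apron,rear,):
    d,p=wload(t)
    im=d['img'].astype(int)
    m=((im[:,:,0]-im[:,:,2]>50)).astype(np.uint8)
    n,l,s,c=cv2.connectedComponentsWithStats(m)
    i=l[fin[1],fin[0]]; print(t,'bbox',s[i])
    a=onz(d,*apron,.04,p); r=onz(d,*rear,.048,p)
    X=np.array([.9985,-.0545]);Y=np.array([.0545,.9985])
    f=onz(d,*fin,.076,p)[:2]
    # apron -y corner: x'=-.044,y'=-.1
    o=a[:2]+.044*X+.1*Y
    v=f-o; print(' finial top in deck frame',v@X,v@Y,'bay0 at .055,-.064; rel',v@X-.055,v@Y+.064)
bayframe('w34',(379,122),(269,162),(412,166))
bayframe('w30',(418,167),(223,231),(467,236))
bayframe('w41',(458,174),(323,216),(470,223))
bayframe('w43',(436,148),(223,229),(461,234))
im=cv2.imread('pics/w43.png'); cv2.imwrite('pics/w43c.png',cv2.resize(im[80:250,330:500],None,fx=4,fy=3.5))
c=save('scene','c43.png'); crop('c43.png',240,200,130,100,6,'c43c.png')
E
```

```text
w34 bbox [ 355   97   49   52 1944]
 finial top in deck frame 0.05358515792580082 -0.06566035646346555 bay0 at .055,-.064; rel -0.001414842074199181 -0.0016603564634655454
w30 bbox [ 369  125   99   95 7286]
 finial top in deck frame 0.05251619118690895 -0.06209440204497394 bay0 at .055,-.064; rel -0.00248380881309105 0.0019055979550260602
w41 bbox [ 427  150   58   52 2193]
 finial top in deck frame 0.06038056320782717 -0.05403829213777747 bay0 at .055,-.064; rel 0.00538056320782717 0.00996170786222253
w43 bbox [ 382  105  101   93 7043]
 finial top in deck frame 0.0619306048911827 -0.05461133795290912 bay0 at .055,-.064; rel 0.006930604891182697 0.009388662047090879
```

View pics/w43c.png

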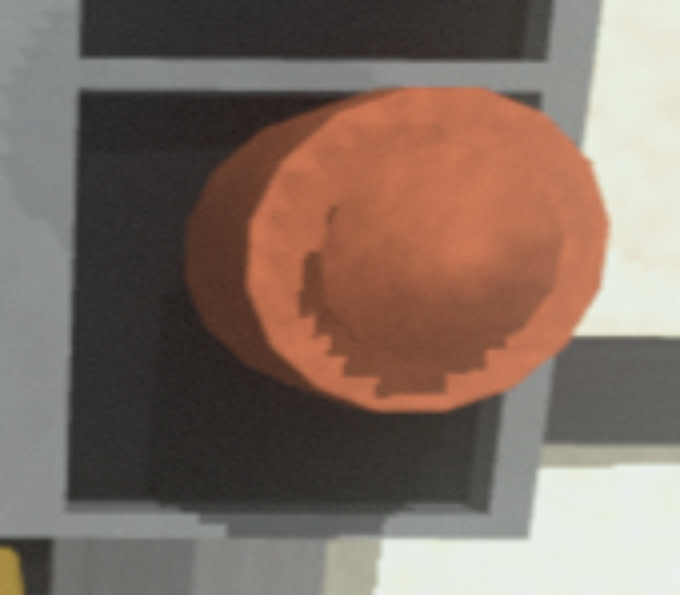

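View pics/c43c.png

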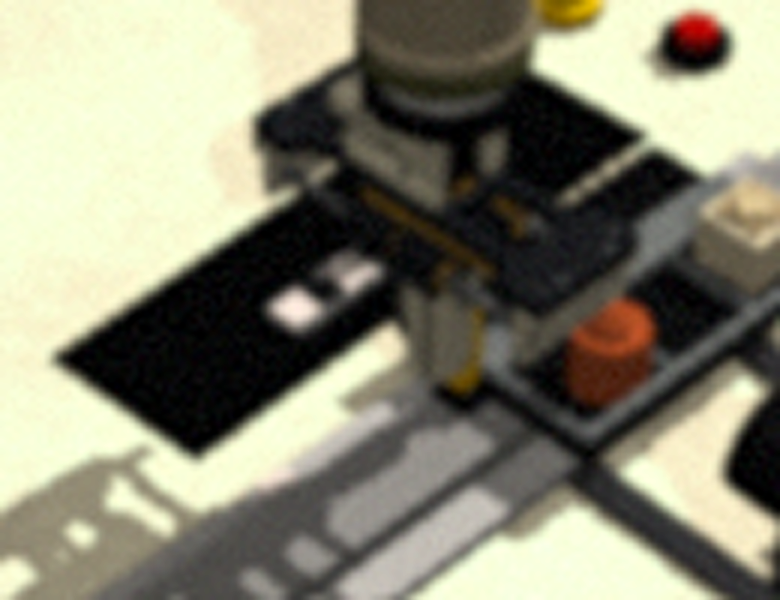

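>>> {"api": "step_arm", "payload": {
  "plan": [
    [0.0003,0.006,0,-0.001,0.001,-0.001],
    [0.0003,0.006,0,0,0,0],
    [0.0003,0.006,0,0,0,0],
    [0.0003,0.006,0,0,0,0]
  ]
}}

```text
time_s: 50.22
eef_pos: [0.5976, -0.014, 0.0336]
eef_rot: [0.002, 0.726, 0.687, -0.001]
wrist_force: [0.6, -25.1, 8.0]
opening: 0.0006
```

```bash
python3 - <<'E'
from h import *
delta([.597,.0033,.03],1.516,0)
E
```

```text
dpos [-0.0006  0.0173 -0.0036] drot [0.0042 0.0002 0.0001] t 50.2167 F [  0.6482 -25.0648   8.0363] open 0.000639929455401663
```

>>> {"api": "step_arm", "payload": {
  "plan": [
    [0,0.007,0,0,0,0],
    [0,0.005,0,0,0,0]
  ]
}}

```text
time_s: 50.38
eef_pos: [0.5974, -0.0146, 0.0338]
eef_rot: [0.006, 0.729, 0.684, -0.008]
wrist_force: [1.4, -12.7, 1.9]
opening: 0.0002
```

>>> {"api": "step_arm", "payload": {
  "plan": [
    [0,0.006,0,0.003,0,0]
  ]
}}

```text
time_s: 50.47
eef_pos: [0.5973, -0.0146, 0.0339]
eef_rot: [0.008, 0.731, 0.682, -0.01]
wrist_force: [2.3, -17.9, 3.2]
opening: 0.0004
```

>>> {"api": "step_arm", "payload": {
  "plan": [
    [0,0.008,0,0.006,0,0.005],
    [0,0.008,0,0.006,0,0.005]
  ]
}}

```text
time_s: 50.63
eef_pos: [0.5977, -0.0064, 0.0339]
eef_rot: [0.006, 0.73, 0.683, -0.009]
wrist_force: [1.6, -2.2, -1.2]
opening: 0.0008
```

```bash
python3 - <<'E'
from h import *
delta([.597,.0033,.03],1.516,0)
d,p=wsave('w44')
delta([.597,.0033,.03],1.516,0)
E
```

```text
dpos [-0.0007  0.0097 -0.0039] drot [ 0.0217 -0.0045  0.0118] t 50.6333 F [ 1.6339 -2.2206 -1.2035] open 0.0007595456474217121
dpos [-0.0008  0.0076 -0.004 ] drot [ 0.0197 -0.0043  0.0101] t 50.6833 F [ 0.0967  0.4462 -0.2547] open 0.00020182746377933586
```

>>> {"api": "step_arm", "payload": {
  "plan": [
    [0,0.005,0,0.008,0,0.005],
    [0,0.003,0,0.008,0,0.005]
  ]
}}

```text
time_s: 50.85
eef_pos: [0.5979, 0.0033, 0.034]
eef_rot: [0.0, 0.726, 0.688, -0.003]
wrist_force: [2.1, -11.7, 1.3]
opening: 0.0003
```

```bash
python3 - <<'E'
from h import *
delta([.597,.0033,.03],1.516,0)
d,p=wsave('w45')
delta([.597,.0033,.03],1.516,0)
E
```

```text
dpos [-0.0009 -0.     -0.004 ] drot [ 0.0049 -0.0043 -0.0003] t 50.85 F [  2.1174 -11.7052   1.3089] open 0.00031224149490049417
dpos [-0.0009  0.0001 -0.0039] drot [ 0.0043 -0.0044 -0.    ] t 50.9 F [ 1.0446 -4.3424  1.0441] open 0.00023603827211598428
```

View pics/w45.png

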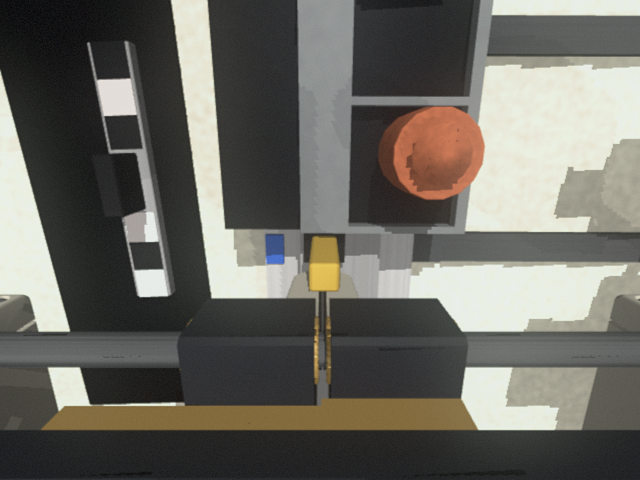

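>>> {"api": "step_arm", "payload": {
  "plan": [
    [0,-0.006,0,0,0,0],
    [0,-0.012,0,0,0,0],
    [-0.001,-0.02,0,0,0,0],
    [0,-0.01,0.03,0,0,0],
    [0,0,0.04,0,0,0],
    [0,0,0.04,0,0,0],
    [0,0,0.04,0,0,0],
    [0,0,0.02,0,0,0],
    [0,0,0,0,0,0]
  ]
}}

```text
time_s: 51.65
eef_pos: [0.5919, -0.0461, 0.2081]
eef_rot: [-0.006, 0.724, 0.69, -0.003]
wrist_force: [0.8, 0.4, 1.0]
opening: 0.0008
```

```bash
python3 - <<'E'
from h import *
delta([.597,.0033,.03],1.516,0)
d,p=wsave('w46')
s=save('side','s46.png'); crop('s46.png',150,170,260,190,3,'s46c.png')
E
```

```text
dpos [ 0.0051  0.0494 -0.1781] drot [-0.0046 -0.0128 -0.0062] t 51.65 F [0.7906 0.3986 1.0155] open 0.0007845643030807013
```

View pics/w46.png

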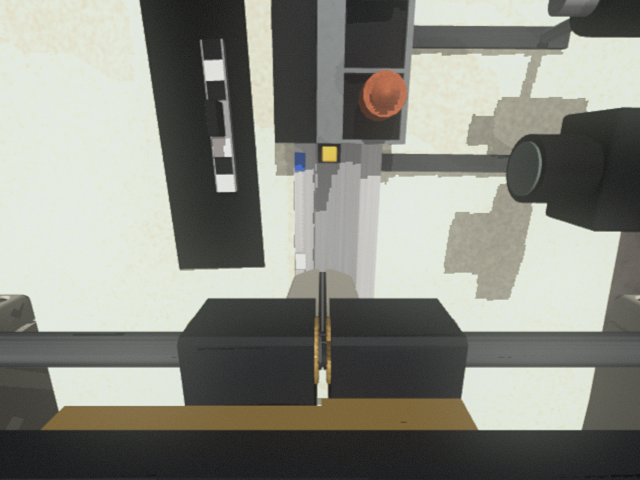

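View pics/s46c.png

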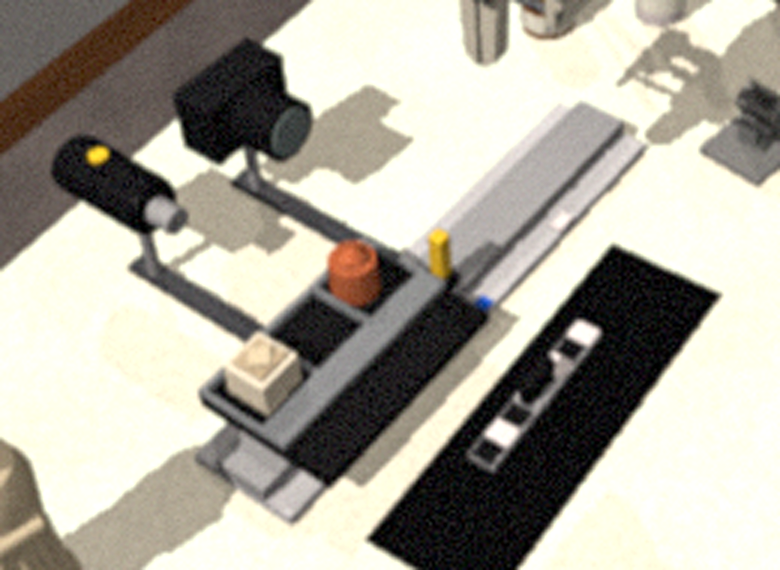

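```bash
python3 - <<'E'
from h import *
np.set_printoptions(precision=4,suppress=True)
d,p=wload('w46')
a=onz(d,274,142,.04,p);r=onz(d,404,143,.048,p);po=onz(d,330,163,.088,p)
print(a,r,po)
Y=np.array([.0545,.9985])
for v,o in ((a,(.5304,-.2069)),(r,(.6641,-.2143)),(po,(.5858,-.2260))): print('travel',(v[:2]-np.array(o))@Y)
print('finial top',onz(d,385,95,.076,p))
im=cv2.imread('pics/w46.png'); cv2.imwrite('pics/w46c.png',cv2.resize(im[0:180,260:430],None,fx=4,fy=3.3))
E
```

```text
[0.5436 0.0336 0.04  ] [0.6767 0.026  0.048 ] [0.6006 0.0118 0.088 ]
travel 0.24084034168880303
travel 0.24059111697145286
travel 0.2382254129510313
finial top [0.6528 0.0687 0.076 ]
```

View pics/w46c.png

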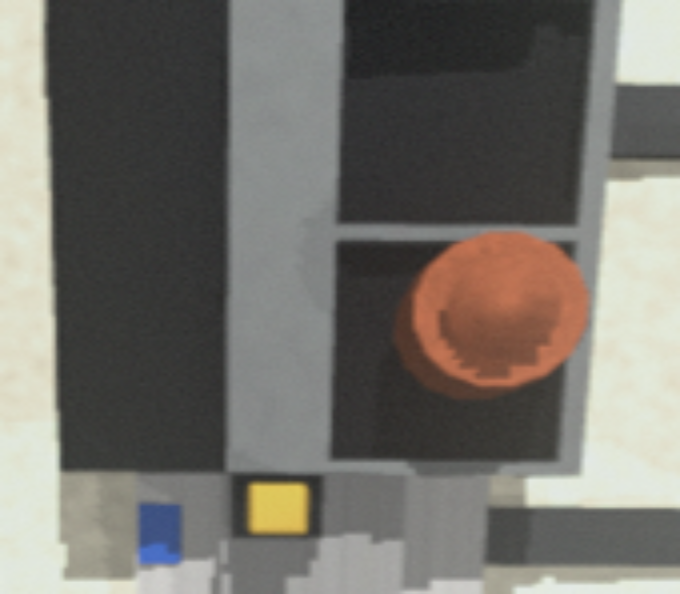

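```bash
python3 - <<'E'
from rig import hand_in
print(hand_in())
E
```

```text
the job is handed in; nothing more can be done
None
```

I carried the job through every step in the order you set and handed it in at about 52 s of the 200 s allowed. The hand-in gave no verdict.

**What I did**
- **Fragments:** only the finial and the coffer were on the mat. I stood the finial in bay 0 and the coffer in bay 2.
- **Scale:** I pulled it from the stand and laid it flush against the deck edge, grip up.
- **Camera station:** I pushed the carrier to about 0.120 m, with the scale still flush. I pressed the red button in the black housing until it stopped moving, at 28 N. I inferred that it bottomed from that force and the height, as there is no direct reading of the button's travel.
- **Scale to mat:** I laid the scale on the mat with the carrier still at the camera station.
- **Laser station:** I then pushed the carrier on to the last detent.

**Last checks (from the pictures)**
- **Carrier:** travel measured 0.238–0.241 m from three points, so it is in the last detent.
- **Fragments:** both stand upright in their bays.
- **Scale:** it lies flat, grip up, wholly on the mat.
- **Bystanders and arm:** the bystanders I could see looked undisturbed, and the arm was clear of everything.

**What disagreed**
- **Finger length:** the fingers really end about 20–25 mm short of the stated TCP. My first two closings on the finial passed above it because of this, and I corrected the heights from then on.
- **Push force:** leaving and entering the detents took about 12–26 N at the wrist, not 4 N.
- **Coffer:** on its first lowering it pressed on a bay wall with about 9 N. The carrier did not move, and I lifted it and set it down again.
- **Finial:** it was shifted about 1 cm inside its bay while the arm was elsewhere. It measures about 7 mm off the bay's centre in x, inside the 14 mm limit, so I left it.

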